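Clear up the culture bench

TASK

Things were knocked about on the culture bench: clear it up. Open the discard pot by pushing its sprung safety cap down, twisting it anticlockwise until it comes free, and set the cap right way up on the round rubber mat; put every small used dish down inside the pot, then put the cap back and lock it as it was. Also stand every fallen bottle upright in the steel tray, and leave the stack of plates, the slide box and the beaker where they are.

Things in the scene. Friction and masses are not known exactly. Their poses are not given: they have to be found in the camera images.
- pot: White plastic discard pot fixed to the bench: round, 116 mm across, hollow, floor 5 mm thick, cavity 106 mm across below the mouth. Origin: centre of its underside on the bench, z up. A ring on springs inside the rim pushes the cap up with about 6 N when locked, 11 N when fully down.
- pot_mouth (a point): Centre of the pot's mouth, a round hole 68 mm across through a flat ledge 80 mm above the bench; axes as the pot's.
- pot_catch (a point): Top of one of the pot's two equal catches, at its own +x side (the other is opposite, at -x): each has a steel roof 36 mm along the rim, 43 to 58 mm from the pot's axis, top 100 mm above the bench. The cap's lugs sit under the roofs; a 4 mm tooth hangs from each roof and blocks turning, unless the cap is pushed down.
- cap: Grey cap closing the pot, 150 g, loose once freed. Origin: centre of the bottom of its plug, z up. Plug 64 mm across, 12 mm high; above it a flange 84 mm across, 12 to 20 mm up, with two lugs; grip bar on top. Locked: its x along the pot's x (within a few degrees), origin 75 mm above the bench, held up by the spring. Freed and let go, it springs up to 79 mm and lifts straight off.
- cap_grip (a point): Middle of the cap's grip bar, 36 mm above the cap's origin: bar 60 mm long along the cap's x, 16 mm thick along its y, reaching from 20 to 52 mm above the origin. Axes as the cap's.
- cap_lug (a point): Outer end of one lug, 51 mm from the axis on the cap's +x side (the other is opposite); lugs are 14 mm wide. Push the cap down 4 mm or more (it bottoms at 7 mm) and turn it anticlockwise seen from above: from 36 degrees on (50 is good, up to 120 is free) the lugs are clear of the roofs. To lock: lugs in the gaps, push down, turn clockwise to the end stop, let go. Let go part-way, it stays caught under a tooth.
- mat: Round black rubber mat fixed flat on the bench, 132 mm across, 3 mm thick; origin at the centre of its underside. The cap is set here while the pot is open.
- tray: Shallow steel tray fixed on the bench, 150 mm along its x by 230 mm along its y, 12 mm high, rim 4 mm thick; origin at the centre of its underside.
- tray_in (a point): Centre of the tray's inner floor, the surface on which the bottles are to stand; axes as the tray's.
- bottle0: Square media bottle, amber with white round cap, 150 g, at first lying on the bench, cap end towards the robot: body 40 x 40 mm and 70 mm long, then a shoulder and a cap 30 mm across from 76 to 94 mm. Origin: centre of its base face (20 mm above the bench when lying); its own x axis runs along the bottle from base to cap, and points up when it stands. Two or three of the three bottles are there.
- bottle1: Square media bottle, amber with white round cap, 150 g, at first lying on the bench, cap end towards the robot: body 40 x 40 mm and 70 mm long, then a shoulder and a cap 30 mm across from 76 to 94 mm. Origin: centre of its base face (20 mm above the bench when lying); its own x axis runs along the bottle from base to cap, and points up when it stands. Two or three of the three bottles are there.
- bottle2: Square media bottle, amber with white round cap, 150 g, at first lying on the bench, cap end towards the robot: body 40 x 40 mm and 70 mm long, then a shoulder and a cap 30 mm across from 76 to 94 mm. Origin: centre of its base face (20 mm above the bench when lying); its own x axis runs along the bottle from base to cap, and points up when it stands. Two or three of the three bottles are there.
- dish0: Small used culture dish with its lid on, a flat clear disc with red filling, 37 mm across, 12 mm high, 25 g; origin: centre of its underside, z up. Two to four of the four dishes are there.
- dish1: Small used culture dish with its lid on, a flat clear disc with red filling, 37 mm across, 12 mm high, 25 g; origin: centre of its underside, z up. Two to four of the four dishes are there.
- dish2: Small used culture dish with its lid on, a flat clear disc with red filling, 37 mm across, 12 mm high, 25 g; origin: centre of its underside, z up. Two to four of the four dishes are there.
- dish3: Small used culture dish with its lid on, a flat clear disc with red filling, 37 mm across, 12 mm high, 25 g; origin: centre of its underside, z up. Two to four of the four dishes are there.
- plates: Bystander: stack of five large culture plates, 92 mm across, 75 mm high; origin at the centre of the underside. Leave alone.
- slidebox: Bystander: grey slide box, 80 x 170 x 34 mm; origin at the centre of the underside. Leave alone.
- beaker: Bystander: glass beaker, 70 mm across, 85 mm high; origin at the centre of the underside. Leave alone.
There are look-alikes about, which are no part of the job. What is shaped like the cap but green is not meant. Leave any green look-alike of the bottle2 alone.

How it is judged:
By the outcome, as a careful person would: the job done as asked, in the order asked, and still so for the second after the job is handed in, with the robot touching nothing.
Of bottle0, bottle1, bottle2 only 2 to 3 are there at a start; the rules pass over those that are not, and their reading is None.
Of dish0, dish1, dish2, dish3 only 2 to 4 are there at a start; the rules pass over those that are not, and their reading is None.
At some moment in a run one of dish0, dish1, dish2, dish3 may be knocked a few centimetres aside while the robot is not near it.
Once in a run the grip may slacken for a moment while it holds something.
It also fails if it takes over 210 s, if anything falls off the work surface, if the arm or the gripper's body presses on something with over 40 N, if the wrist force passes 120 N, or if a joint passes its speed limit or range.

ROBOT

A 7-joint arm with a two-finger parallel gripper is mounted at the origin on the work surface. World frame = base frame: x ahead of the robot, y to its left, z up, the work surface at z = 0. Lengths are in mm, angles in rad, forces in N, time in s.
With the tool pointing down it reaches from about 400 to 925 mm from the base axis. Payload 5.6 kg.
Tool frame: the origin (TCP) lies at the very end of the fingers, on their centre line; the grasp point (between the pads) lies bot.grip_point_offset behind it (bot.grip_point_offset is the distance from the TCP to the grasp point, in mm); z points along the fingers, y is the line along which they close (so a half turn about z gives the same grasp; the last joint's range is limited). The gripper opens to 85 mm and grips with 20 to 120 N. Pads are 22 mm wide; open, the fingers measure 114 mm over their backs; the gripper's body (76 mm by 85 mm) begins 54 mm behind the grasp point. The pads swing forward as they close: fully open they stand 13 mm farther back than shut.
Start: joints at [1.239, 0.468, -0.012, 1.603, 0.006, 1.071, -0.056], TCP at [185.08, -623.1, 231.29] pointing down, gripper open.
Joint ranges: [-2.53, 2.53], [-0.31, 2.02], [-1.57, 1.55], [0.28, 2.44], [-1.29, 4.43], [0.15, 1.84], [-2.92, 2.92]. Speed limits (rad/s): [2.57, 2.57, 3.14, 3.14, 3.14, 3.14, 3.14].

INTERFACE

Orientations are given as a unit quaternion [x, y, z, w].
In Python, from plant import bot gives the robot as it stands.
- The arm moves only by the tool apply_moves, never from a script. Its argument "deltas" is a list of rows, each an object of numbers: "tx", "ty", "tz": the shift along the tool's x, y, z in mm; "rx", "ry", "rz": the turn, a rotation vector about the tool's x, y, z in degrees; "grip": the opening, from 0 (shut) to 1 (fully open). A call has 1 to 5 rows; each row shifts and turns the commanded pose from where the row before left it, along the tool's axes as they then stand; what a row does not reach is not made up. A row lasts 1/10 s, in which the tool goes at most 50 mm and 8.59 degrees, less where a joint would pass 70% of its speed; a pose out of reach is approached as far as the arm can. A call with a gripper value outside its range is refused whole. The fingers move at their own pace and stop on an object; the grip force is fixed at half the most. Time passes only in rows, so rows that do not move let the fingers close. It gives the time, the measured TCP pose, the force, the opening and the grip force at its end, in the units of the state.
- bot.observe(): the state, without advancing time (a new reading comes with each control period).
- bot.get_image(name): name is "scene" or "top"; returns a dict with "image" (384x512x3 uint8, red, green, blue), "fx", "fy", "cx", "cy" (pixels), "origin" and "orientation" of the camera in the world. Camera axes: x right, y down, z forward; pixel columns grow to the right and rows downward; lengths in mm; the calibration is good to about 2 mm. A picture is of the moment at which its call begins. There is no depth.
- bot.hand_in(): hands the job in; it is judged then, once.
The state is a dict: "clock": time; "joints": joint angles; "joint_velocities": joint speeds; "joint_efforts": joint torques, N m; "ee_pos": TCP position; "tool_rot": TCP orientation; "ft_force": force on the tool from outside, world axes, zero at the start; "moment": the same for the moment, N m; "gripper_width": finger opening in mm; "finger_force": force on a finger pad.
Only numpy, scipy, OpenCV 4.12 (cv2) and the standard library are available. Lean on these libraries where they do the work, as an engineer would, in place of code of your own. Each camera call takes 0.05 s, during which the arm holds its last target. There are 200 camera calls.

## Working session

There is one attempt and no reset: what is moved stays moved. The work goes in short steps, Python scripts to look and compute and a tool call to move; the robot and the scene stay as the last step left them, time stands still between calls to the robot, and variables do not carry over. Pictures are saved under pics/ and viewed, at most 14 in all, crops included, and the job is handed in when it is done.

Besides the shell and the picture viewer there is one more tool, called after ">>>" by a JSON object that holds its "fn" and its "kwargs". apply_moves: Moves the arm, as the interface text tells. Its arguments: {"type":"object","properties":{"deltas":{"type":"array"}},"required":["deltas"]}

```bash
mkdir -p pics; ls; cat > h.py <<'E'
import numpy as np, cv2
from scipy.spatial.transform import Rotation as R
from plant import bot
def shot(n,f=None):
    d=bot.get_image(n)
    if f: cv2.imwrite(f,cv2.cvtColor(d['image'],cv2.COLOR_RGB2BGR))
    return d
def p2w(d,u,v,z):
    r=R.from_quat(d['orientation']).apply([(u-d['cx'])/d['fx'],(v-d['cy'])/d['fy'],1]); o=np.array(d['origin'])
    return o+r*(z-o[2])/r[2]
def w2p(d,p):
    c=R.from_quat(d['orientation']).inv().apply(np.array(p)-d['origin'])
    return np.array([c[0]/c[2]*d['fx']+d['cx'],c[1]/c[2]*d['fy']+d['cy']])
E
python3 - <<'E'
from h import *
for n in('scene','top'):
    d=shot(n,f'pics/{n}0.png'); print(n,d['fx'],d['cx'],d['cy'],d['origin'],d['orientation'],R.from_quat(d['orientation']).as_matrix().round(3).tolist())
print(bot.observe(),bot.grip_point_offset)
E
```

```text
pics
scene 428.55486262396374 252.07838938493532 192.38200677228156 [1145.37157047 -634.03798961 1210.41421397] [ 0.88409988  0.3502694  -0.10923196 -0.28939095] [[0.731, 0.556, -0.396], [0.683, -0.587, 0.435], [0.01, -0.588, -0.809]]
top 462.64979496458335 246.57352758753612 194.1594638918597 [ 269.52862436  -39.59822986 1716.69046879] [ 0.70600186 -0.70131585  0.07156601 -0.06779202] [[0.006, -0.981, 0.196], [-1.0, -0.007, -0.005], [0.006, -0.196, -0.981]]
{'clock': 0.1, 'joints': array([ 1.23898391,  0.46834218, -0.01160624,  1.60353547,  0.00597751,
        1.071397  , -0.0562665 ]), 'joint_velocities': array([ 8.02005787e-04, -1.99070243e-03, -1.40303431e-03,  4.91774698e-05,
       -5.64267398e-04, -7.85588763e-04, -1.19619727e-03]), 'joint_efforts': array([ 1.52753812e-03, -5.33526921e+01,  2.17148411e-02, -2.51969057e+01,
        1.14554894e-02,  4.28711122e-03,  2.34577004e-05]), 'ee_pos': array([ 184.92936601, -622.60945141,  230.39750764]), 'tool_rot': array([ 9.89593977e-01,  1.43885659e-01, -1.65977232e-04, -8.06781444e-04]), 'ft_force': array([ 0.96374719, -0.14906706, -0.18449189]), 'moment': array([ 0.02099639, -0.03639033, -0.03491298]), 'finger_force': 0.0, 'gripper_width': 84.93317158003117} 18.700000000000003
```

View pics/scene0.png

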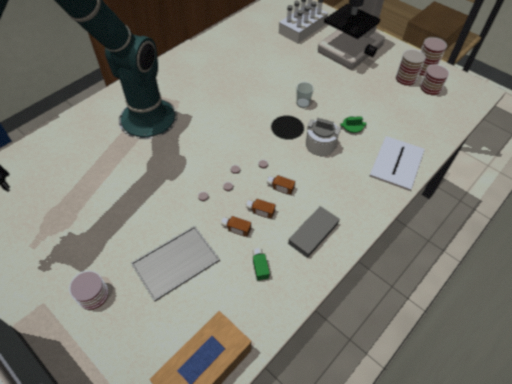

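View pics/top0.png

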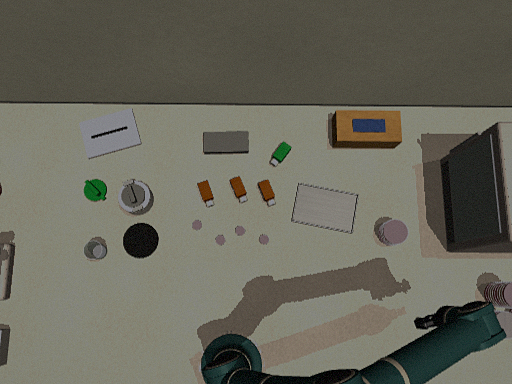

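Three amber bottles (top ≈ (206,193), (239,189), (267,192)), four dishes (top ≈ (197,225), (220,240), (239,231), (264,239)), pot with cap at (135,196), mat (141,240), tray (325,208). I'll zoom in on both views.

```bash
python3 - <<'E'
from h import *
a=cv2.imread('pics/top0.png')[165:262,110:370]; b=cv2.imread('pics/scene0.png')
a=cv2.resize(a,None,fx=3.07,fy=3.07,interpolation=cv2.INTER_CUBIC)
b1=cv2.resize(b[110:248,185:355],None,fx=2.2,fy=2.1,interpolation=cv2.INTER_CUBIC)
b2=cv2.resize(cv2.imread('pics/top0.png')[165:235,100:170],(300,290),interpolation=cv2.INTER_CUBIC)
print(a.shape,b1.shape)
c=np.zeros((600,800,3),np.uint8); c[:a.shape[0],:a.shape[1]]=a; c[300:300+b1.shape[0],:b1.shape[1]]=b1; c[305:595,450:750]=b2
cv2.imwrite('pics/crop1.png',c)
# segmentation
for n in('top','scene'):
    d=shot(n); h=cv2.cvtColor(d['image'],cv2.COLOR_RGB2HSV).astype(int); im=d['image'].astype(int)
    amber=((h[...,0]<18)&(h[...,1]>150)&(h[...,2]>60)).astype(np.uint8)
    red=((im[...,0]-im[...,1]>22)&(h[...,1]<150)).astype(np.uint8)
    black=((h[...,2]<40)).astype(np.uint8)
    for nm,m,lo,hi in(('amber',amber,60,600),('red',red,15,250),('black',black,300,1500)):
        k,_,st,ce=cv2.connectedComponentsWithStats(m)
        for i in range(1,k):
            if lo<st[i,4]<hi: print(n,nm,ce[i].round(1),st[i,:5],p2w(d,*ce[i],{'amber':20,'red':10,'black':3}[nm]).round(0)[:2])
E
```

```text
(298, 798, 3) (290, 374, 3)
top amber [237.6 186.2] [230 177  16  20 183] [639. -14.]
top amber [205.  190.2] [198 180  15  21 193] [623. 108.]
top amber [266.1 189.5] [259 180  15  21 185] [ 627. -121.]
top red [362.5 118. ] [352 118  22   2  22] [ 917. -498.]
top black [140.3 239.9] [123 223  36  35 954] [437. 344.]
scene amber [283.7 182.4] [273 177  21  13 155] [613. 114.]
scene amber [263.5 206.4] [253 200  21  14 184] [630.  -9.]
scene amber [238.9 224.1] [228 217  22  16 205] [ 619. -116.]
scene red [434.1  51. ] [427  49  15   4  25] [ 616. 1173.]
scene red [430.4  61.2] [425  59  13   5  49] [ 642. 1094.]
scene red [409.3  70. ] [401  65  18   9  78] [606. 973.]
scene red [435.2  79.8] [428  76  17   8  70] [721. 993.]
scene red [405.2  81.4] [397  78  17   7  63] [633. 894.]
scene red [430.8  90.9] [423  86  16   9  63] [743. 915.]
scene red [283.5 178.8] [273 176  22   8  26] [598. 132.]
scene red [262.8 202.7] [252 199  23  10  32] [614.   5.]
scene red [239.6 219.2] [229 216  22   9  26] [603. -97.]
scene black [77.5  6.9] [ 55   0  42  18 526] [-877.  256.]
scene black [106.6  27.6] [  78    0   50   50 1284] [-623.  251.]
scene black [352.5  19.8] [ 324    0   56   39 1100] [ 194. 1129.]
scene black [465.   30.4] [449   0  34  64 427] [ 641. 1435.]
scene black [482.5  34.8] [464   0  39  71 364] [ 719. 1459.]
scene black [152.3 115.3] [129 103  44  24 501] [ 5. 20.]
scene black [287.1 127. ] [272 117  31  21 513] [438. 342.]
scene black [436.9 178.5] [423 148  37  50 331] [994. 517.]
```

View pics/crop1.png

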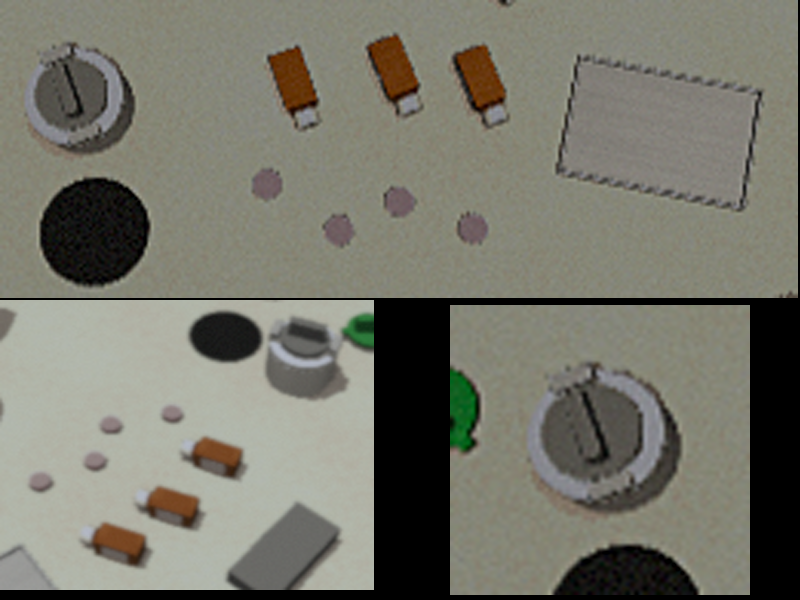

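```bash
cat > fit.py <<'E'
from h import *
from scipy.optimize import minimize
S=8
def masks(d):
    im=cv2.GaussianBlur(cv2.resize(d['image'],None,fx=S,fy=S,interpolation=cv2.INTER_CUBIC),(0,0),3)
    lab=cv2.cvtColor(im,cv2.COLOR_RGB2LAB).astype(int); h=cv2.cvtColor(im,cv2.COLOR_RGB2HSV).astype(int)
    return (((h[...,0]<20)|(h[...,0]>172))&(h[...,1]>110)).astype(np.uint8), (lab[...,1]>np.median(lab[...,1])+4).astype(np.uint8)
def box(p): # x,y,yaw,z0
    c=np.array([[a,b,e] for a in(0,70) for b in(-20,20) for e in(0,40)],float)
    return R.from_euler('z',p[2]).apply(c)+[p[0],p[1],p[3]]
def disc(p,r=18.5,h=12):
    t=np.linspace(0,2*np.pi,33); return np.array([[p[0]+r*np.cos(a),p[1]+r*np.sin(a),p[2]+e] for a in t for e in(0,h)])
def sil(d,pts,shape):
    q=np.array([(w2p(d,x)+.5)*S for x in pts]).round().astype(np.int32); m=np.zeros(shape,np.uint8)
    cv2.fillConvexPoly(m,cv2.convexHull(q),1); return m
def fit(ds,ms,f,p0,step):
    # crop windows
    cs=[((w2p(d,f(p0).mean(0))+.5)*S).astype(int) for d in ds]
    def cost(p):
        e=0
        for d,m,c in zip(ds,ms,cs):
            y0,x0=max(c[1]-160,0),max(c[0]-160,0); w=m[y0:y0+320,x0:x0+320]
            q=np.array([(w2p(d,x)+.5)*S for x in f(p)])-[x0,y0]
            s=np.zeros_like(w); cv2.fillConvexPoly(s,cv2.convexHull(q.round().astype(np.int32)),1)
            e+=1-(s&w).sum()/max((s|w).sum(),1)
        return e
    p0=np.array(p0,float); sx=np.vstack([p0]+[p0+np.eye(len(p0))[i]*step[i] for i in range(len(p0))])
    r=minimize(cost,p0,method='Nelder-Mead',options=dict(initial_simplex=sx,xatol=.1,fatol=1e-4,maxiter=250)); return r.x,r.fun
E
cat > m1.py <<'E'
from fit import *
ds=[shot('top'),shot('scene')]; M=[masks(d) for d in ds]
for c in((623,108),(639,-14),(627,-121)):
    print('bottle',*fit(ds,[m[0] for m in M],box,[c[0]+33,c[1]-8,np.pi+.25,0],[8,8,.2,6]))
for u,v in((197,225),(220,240),(239,231),(264,239)):
    p=p2w(ds[0],u,v,8); print('dish',*fit(ds,[m[1] for m in M],disc,[p[0],p[1],0],[8,8,6]))
d=ds[0]
a=p2w(d,128.5,182.6,100);b=p2w(d,137.8,208.4,100); print('pot',a,b,(a+b)/2,np.degrees(np.arctan2(*(a-b)[1::-1])),np.linalg.norm(a-b))
C=[p2w(d,110+u/3.07,165+v/3.07,12) for u,v in((580,57),(762,92),(743,209),(557,172))]
print('tray',np.mean(C,0),np.degrees(np.arctan2(*(C[0]-C[3])[1::-1])),[np.linalg.norm(C[i]-C[i-1]).round() for i in range(4)])
print('mat',p2w(d,140.3,239.9,3),p2w(ds[1],287.1,127,3))
# triangulate grip bar top etc
E
python3 m1.py
python3 - <<'E'
from h import *
c=np.zeros((400,800,3),np.uint8)
a=cv2.imread('pics/top0.png')[175:215,115:155];b=cv2.imread('pics/scene0.png')[112:162,300:350]
c[:,:400]=cv2.resize(a,(400,400),interpolation=cv2.INTER_CUBIC);c[:,400:]=cv2.resize(b,(400,400),interpolation=cv2.INTER_CUBIC)
cv2.imwrite('pics/crop2.png',c)
E
```

```text
bottle [651.74644518 119.18522643   3.50379813   7.51929442] 0.6045696605939691
bottle [668.80121689  -1.69793845   3.53234319  -1.5156778 ] 0.7170233415310524
bottle [ 657.32859712 -108.67583948    3.49121161    3.35458647] 0.4939496661310472
dish [495.96102648 138.90619243  -5.24618558] 0.9213076802729563
dish [440.52711429  50.64220185  -5.01791484] 1.0580304088789922
dish [ 4.75360198e+02 -2.27386866e+01 -8.87170780e-02] 1.062253885724881
dish [ 443.76511269 -111.29762358   -3.59569198] 0.514696782878984
pot [631.99725082 375.20423413 100.        ] [538.75237208 337.12204299 100.        ] [585.37481145 356.16313856 100.        ] 22.215621955810988 100.72169921509641
tray [ 559.8957628  -341.67689403   12.        ] -11.923010643438708 [np.float64(146.0), np.float64(226.0), np.float64(147.0), np.float64(228.0)]
mat [436.90686867 344.33575112   3.        ] [437.518685   342.04855914   3.        ]
```

View pics/crop2.png

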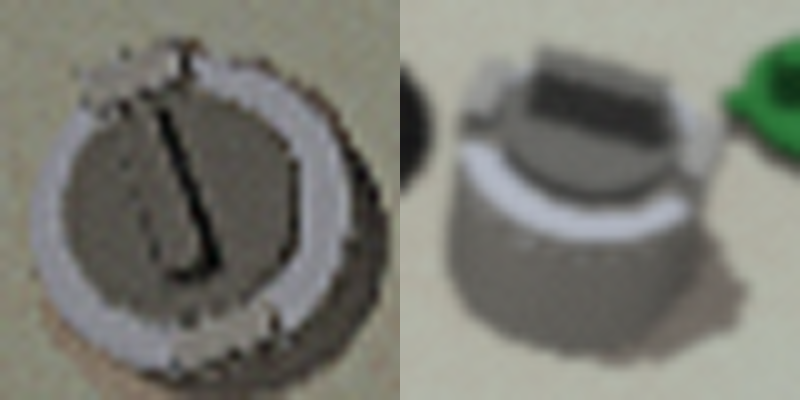

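Crop shows the grip bar along the roof direction (≈20°), with roofs at both ends. I'll refine the masks by isolating connected components.

```bash
python3 - <<'E'
s=open('fit.py').read()
s=s.replace("    def cost(p):","""    mm=[]
    for d,m,c in zip(ds,ms,cs):
        k,l,st,ce=cv2.connectedComponentsWithStats(m)
        ok=[i for i in range(1,k) if 2000<st[i,4]<40000 and np.hypot(*(ce[i]-c))<130]
        if not ok: return None,len(ok)
        i=min(ok,key=lambda i:np.hypot(*(ce[i]-c))); mm.append((l==i).astype(np.uint8))
        print(' area',st[i,4]/S/S,(ce[i]/S).round(1),end='')
    ms=mm
    def cost(p):""")
s=s.replace(">np.median(lab[...,1])+4",">np.median(lab[100*S:250*S,200*S:300*S,1])+6")
open('fit.py','w').write(s)
E
cat >> m1.py <<'E'
for n,d in(('t',ds[0]),('s',ds[1])):
    for r in(50.5,0,-50.5):
        y=np.radians(22); print(n,r,w2p(d,[585.4+r*np.cos(y),356.2+r*np.sin(y),100 if r else 127]).round(1))
    print(cv2.cvtColor(d['image'],cv2.COLOR_RGB2LAB)[(240,187)[n=='s'],(214,222)[n=='s']:(227,235)[n=='s'],1])
    cv2.imwrite(f'pics/{n}m.png',masks(d)[1]*255)
E
python3 m1.py
```

```text
area 207.25 [205.5 191.1] area 202.40625 [284.1 183.5]bottle [652.05143057 119.26662894   3.50536931   2.63790933] 0.49754456552618276
 area 211.203125 [238.2 187.1] area 228.140625 [264.  207.3]bottle [ 6.68474214e+02 -1.90790890e+00  3.51391833e+00 -6.10904930e-02] 0.4871664502036803
 area 214.515625 [266.6 190.3] area 247.15625 [239.6 225.1]bottle [ 656.64150284 -107.46045953    3.51075021    1.29193582] 0.4841214501916372
 area 64.640625 [197. 225.] area 44.625 [263.2 164.2]dish [495.31963477 139.27885762  -8.28899939] 0.6873854845214133
 area 65.5 [220.4 240. ] area 45.328125 [235.4 169.6]dish [439.60416158  51.64557858  -5.80332928] 0.6782530844611552
 area 64.78125 [240.2 230.8] area 50.890625 [228.1 186.8]dish [ 4.74829544e+02 -2.27375653e+01 -2.82115350e-02] 0.6663573413493761
 area 65.609375 [264.2 239.5] area 53.4375 [203.3 196.7]dish [ 442.65904335 -112.17757695  -10.62538431] 0.6458868043765318
pot [631.99725082 375.20423413 100.        ] [538.75237208 337.12204299 100.        ] [585.37481145 356.16313856 100.        ] 22.215621955810988 100.72169921509641
tray [ 559.8957628  -341.67689403   12.        ] -11.923010643438708 [np.float64(146.0), np.float64(226.0), np.float64(147.0), np.float64(228.0)]
mat [436.90686867 344.33575112   3.        ] [437.518685   342.04855914   3.        ]
t 50.5 [128.5 182.5]
t 0 [131.3 193.9]
t -50.5 [137.8 208.4]
[126 128 136 137 135 136 134 138 136 137 136 123 124]
s 50.5 [336.4 129.9]
s 0 [323.9 120.7]
s -50.5 [309.4 122.5]
[127 129 133 133 133 134 134 133 134 134 131 127 125]
```

>>> {"fn": "apply_moves", "kwargs": {"deltas": [{"tx": 35,"ty": -26,"grip": 0.55},{"tx": 35,"ty": -26},{"tx": 35,"ty": -26},{"tx": 35,"ty": -26},{"tx": 35,"ty": -26}]}}

```text
invalid input at $.deltas[0]: expected keys tx, ty, tz, rx, ry, rz, grip
```

>>> {"fn": "apply_moves", "kwargs": {"deltas": [{"tx": 35,"ty": -26},{"tx": 35,"ty": -26},{"tx": 35,"ty": -26},{"tx": 35,"ty": -26},{"tx": 35,"ty": -26}]}}

```text
invalid input at $.deltas[0]: expected keys tx, ty, tz, rx, ry, rz, grip
```

>>> {"fn": "apply_moves", "kwargs": {"deltas": [{"tx": 35,"ty": -26},{"tx": 35,"ty": -26},{"tx": 18,"ty": -39},{"tx": 18,"ty": -39},{"tx": 18,"ty": -39}]}}

```text
invalid input at $.deltas[0]: expected keys tx, ty, tz, rx, ry, rz, grip
```

>>> {"fn": "apply_moves", "kwargs": {"deltas": [{"tx": 18,"ty": -39},{"tx": 18,"ty": -39},{"tx": 18,"ty": -39},{"tx": 18,"ty": -39},{"tx": 18,"ty": -39}]}}

```text
invalid input at $.deltas[0]: expected keys tx, ty, tz, rx, ry, rz, grip
```

>>> {"fn": "apply_moves", "kwargs": {"deltas": [{"tx": 18,"ty": -39},{"tx": 18,"ty": -39},{"tx": 18,"ty": -39},{"tx": 18,"ty": -39},{"tx": 0,"ty": 0}]}}

```text
invalid input at $.deltas[0]: expected keys tx, ty, tz, rx, ry, rz, grip
```

```bash
cat >> h.py <<'E'
def st():
    s=bot.observe(); m=R.from_quat(s['tool_rot']).as_matrix()
    print('t',round(s['clock'],1),'p',s['ee_pos'].round(1),'yaw',np.degrees(np.arctan2(m[1,0],m[0,0])).round(1),'tilt',m[:,2].round(3),'F',s['ft_force'].round(1),'w',round(s['gripper_width'],1),'ff',round(s['finger_force'],1),'j',s['joints'].round(2)); return s,m
def go(*legs):
    """legs: (x,y,z,yaw_of_tool_x or None); prints per-leg total move in tool axes and rows"""
    s,m=st(); p=s['ee_pos'].copy(); y=np.degrees(np.arctan2(m[1,0],m[0,0]))
    for x,yy,z,w in legs:
        c,sn=np.cos(np.radians(y)),np.sin(np.radians(y)); D=np.array([x,yy,z])-p
        t=np.array([D[0]*c+D[1]*sn, D[0]*sn-D[1]*c, -D[2]]); n=int(np.ceil(np.linalg.norm(t)/47)) or 1
        rz=0 if w is None else -((w-y+180)%360-180); k=int(np.ceil(abs(rz)/8.5)) or 1
        print('move total',t.round(1),'rows',n,'each',(t/n).round(1),'| rz',round(rz,1),'rows',k,'each',round(rz/k,2))
        p=np.array([x,yy,z]); y-=rz
E
python3 -c "
from h import *
go((585.4,356.2,150,22))"
```

```text
t 0.4 p [ 185.  -623.   231.2] yaw 16.5 tilt [-0.  0. -1.] F [ 0.2 -0.2  0.2] w 85.6 ff 0.0 j [ 1.24  0.47 -0.01  1.6   0.01  1.07 -0.06]
move total [ 662.6 -824.7   81.2] rows 23 each [ 28.8 -35.9   3.5] | rz -5.5 rows 1 each -5.46
```

All keys are required.

>>> {"fn": "apply_moves", "kwargs": {"deltas": [{"tx": 35,"ty": -26,"tz": 0,"rx": 0,"ry": 0,"rz": 0,"grip": 0.55},{"tx": 35,"ty": -26,"tz": 0,"rx": 0,"ry": 0,"rz": 0,"grip": 0.55},{"tx": 35,"ty": -26,"tz": 0,"rx": 0,"ry": 0,"rz": 0,"grip": 0.55},{"tx": 35,"ty": -26,"tz": 0,"rx": 0,"ry": 0,"rz": 0,"grip": 0.55},{"tx": 35,"ty": -26,"tz": 0,"rx": 0,"ry": 0,"rz": 0,"grip": 0.55}]}}

```text
clock: 0.9
ee_pos: [316.7, -447.2, 231.5]
tool_rot: [0.99, 0.144, 0.0, 0.0]
ft_force: [-0.5, -0.3, -0.6]
gripper_width: 46.9
finger_force: 0.0
```

>>> {"fn": "apply_moves", "kwargs": {"deltas": [{"tx": 35,"ty": -26,"tz": 0,"rx": 0,"ry": 0,"rz": 0,"grip": 0.55},{"tx": 35,"ty": -26,"tz": 0,"rx": 0,"ry": 0,"rz": 0,"grip": 0.55},{"tx": 35,"ty": -26,"tz": 0,"rx": 0,"ry": 0,"rz": 0,"grip": 0.55},{"tx": 35,"ty": -26,"tz": 0,"rx": 0,"ry": 0,"rz": 0,"grip": 0.55},{"tx": 35,"ty": -26,"tz": 0,"rx": 0,"ry": 0,"rz": 0,"grip": 0.55}]}}

```text
clock: 1.4
ee_pos: [447.5, -272.8, 231.6]
tool_rot: [0.99, 0.144, 0.0, 0.0]
ft_force: [0.4, -0.4, -1.2]
gripper_width: 46.9
finger_force: 0.0
```

>>> {"fn": "apply_moves", "kwargs": {"deltas": [{"tx": 35,"ty": -26,"tz": 0,"rx": 0,"ry": 0,"rz": 0,"grip": 0.55},{"tx": 35,"ty": -26,"tz": 0,"rx": 0,"ry": 0,"rz": 0,"grip": 0.55},{"tx": 18,"ty": -39,"tz": 0,"rx": 0,"ry": 0,"rz": 0,"grip": 0.55},{"tx": 18,"ty": -39,"tz": 0,"rx": 0,"ry": 0,"rz": 0,"grip": 0.55},{"tx": 18,"ty": -39,"tz": 0,"rx": 0,"ry": 0,"rz": 0,"grip": 0.55}]}}

```text
clock: 1.9
ee_pos: [517.5, -75.2, 231.4]
tool_rot: [0.99, 0.144, 0.0, 0.0]
ft_force: [0.7, 0.3, 0.1]
gripper_width: 46.7
finger_force: 0.0
```

>>> {"fn": "apply_moves", "kwargs": {"deltas": [{"tx": 18,"ty": -39,"tz": 0,"rx": 0,"ry": 0,"rz": 0,"grip": 0.55},{"tx": 18,"ty": -39,"tz": 0,"rx": 0,"ry": 0,"rz": 0,"grip": 0.55},{"tx": 18,"ty": -39,"tz": 0,"rx": 0,"ry": 0,"rz": 0,"grip": 0.55},{"tx": 18,"ty": -39,"tz": 0,"rx": 0,"ry": 0,"rz": 0,"grip": 0.55},{"tx": 18,"ty": -39,"tz": 0,"rx": 0,"ry": 0,"rz": 0,"grip": 0.55}]}}

```text
clock: 2.4
ee_pos: [548.2, 137.2, 231.5]
tool_rot: [0.99, 0.144, 0.0, 0.0]
ft_force: [0.9, -0.2, 0.1]
gripper_width: 46.8
finger_force: 0.0
```

>>> {"fn": "apply_moves", "kwargs": {"deltas": [{"tx": 18,"ty": -39,"tz": 0,"rx": 0,"ry": 0,"rz": 0,"grip": 0.55},{"tx": 18,"ty": -39,"tz": 0,"rx": 0,"ry": 0,"rz": 0,"grip": 0.55},{"tx": 18,"ty": -39,"tz": 0,"rx": 0,"ry": 0,"rz": 0,"grip": 0.55},{"tx": 18,"ty": -39,"tz": 0,"rx": 0,"ry": 0,"rz": 0,"grip": 0.55},{"tx": 0,"ty": 0,"tz": 0,"rx": 0,"ry": 0,"rz": -5.5,"grip": 0.55}]}}

```text
clock: 2.9
ee_pos: [570.7, 313.7, 231.3]
tool_rot: [0.981, 0.196, 0.0, -0.002]
ft_force: [0.4, 0.6, -0.1]
gripper_width: 46.9
finger_force: 0.0
```

```bash
python3 -c "
from h import *
go((585.4,356.2,150,22))"
```

```text
t 2.9 p [570.7 313.7 231.3] yaw 22.6 tilt [-0.001  0.005 -1.   ] F [ 0.4  0.6 -0.1] w 46.9 ff 0.0 j [-0.23  0.52 -0.45  1.58  0.24  1.1  -1.91]
move total [ 30.  -33.5  81.3] rows 2 each [ 15.  -16.8  40.6] | rz 0.6 rows 1 each 0.65
```

>>> {"fn": "apply_moves", "kwargs": {"deltas": [{"tx": 15,"ty": -17,"tz": 0,"rx": 0,"ry": 0,"rz": 0,"grip": 0.55},{"tx": 15,"ty": -17,"tz": 30,"rx": 0,"ry": 0,"rz": 0.6,"grip": 0.55},{"tx": 0,"ty": 0,"tz": 40,"rx": 0,"ry": 0,"rz": 0,"grip": 0.55},{"tx": 0,"ty": 0,"tz": 0,"rx": 0,"ry": 0,"rz": 0,"grip": 0.55}]}}

```text
clock: 3.3
ee_pos: [584.5, 346.6, 155.2]
tool_rot: [0.982, 0.187, -0.005, 0.002]
ft_force: [-0.2, -0.6, -1.7]
gripper_width: 46.6
finger_force: 0.0
```

```bash
python3 - <<'E'
from h import *
go((585.4,356.2,99,22))
c=np.zeros((400,800,3),np.uint8)
for i,(n,u,v,k) in enumerate((('top',110,170,60),('scene',292,95,60))):
    d=shot(n); b=cv2.cvtColor(d['image'],cv2.COLOR_RGB2BGR)[v:v+k,u:u+k]
    c[:,400*i:400*i+400]=cv2.resize(b,(400,400),interpolation=cv2.INTER_CUBIC)
    print(w2p(d,bot.observe()['ee_pos']))
cv2.imwrite('pics/c3.png',c)
E
```

```text
t 3.3 p [584.5 346.6 155.2] yaw 21.5 tilt [-0.009 -0.006 -1.   ] F [-0.2 -0.6 -1.7] w 46.6 ff 0.0 j [-0.3   0.64 -0.41  1.55  0.29  1.02 -1.99]
move total [ 4.4 -8.6 56.2] rows 2 each [ 2.2 -4.3 28.1] | rz -0.5 rows 1 each -0.5
[131.76473524 191.92602743]
[324.41717629 115.22032117]
```

View pics/c3.png

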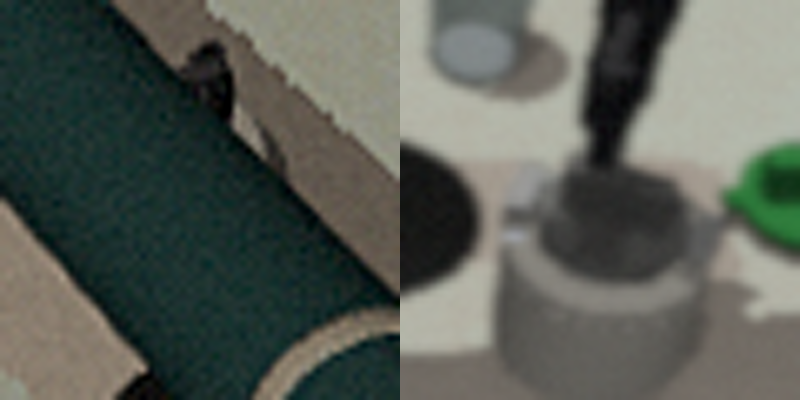

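The scene shows the fingers just above and behind the bar; top view is hidden by the arm. Correct and descend.

>>> {"fn": "apply_moves", "kwargs": {"deltas": [{"tx": 4.4,"ty": -8.6,"tz": 20,"rx": 0,"ry": 0,"rz": 0,"grip": 0.55},{"tx": 0,"ty": 0,"tz": 0,"rx": 0,"ry": 0,"rz": 0,"grip": 0.55},{"tx": 0,"ty": 0,"tz": 0,"rx": 0,"ry": 0,"rz": 0,"grip": 0.55}]}}

```text
clock: 3.7
ee_pos: [589.3, 358.1, 143.3]
tool_rot: [0.983, 0.186, 0.001, -0.0]
ft_force: [-0.1, 0.0, 0.9]
gripper_width: 47.0
finger_force: 0.0
```

```bash
python3 - <<'E'
from h import *
go((585.4,356.2,100,22))
E
```

```text
t 3.7 p [589.3 358.1 143.3] yaw 21.4 tilt [ 0.002  0.001 -1.   ] F [-0.1  0.   0.9] w 47.0 ff 0.0 j [-0.32  0.67 -0.41  1.54  0.3   0.99 -2.01]
move total [-4.4  0.4 43.3] rows 1 each [-4.4  0.4 43.3] | rz -0.6 rows 1 each -0.57
```

>>> {"fn": "apply_moves", "kwargs": {"deltas": [{"tx": -4.4,"ty": 0.4,"tz": 0,"rx": 0,"ry": 0,"rz": -0.6,"grip": 0.55},{"tx": 0,"ty": 0,"tz": 25,"rx": 0,"ry": 0,"rz": 0,"grip": 0.55},{"tx": 0,"ty": 0,"tz": 18,"rx": 0,"ry": 0,"rz": 0,"grip": 0.55},{"tx": 0,"ty": 0,"tz": 0,"rx": 0,"ry": 0,"rz": 0,"grip": 0.55},{"tx": 0,"ty": 0,"tz": 0,"rx": 0,"ry": 0,"rz": 0,"grip": 0.55}]}}

```text
clock: 4.2
ee_pos: [584.7, 355.9, 98.3]
tool_rot: [0.982, 0.191, -0.0, 0.0]
ft_force: [0.1, 0.3, -0.3]
gripper_width: 46.6
finger_force: 0.0
```

>>> {"fn": "apply_moves", "kwargs": {"deltas": [{"tx": 0,"ty": 0,"tz": 0,"rx": 0,"ry": 0,"rz": 0,"grip": 0},{"tx": 0,"ty": 0,"tz": 0,"rx": 0,"ry": 0,"rz": 0,"grip": 0},{"tx": 0,"ty": 0,"tz": 0,"rx": 0,"ry": 0,"rz": 0,"grip": 0},{"tx": 0,"ty": 0,"tz": 0,"rx": 0,"ry": 0,"rz": 0,"grip": 0},{"tx": 0,"ty": 0,"tz": 0,"rx": 0,"ry": 0,"rz": 0,"grip": 0}]}}

```text
clock: 4.7
ee_pos: [585.3, 356.4, 99.2]
tool_rot: [0.982, 0.191, 0.001, -0.0]
ft_force: [-0.4, -1.1, 4.1]
gripper_width: 14.9
finger_force: 61.7
```

```bash
python3 - <<'E'
from h import *
s,_=st(); print(s['moment'])
E
```

```text
t 4.7 p [585.3 356.4  99.2] yaw 22.0 tilt [ 0.001  0.001 -1.   ] F [-0.4 -1.1  4.1] w 14.9 ff 61.7 j [-0.33  0.71 -0.4   1.58  0.32  0.92 -2.02]
[-0.1362496  -0.02080772 -0.05034643]
```

>>> {"fn": "apply_moves", "kwargs": {"deltas": [{"tx": 0,"ty": 0,"tz": 3,"rx": 0,"ry": 0,"rz": 0,"grip": 0},{"tx": 0,"ty": 0,"tz": 3,"rx": 0,"ry": 0,"rz": 0,"grip": 0},{"tx": 0,"ty": 0,"tz": 0,"rx": 0,"ry": 0,"rz": 0,"grip": 0}]}}

```text
clock: 5.0
ee_pos: [585.3, 356.4, 93.2]
tool_rot: [0.982, 0.191, 0.001, -0.0]
ft_force: [-1.2, -1.4, 9.1]
gripper_width: 15.3
finger_force: 62.3
```

>>> {"fn": "apply_moves", "kwargs": {"deltas": [{"tx": 0,"ty": 0,"tz": 0,"rx": 0,"ry": 0,"rz": -5,"grip": 0},{"tx": 0,"ty": 0,"tz": 0,"rx": 0,"ry": 0,"rz": -5,"grip": 0},{"tx": 0,"ty": 0,"tz": 0,"rx": 0,"ry": 0,"rz": 0,"grip": 0}]}}

```text
clock: 5.3
ee_pos: [585.7, 356.7, 93.7]
tool_rot: [0.961, 0.277, 0.001, -0.0]
ft_force: [0.1, -0.8, 7.4]
gripper_width: 15.1
finger_force: 62.3
```

```bash
python3 - <<'E'
from h import *
s,_=st(); print(s['moment'])
E
```

```text
t 5.3 p [585.7 356.7  93.7] yaw 32.1 tilt [ 0.002  0.002 -1.   ] F [ 0.1 -0.8  7.4] w 15.1 ff 62.3 j [-0.3   0.73 -0.43  1.58  0.36  0.91 -1.87]
[-0.22787207  0.06702531  0.10531816]
```

>>> {"fn": "apply_moves", "kwargs": {"deltas": [{"tx": 0,"ty": 0,"tz": 0,"rx": 0,"ry": 0,"rz": -8,"grip": 0},{"tx": 0,"ty": 0,"tz": 0,"rx": 0,"ry": 0,"rz": -8,"grip": 0},{"tx": 0,"ty": 0,"tz": 0,"rx": 0,"ry": 0,"rz": -8,"grip": 0},{"tx": 0,"ty": 0,"tz": 0,"rx": 0,"ry": 0,"rz": -8,"grip": 0},{"tx": 0,"ty": 0,"tz": 0,"rx": 0,"ry": 0,"rz": -8,"grip": 0}]}}

```text
clock: 5.8
ee_pos: [587.3, 356.0, 94.0]
tool_rot: [0.808, 0.59, 0.002, 0.001]
ft_force: [3.0, -1.1, 7.3]
gripper_width: 14.9
finger_force: 62.3
```

>>> {"fn": "apply_moves", "kwargs": {"deltas": [{"tx": 0,"ty": 0,"tz": 0,"rx": 0,"ry": 0,"rz": 0,"grip": 0},{"tx": 0,"ty": 0,"tz": 0,"rx": 0,"ry": 0,"rz": 0,"grip": 0},{"tx": 0,"ty": 0,"tz": -5,"rx": 0,"ry": 0,"rz": 0,"grip": 0},{"tx": 0,"ty": 0,"tz": -5,"rx": 0,"ry": 0,"rz": 0,"grip": 0},{"tx": 0,"ty": 0,"tz": 0,"rx": 0,"ry": 0,"rz": 0,"grip": 0}]}}

```text
clock: 6.3
ee_pos: [586.1, 355.5, 103.1]
tool_rot: [0.809, 0.588, 0.001, 0.001]
ft_force: [3.9, -1.4, 3.9]
gripper_width: 15.0
finger_force: 61.7
```

```bash
python3 - <<'E'
from h import *
s,_=st(); print(s['moment'])
E
```

```text
t 6.3 p [586.1 355.5 103.1] yaw 72.0 tilt [ 0.002 -0.    -1.   ] F [ 3.9 -1.4  3.9] w 15.0 ff 61.7 j [-0.2   0.76 -0.6   1.57  0.49  0.97 -1.26]
[-0.37015427 -0.84894755 -0.06120463]
```

>>> {"fn": "apply_moves", "kwargs": {"deltas": [{"tx": 0,"ty": 0,"tz": -20,"rx": 0,"ry": 0,"rz": 0,"grip": 0},{"tx": 0,"ty": 0,"tz": -30,"rx": 0,"ry": 0,"rz": 0,"grip": 0},{"tx": 0,"ty": 0,"tz": -20,"rx": 0,"ry": 0,"rz": 0,"grip": 0},{"tx": 0,"ty": 0,"tz": 0,"rx": 0,"ry": 0,"rz": 0,"grip": 0}]}}

```text
clock: 6.7
ee_pos: [584.5, 357.7, 174.2]
tool_rot: [0.808, 0.588, 0.001, -0.0]
ft_force: [-0.5, 0.3, -1.0]
gripper_width: 15.2
finger_force: 61.3
```

```bash
python3 - <<'E'
from h import *
go((437.5,343,173,72),(437.5,343,29,72))
E
```

```text
t 6.7 p [584.5 357.7 174.2] yaw 72.1 tilt [ 0.002  0.002 -1.   ] F [-0.5  0.3 -1. ] w 15.2 ff 61.3 j [-0.18  0.68 -0.64  1.53  0.44  1.08 -1.23]
move total [ -59.1 -135.4    1.2] rows 4 each [-14.8 -33.8   0.3] | rz 0.1 rows 1 each 0.1
move total [  0.   0. 144.] rows 4 each [ 0.  0. 36.] | rz -0.0 rows 1 each -0.0
```

>>> {"fn": "apply_moves", "kwargs": {"deltas": [{"tx": -14.8,"ty": -33.8,"tz": 0,"rx": 0,"ry": 0,"rz": 0,"grip": 0},{"tx": -14.8,"ty": -33.8,"tz": 0,"rx": 0,"ry": 0,"rz": 0,"grip": 0},{"tx": -14.8,"ty": -33.8,"tz": 0,"rx": 0,"ry": 0,"rz": 0,"grip": 0},{"tx": -14.8,"ty": -33.8,"tz": 0,"rx": 0,"ry": 0,"rz": 0,"grip": 0},{"tx": 0,"ty": 0,"tz": 30,"rx": 0,"ry": 0,"rz": 0,"grip": 0}]}}

```text
clock: 7.2
ee_pos: [432.9, 343.0, 143.4]
tool_rot: [0.807, 0.59, 0.0, -0.0]
ft_force: [0.8, 1.1, -2.3]
gripper_width: 14.6
finger_force: 61.4
```

>>> {"fn": "apply_moves", "kwargs": {"deltas": [{"tx": 0,"ty": 0,"tz": 40,"rx": 0,"ry": 0,"rz": 0,"grip": 0},{"tx": 0,"ty": 0,"tz": 35,"rx": 0,"ry": 0,"rz": 0,"grip": 0},{"tx": 0,"ty": 0,"tz": 25,"rx": 0,"ry": 0,"rz": 0,"grip": 0},{"tx": 0,"ty": 0,"tz": 0,"rx": 0,"ry": 0,"rz": 0,"grip": 0},{"tx": 0,"ty": 0,"tz": 0,"rx": 0,"ry": 0,"rz": 0,"grip": 0}]}}

```text
clock: 7.7
ee_pos: [436.5, 341.3, 41.4]
tool_rot: [0.809, 0.588, -0.001, -0.0]
ft_force: [0.0, 0.4, -0.8]
gripper_width: 15.0
finger_force: 61.2
```

```bash
python3 - <<'E'
from h import *
go((437.5,343,28,72))
E
```

```text
t 7.7 p [436.5 341.3  41.4] yaw 72.1 tilt [-0.003 -0.001 -1.   ] F [ 0.   0.4 -0.8] w 15.0 ff 61.2 j [-0.27  0.67 -0.58  1.93  0.55  0.71 -1.5 ]
move total [ 1.9  0.4 13.4] rows 1 each [ 1.9  0.4 13.4] | rz 0.1 rows 1 each 0.09
```

>>> {"fn": "apply_moves", "kwargs": {"deltas": [{"tx": 1.9,"ty": 0.4,"tz": 8,"rx": 0,"ry": 0,"rz": 0,"grip": 0},{"tx": 0,"ty": 0,"tz": 5.5,"rx": 0,"ry": 0,"rz": 0,"grip": 0},{"tx": 0,"ty": 0,"tz": 0.5,"rx": 0,"ry": 0,"rz": 0,"grip": 0},{"tx": 0,"ty": 0,"tz": 0,"rx": 0,"ry": 0,"rz": 0,"grip": 0}]}}

```text
clock: 8.1
ee_pos: [438.9, 343.2, 28.5]
tool_rot: [0.809, 0.588, 0.0, 0.0]
ft_force: [-0.0, 0.1, -0.9]
gripper_width: 14.8
finger_force: 61.2
```

>>> {"fn": "apply_moves", "kwargs": {"deltas": [{"tx": 0,"ty": 0,"tz": 1,"rx": 0,"ry": 0,"rz": 0,"grip": 0},{"tx": 0,"ty": 0,"tz": 0.5,"rx": 0,"ry": 0,"rz": 0,"grip": 0},{"tx": 0,"ty": 0,"tz": 0,"rx": 0,"ry": 0,"rz": 0,"grip": 0}]}}

```text
clock: 8.4
ee_pos: [439.1, 343.2, 27.4]
tool_rot: [0.809, 0.588, 0.0, 0.0]
ft_force: [-1.8, -1.2, 4.3]
gripper_width: 14.8
finger_force: 62.2
```

>>> {"fn": "apply_moves", "kwargs": {"deltas": [{"tx": 0,"ty": 0,"tz": 0,"rx": 0,"ry": 0,"rz": 0,"grip": 0.5},{"tx": 0,"ty": 0,"tz": 0,"rx": 0,"ry": 0,"rz": 0,"grip": 0.5},{"tx": 0,"ty": 0,"tz": 0,"rx": 0,"ry": 0,"rz": 0,"grip": 0.5},{"tx": 0,"ty": 0,"tz": -20,"rx": 0,"ry": 0,"rz": 0,"grip": 0.5},{"tx": 0,"ty": 0,"tz": -35,"rx": 0,"ry": 0,"rz": 0,"grip": 0.6}]}}

```text
clock: 8.9
ee_pos: [437.4, 341.9, 80.2]
tool_rot: [0.809, 0.588, -0.003, -0.0]
ft_force: [0.1, -0.1, 0.3]
gripper_width: 51.3
finger_force: 0.0
```

```bash
cat > dishes.py <<'E'
from h import *
from fit import masks,S
def dishes(show=True):
    out=[]
    for n,zc in(('top',10),('scene',7)):
        d=shot(n); m=masks(d)[1]; k,_,s,ce=cv2.connectedComponentsWithStats(m)
        for i in range(1,k):
            p=p2w(d,*(ce[i]/S-.45),zc)
            if 20*64<s[i,4]<90*64 and 330<p[0]<640 and -250<p[1]<420: out.append((n,p[:2].round(1),s[i,4]//64))
    for o in out: print(*o)
E
python3 - <<'E'
from dishes import *
dishes(); go((437.5,343,200,None))
E
```

```text
top [494.1 136.8] 71
top [474. -23.] 65
top [ 442.3 -111.8] 66
top [439.6  49.3] 65
scene [496.4 134.1] 45
scene [440.7  46.9] 37
scene [476.5 -26.2] 42
scene [ 444.3 -115.1] 43
t 9.0 p [440.7 345.4  85.4] yaw 72.1 tilt [ 0.005  0.005 -1.   ] F [ 0.7  1.3 -0. ] w 51.1 ff 0.0 j [-0.24  0.61 -0.63  1.9   0.5   0.78 -1.46]
move total [  -3.3   -2.3 -114.6] rows 3 each [ -1.1  -0.8 -38.2] | rz 0 rows 1 each 0.0
```

```bash
python3 - <<'E'
from h import *
go((440,344,130,None),(495,135.5,130,None),(495,135.5,30,None))
E
```

```text
t 9.0 p [440.7 345.4  85.4] yaw 72.1 tilt [ 0.005  0.005 -1.   ] F [ 0.7  1.3 -0. ] w 51.1 ff 0.0 j [-0.24  0.61 -0.63  1.9   0.5   0.78 -1.46]
move total [ -1.6  -0.2 -44.6] rows 1 each [ -1.6  -0.2 -44.6] | rz 0 rows 1 each 0.0
move total [-181.4  116.6   -0. ] rows 5 each [-36.3  23.3  -0. ] | rz 0 rows 1 each 0.0
move total [  0.   0. 100.] rows 3 each [ 0.   0.  33.3] | rz 0 rows 1 each 0.0
```

>>> {"fn": "apply_moves", "kwargs": {"deltas": [{"tx": -1.6,"ty": 0,"tz": -44,"rx": 0,"ry": 0,"rz": 0,"grip": 0.7},{"tx": -36.3,"ty": 23.3,"tz": 0,"rx": 0,"ry": 0,"rz": 0,"grip": 0.7},{"tx": -36.3,"ty": 23.3,"tz": 0,"rx": 0,"ry": 0,"rz": 0,"grip": 0.7},{"tx": -36.3,"ty": 23.3,"tz": 0,"rx": 0,"ry": 0,"rz": 0,"grip": 0.7},{"tx": -36.3,"ty": 23.3,"tz": 0,"rx": 0,"ry": 0,"rz": 0,"grip": 0.7}]}}

```text
clock: 9.5
ee_pos: [482.4, 173.0, 125.5]
tool_rot: [0.809, 0.588, -0.0, 0.0]
ft_force: [1.1, 0.1, -0.0]
gripper_width: 59.9
finger_force: 0.0
```

>>> {"fn": "apply_moves", "kwargs": {"deltas": [{"tx": -36.3,"ty": 23.3,"tz": 0,"rx": 0,"ry": 0,"rz": 0,"grip": 0.7},{"tx": 0,"ty": 0,"tz": 40,"rx": 0,"ry": 0,"rz": 0,"grip": 0.7},{"tx": 0,"ty": 0,"tz": 40,"rx": 0,"ry": 0,"rz": 0,"grip": 0.7},{"tx": 0,"ty": 0,"tz": 0,"rx": 0,"ry": 0,"rz": 0,"grip": 0.7},{"tx": 0,"ty": 0,"tz": 0,"rx": 0,"ry": 0,"rz": 0,"grip": 0.7}]}}

```text
clock: 10.0
ee_pos: [492.7, 133.7, 45.7]
tool_rot: [0.808, 0.589, -0.001, -0.001]
ft_force: [0.2, 0.8, 1.8]
gripper_width: 59.8
finger_force: 0.0
```

```bash
python3 - <<'E'
from dishes import *
go((495,135.5,1.5,None))
c=np.zeros((400,800,3),np.uint8)
d=shot('scene'); b=cv2.cvtColor(d['image'],cv2.COLOR_RGB2BGR)[90:210,200:360]
cv2.imwrite('pics/c4.png',cv2.resize(b,(800,600),interpolation=cv2.INTER_CUBIC))
E
```

```text
t 10.0 p [492.7 133.7  45.7] yaw 72.1 tilt [-0.002  0.    -1.   ] F [0.2 0.8 1.8] w 59.8 ff 0.0 j [ 0.13  0.6  -0.58  2.03  0.53  0.66 -1.1 ]
move total [ 2.5  1.7 44.2] rows 1 each [ 2.5  1.7 44.2] | rz 0 rows 1 each 0.0
```

View pics/c4.png

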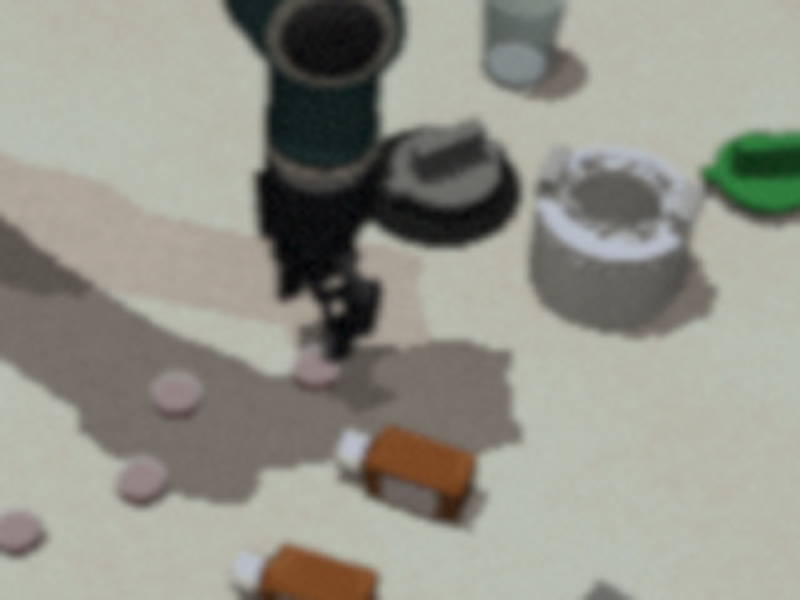

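The cap stands upright on the mat, the pot is open, and the gripper is over the first dish (crop (316,368)). Descend and grasp.

>>> {"fn": "apply_moves", "kwargs": {"deltas": [{"tx": 2.5,"ty": 1.7,"tz": 25,"rx": 0,"ry": 0,"rz": 0,"grip": 0.7},{"tx": 0,"ty": 0,"tz": 18,"rx": 0,"ry": 0,"rz": 0,"grip": 0.7},{"tx": 0,"ty": 0,"tz": 0,"rx": 0,"ry": 0,"rz": 0,"grip": 0.7},{"tx": 0,"ty": 0,"tz": 0,"rx": 0,"ry": 0,"rz": 0,"grip": 0.2},{"tx": 0,"ty": 0,"tz": 0,"rx": 0,"ry": 0,"rz": 0,"grip": 0.2}]}}

```text
clock: 10.55
ee_pos: [496.8, 135.7, 4.9]
tool_rot: [0.809, 0.588, 0.001, 0.001]
ft_force: [-3.0, -0.3, 10.4]
gripper_width: 33.9
finger_force: 58.7
```

>>> {"fn": "apply_moves", "kwargs": {"deltas": [{"tx": 0,"ty": 0,"tz": 0,"rx": 0,"ry": 0,"rz": 0,"grip": 0.2},{"tx": 0,"ty": 0,"tz": 0,"rx": 0,"ry": 0,"rz": 0,"grip": 0.2},{"tx": 0,"ty": 0,"tz": -30,"rx": 0,"ry": 0,"rz": 0,"grip": 0.2},{"tx": 0,"ty": 0,"tz": -45,"rx": 0,"ry": 0,"rz": 0,"grip": 0.2},{"tx": 0,"ty": 0,"tz": -45,"rx": 0,"ry": 0,"rz": 0,"grip": 0.2}]}}

```text
clock: 11.05
ee_pos: [495.3, 135.2, 125.1]
tool_rot: [0.809, 0.588, 0.0, -0.0]
ft_force: [1.4, 0.2, -0.3]
gripper_width: 33.4
finger_force: 59.7
```

```bash
python3 - <<'E'
from h import *
go((585.3,356.4,135,None),(585.3,356.4,97,None))
E
```

```text
t 11.1 p [495.3 135.2 125.1] yaw 72.1 tilt [ 0.  0. -1.] F [ 1.4  0.2 -0.3] w 33.4 ff 59.7 j [ 0.22  0.49 -0.68  1.99  0.42  0.81 -1.01]
move total [238.2  17.5  -9.9] rows 6 each [39.7  2.9 -1.6] | rz 0 rows 1 each 0.0
move total [ 0.  0. 38.] rows 1 each [ 0.  0. 38.] | rz 0 rows 1 each 0.0
```

>>> {"fn": "apply_moves", "kwargs": {"deltas": [{"tx": 39.7,"ty": 2.9,"tz": -3,"rx": 0,"ry": 0,"rz": 0,"grip": 0.2},{"tx": 39.7,"ty": 2.9,"tz": -3,"rx": 0,"ry": 0,"rz": 0,"grip": 0.2},{"tx": 39.7,"ty": 2.9,"tz": -3,"rx": 0,"ry": 0,"rz": 0,"grip": 0.2},{"tx": 39.7,"ty": 2.9,"tz": 0,"rx": 0,"ry": 0,"rz": 0,"grip": 0.2},{"tx": 39.7,"ty": 2.9,"tz": 0,"rx": 0,"ry": 0,"rz": 0,"grip": 0.2}]}}

```text
clock: 11.55
ee_pos: [571.5, 320.8, 133.7]
tool_rot: [0.809, 0.588, 0.001, 0.0]
ft_force: [0.0, -0.7, -1.3]
gripper_width: 33.7
finger_force: 59.7
```

>>> {"fn": "apply_moves", "kwargs": {"deltas": [{"tx": 39.7,"ty": 2.9,"tz": 0,"rx": 0,"ry": 0,"rz": 0,"grip": 0.2},{"tx": 0,"ty": 0,"tz": 0,"rx": 0,"ry": 0,"rz": 0,"grip": 0.2},{"tx": 0,"ty": 0,"tz": 0,"rx": 0,"ry": 0,"rz": 0,"grip": 0.2}]}}

```text
clock: 11.85
ee_pos: [585.2, 357.4, 132.7]
tool_rot: [0.808, 0.589, 0.0, -0.0]
ft_force: [-0.3, -1.4, 0.6]
gripper_width: 34.2
finger_force: 59.8
```

```bash
python3 - <<'E'
from h import *
go((585.3,356.4,98,None))
E
```

```text
t 11.8 p [585.2 357.4 132.7] yaw 72.1 tilt [ 0.     0.001 -1.   ] F [-0.3 -1.4  0.6] w 34.2 ff 59.8 j [-0.18  0.73 -0.62  1.55  0.47  1.02 -1.25]
move total [-1.   0.4 34.7] rows 1 each [-1.   0.4 34.7] | rz 0 rows 1 each 0.0
```

Release here, rise, then go to dish B (first re-checking dishes).

>>> {"fn": "apply_moves", "kwargs": {"deltas": [{"tx": 0,"ty": 0,"tz": 34,"rx": 0,"ry": 0,"rz": 0,"grip": 0.2},{"tx": 0,"ty": 0,"tz": 0,"rx": 0,"ry": 0,"rz": 0,"grip": 0.2},{"tx": 0,"ty": 0,"tz": 0,"rx": 0,"ry": 0,"rz": 0,"grip": 0.58},{"tx": 0,"ty": 0,"tz": 0,"rx": 0,"ry": 0,"rz": 0,"grip": 0.58},{"tx": 0,"ty": 0,"tz": 0,"rx": 0,"ry": 0,"rz": 0,"grip": 0.58}]}}

```text
clock: 12.35
ee_pos: [586.3, 356.4, 99.5]
tool_rot: [0.809, 0.588, 0.001, 0.0]
ft_force: [0.2, -0.3, 0.3]
gripper_width: 49.8
finger_force: 0.0
```

>>> {"fn": "apply_moves", "kwargs": {"deltas": [{"tx": 0,"ty": 0,"tz": -34,"rx": 0,"ry": 0,"rz": 0,"grip": 0.7},{"tx": -40,"ty": 0,"tz": 0,"rx": 0,"ry": 0,"rz": 0,"grip": 0.7},{"tx": -40,"ty": 0,"tz": 0,"rx": 0,"ry": 0,"rz": 0,"grip": 0.7},{"tx": -40,"ty": 0,"tz": 0,"rx": 0,"ry": 0,"rz": 0,"grip": 0.7},{"tx": -40,"ty": 0,"tz": 0,"rx": 0,"ry": 0,"rz": 0,"grip": 0.7}]}}

```text
clock: 12.85
ee_pos: [536.1, 202.7, 132.8]
tool_rot: [0.809, 0.588, 0.001, 0.0]
ft_force: [0.8, -0.6, 0.0]
gripper_width: 59.6
finger_force: 0.0
```

```bash
python3 - <<'E'
from dishes import *
dishes()
go((441,48,130,None),(441,48,5,None))
b=cv2.cvtColor(shot('scene')['image'],cv2.COLOR_RGB2BGR)[112:160,292:356]
cv2.imwrite('pics/c5.png',cv2.resize(b,(640,480),interpolation=cv2.INTER_CUBIC))
E
```

```text
top [585.3 361.8] 45
top [474.4 -23. ] 65
top [ 442.5 -111.8] 65
scene [441.   45.9] 46
scene [476.5 -26.1] 42
scene [ 444.4 -115.2] 42
t 12.9 p [536.  197.3 132.1] yaw 71.7 tilt [-0.    -0.005 -1.   ] F [0.1 0.4 0.6] w 59.6 ff 0.0 j [ 0.09  0.56 -0.66  1.84  0.44  0.89 -1.1 ]
move total [-171.6  -43.2    2.1] rows 4 each [-42.9 -10.8   0.5] | rz 0 rows 1 each 0.0
move total [  0.   0. 125.] rows 3 each [ 0.   0.  41.7] | rz 0 rows 1 each 0.0
```

View pics/c5.png

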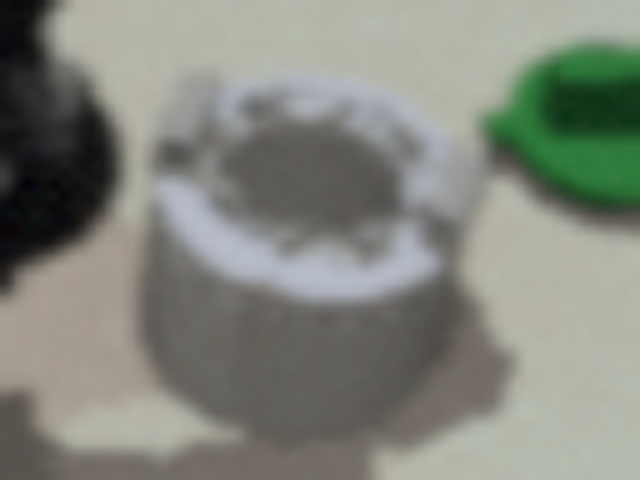

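The pot image shows a clear mouth; the top view sees a red disc in the pot at (585,362). Next dish.

>>> {"fn": "apply_moves", "kwargs": {"deltas": [{"tx": -42.9,"ty": -10.8,"tz": 0,"rx": 0,"ry": 0,"rz": 0,"grip": 0.7},{"tx": -42.9,"ty": -10.8,"tz": 0,"rx": 0,"ry": 0,"rz": 0,"grip": 0.7},{"tx": -42.9,"ty": -10.8,"tz": 0,"rx": 0,"ry": 0,"rz": 0,"grip": 0.7},{"tx": -42.9,"ty": -10.8,"tz": 20,"rx": 0,"ry": 0,"rz": 0,"grip": 0.7},{"tx": 0,"ty": 0,"tz": 40,"rx": 0,"ry": 0,"rz": 0,"grip": 0.7}]}}

```text
clock: 13.5
ee_pos: [442.8, 48.7, 73.5]
tool_rot: [0.811, 0.585, 0.001, 0.003]
ft_force: [1.2, -0.2, 0.4]
gripper_width: 59.7
finger_force: 0.0
```

>>> {"fn": "apply_moves", "kwargs": {"deltas": [{"tx": 0,"ty": 0,"tz": 30,"rx": 0,"ry": 0,"rz": 0,"grip": 0.7},{"tx": 0,"ty": 0,"tz": 0,"rx": 0,"ry": 0,"rz": 0,"grip": 0.7},{"tx": 0,"ty": 0,"tz": 0,"rx": 0,"ry": 0,"rz": 0,"grip": 0.7}]}}

```text
clock: 13.8
ee_pos: [443.0, 55.6, 42.5]
tool_rot: [0.808, 0.589, 0.001, -0.0]
ft_force: [-0.5, 1.2, 0.3]
gripper_width: 60.0
finger_force: 0.0
```

```bash
python3 - <<'E'
from dishes import *
dishes()
go((441,48,4.5,None))
E
```

```text
top [586.3 360.2] 50
top [474.6 -23.8] 63
top [ 442.2 -112. ] 65
scene [441.1  46.2] 61
scene [475.3 -25.6] 58
scene [ 443.9 -114.8] 53
t 13.9 p [443.8  55.3  43.3] yaw 72.1 tilt [ 0.003  0.001 -1.   ] F [ 0.9 -1.   0.7] w 59.8 ff 0.0 j [ 0.29  0.53 -0.58  2.18  0.54  0.57 -1.  ]
move total [-7.8 -0.4 38.8] rows 1 each [-7.8 -0.4 38.8] | rz 0 rows 1 each 0.0
```

>>> {"fn": "apply_moves", "kwargs": {"deltas": [{"tx": -8,"ty": 0,"tz": 20,"rx": 0,"ry": 0,"rz": 0,"grip": 0.7},{"tx": 0,"ty": 0,"tz": 18,"rx": 0,"ry": 0,"rz": 0,"grip": 0.7},{"tx": 0,"ty": 0,"tz": 0,"rx": 0,"ry": 0,"rz": 0,"grip": 0.7},{"tx": 0,"ty": 0,"tz": 0,"rx": 0,"ry": 0,"rz": 0,"grip": 0.2},{"tx": 0,"ty": 0,"tz": 0,"rx": 0,"ry": 0,"rz": 0,"grip": 0.2}]}}

```text
clock: 14.4
ee_pos: [441.0, 47.0, 5.4]
tool_rot: [0.809, 0.588, 0.001, 0.001]
ft_force: [-3.3, 0.2, 13.8]
gripper_width: 34.0
finger_force: 58.3
```

>>> {"fn": "apply_moves", "kwargs": {"deltas": [{"tx": 0,"ty": 0,"tz": 0,"rx": 0,"ry": 0,"rz": 0,"grip": 0.2},{"tx": 0,"ty": 0,"tz": 0,"rx": 0,"ry": 0,"rz": 0,"grip": 0.2},{"tx": 0,"ty": 0,"tz": -35,"rx": 0,"ry": 0,"rz": 0,"grip": 0.2},{"tx": 0,"ty": 0,"tz": -45,"rx": 0,"ry": 0,"rz": 0,"grip": 0.2},{"tx": 0,"ty": 0,"tz": -45,"rx": 0,"ry": 0,"rz": 0,"grip": 0.2}]}}

```text
clock: 14.9
ee_pos: [439.5, 46.9, 130.9]
tool_rot: [0.808, 0.589, 0.0, -0.0]
ft_force: [1.9, -1.4, -0.6]
gripper_width: 33.7
finger_force: 59.7
```

>>> {"fn": "apply_moves", "kwargs": {"deltas": [{"tx": 0,"ty": 0,"tz": 0,"rx": 0,"ry": 0,"rz": 0,"grip": 0.2}]}}

```text
clock: 15.0
ee_pos: [443.8, 47.3, 134.6]
tool_rot: [0.809, 0.588, 0.005, 0.004]
ft_force: [0.7, 0.6, -0.4]
gripper_width: 33.4
finger_force: 59.7
```

```bash
python3 - <<'E'
from h import *
go((585.3,356.4,132,None))
E
```

```text
t 15.0 p [443.8  47.3 134.6] yaw 72.1 tilt [ 0.012 -0.    -1.   ] F [ 0.7  0.6 -0.4] w 33.4 ff 59.7 j [ 0.45  0.37 -0.74  2.14  0.37  0.75 -0.83]
move total [337.7  39.4   2.6] rows 8 each [42.2  4.9  0.3] | rz 0 rows 1 each 0.0
```

>>> {"fn": "apply_moves", "kwargs": {"deltas": [{"tx": 42.2,"ty": 4.9,"tz": 0,"rx": 0,"ry": 0,"rz": 0,"grip": 0.2},{"tx": 42.2,"ty": 4.9,"tz": 0,"rx": 0,"ry": 0,"rz": 0,"grip": 0.2},{"tx": 42.2,"ty": 4.9,"tz": 0,"rx": 0,"ry": 0,"rz": 0,"grip": 0.2},{"tx": 42.2,"ty": 4.9,"tz": 0,"rx": 0,"ry": 0,"rz": 0,"grip": 0.2},{"tx": 42.2,"ty": 4.9,"tz": 0,"rx": 0,"ry": 0,"rz": 0,"grip": 0.2}]}}

```text
clock: 15.5
ee_pos: [528.6, 241.1, 129.1]
tool_rot: [0.809, 0.588, 0.0, 0.0]
ft_force: [1.4, 0.9, -0.5]
gripper_width: 33.3
finger_force: 59.7
```

>>> {"fn": "apply_moves", "kwargs": {"deltas": [{"tx": 42.2,"ty": 4.9,"tz": 0,"rx": 0,"ry": 0,"rz": 0,"grip": 0.2},{"tx": 42.2,"ty": 4.9,"tz": 0,"rx": 0,"ry": 0,"rz": 0,"grip": 0.2},{"tx": 42.2,"ty": 4.9,"tz": 0,"rx": 0,"ry": 0,"rz": 0,"grip": 0.2},{"tx": 0,"ty": 0,"tz": 0,"rx": 0,"ry": 0,"rz": 0,"grip": 0.2},{"tx": 0,"ty": 0,"tz": 0,"rx": 0,"ry": 0,"rz": 0,"grip": 0.2}]}}

```text
clock: 16.0
ee_pos: [580.3, 356.7, 128.5]
tool_rot: [0.808, 0.589, -0.0, -0.0]
ft_force: [-0.7, 0.2, 0.2]
gripper_width: 33.4
finger_force: 59.8
```

```bash
python3 - <<'E'
from h import *
go((585.3,356.4,98,None))
E
```

```text
t 16.0 p [580.3 356.7 128.5] yaw 72.2 tilt [-0.001  0.    -1.   ] F [-0.7  0.2  0.2] w 33.4 ff 59.8 j [-0.17  0.73 -0.64  1.56  0.49  1.01 -1.27]
move total [ 1.3  4.8 30.5] rows 1 each [ 1.3  4.8 30.5] | rz 0 rows 1 each 0.0
```

>>> {"fn": "apply_moves", "kwargs": {"deltas": [{"tx": 1.3,"ty": 4.8,"tz": 30,"rx": 0,"ry": 0,"rz": 0,"grip": 0.2},{"tx": 0,"ty": 0,"tz": 0,"rx": 0,"ry": 0,"rz": 0,"grip": 0.2},{"tx": 0,"ty": 0,"tz": 0,"rx": 0,"ry": 0,"rz": 0,"grip": 0.58},{"tx": 0,"ty": 0,"tz": 0,"rx": 0,"ry": 0,"rz": 0,"grip": 0.58},{"tx": 0,"ty": 0,"tz": 0,"rx": 0,"ry": 0,"rz": 0,"grip": 0.58}]}}

```text
clock: 16.5
ee_pos: [586.6, 355.3, 100.3]
tool_rot: [0.809, 0.588, 0.001, 0.0]
ft_force: [-0.1, 0.7, -0.1]
gripper_width: 49.6
finger_force: 0.0
```

>>> {"fn": "apply_moves", "kwargs": {"deltas": [{"tx": 0,"ty": 0,"tz": -34,"rx": 0,"ry": 0,"rz": 0,"grip": 0.7},{"tx": -44,"ty": 1.5,"tz": 0,"rx": 0,"ry": 0,"rz": 0,"grip": 0.7},{"tx": -44,"ty": 1.5,"tz": 0,"rx": 0,"ry": 0,"rz": 0,"grip": 0.7},{"tx": -44,"ty": 1.5,"tz": 0,"rx": 0,"ry": 0,"rz": 0,"grip": 0.7},{"tx": -44,"ty": 1.5,"tz": 0,"rx": 0,"ry": 0,"rz": 0,"grip": 0.7}]}}

```text
clock: 17.0
ee_pos: [537.2, 184.5, 133.7]
tool_rot: [0.809, 0.588, 0.001, 0.001]
ft_force: [0.6, -0.8, 0.4]
gripper_width: 60.0
finger_force: 0.0
```

>>> {"fn": "apply_moves", "kwargs": {"deltas": [{"tx": -44,"ty": 1.5,"tz": 0,"rx": 0,"ry": 0,"rz": 0,"grip": 0.7},{"tx": -44,"ty": 1.5,"tz": 0,"rx": 0,"ry": 0,"rz": 0,"grip": 0.7},{"tx": -44,"ty": 1.5,"tz": 0,"rx": 0,"ry": 0,"rz": 0,"grip": 0.7},{"tx": -44,"ty": 1.5,"tz": 0,"rx": 0,"ry": 0,"rz": 0,"grip": 0.7},{"tx": -44,"ty": 1.5,"tz": 40,"rx": 0,"ry": 0,"rz": 0,"grip": 0.7}]}}

```text
clock: 17.5
ee_pos: [481.8, -21.2, 102.8]
tool_rot: [0.809, 0.588, 0.003, 0.004]
ft_force: [0.6, -0.7, -0.3]
gripper_width: 59.7
finger_force: 0.0
```

>>> {"fn": "apply_moves", "kwargs": {"deltas": [{"tx": 0,"ty": 0,"tz": 40,"rx": 0,"ry": 0,"rz": 0,"grip": 0.7},{"tx": 0,"ty": 0,"tz": 0,"rx": 0,"ry": 0,"rz": 0,"grip": 0.7},{"tx": 0,"ty": 0,"tz": 0,"rx": 0,"ry": 0,"rz": 0,"grip": 0.7}]}}

```text
clock: 17.8
ee_pos: [479.2, -17.7, 60.1]
tool_rot: [0.808, 0.589, 0.0, -0.0]
ft_force: [-0.5, 0.2, 0.4]
gripper_width: 59.7
finger_force: 0.0
```

```bash
python3 - <<'E'
from dishes import *
dishes()
go((475.5,-25,5.5,None))
E
```

```text
top [584.2 362.2] 55
scene [476.2 -26.7] 62
scene [ 443.9 -114.4] 56
t 17.9 p [480.5 -17.4  61.1] yaw 72.2 tilt [ 0.003  0.    -1.   ] F [0.3 0.2 0.8] w 60.2 ff 0.0 j [ 0.48  0.55 -0.62  2.1   0.52  0.65 -0.81]
move total [-8.8 -2.4 55.6] rows 2 each [-4.4 -1.2 27.8] | rz 0 rows 1 each 0.0
```

>>> {"fn": "apply_moves", "kwargs": {"deltas": [{"tx": -8.8,"ty": -2.4,"tz": 30,"rx": 0,"ry": 0,"rz": 0,"grip": 0.7},{"tx": 0,"ty": 0,"tz": 25,"rx": 0,"ry": 0,"rz": 0,"grip": 0.7},{"tx": 0,"ty": 0,"tz": 0,"rx": 0,"ry": 0,"rz": 0,"grip": 0.7},{"tx": 0,"ty": 0,"tz": 0,"rx": 0,"ry": 0,"rz": 0,"grip": 0.2},{"tx": 0,"ty": 0,"tz": 0,"rx": 0,"ry": 0,"rz": 0,"grip": 0.2}]}}

```text
clock: 18.4
ee_pos: [475.4, -25.7, 6.2]
tool_rot: [0.808, 0.589, 0.001, 0.001]
ft_force: [-3.4, 0.6, 11.9]
gripper_width: 33.5
finger_force: 58.7
```

>>> {"fn": "apply_moves", "kwargs": {"deltas": [{"tx": 0,"ty": 0,"tz": 0,"rx": 0,"ry": 0,"rz": 0,"grip": 0.2},{"tx": 0,"ty": 0,"tz": 0,"rx": 0,"ry": 0,"rz": 0,"grip": 0.2},{"tx": 0,"ty": 0,"tz": -35,"rx": 0,"ry": 0,"rz": 0,"grip": 0.2},{"tx": 0,"ty": 0,"tz": -45,"rx": 0,"ry": 0,"rz": 0,"grip": 0.2},{"tx": 0,"ty": 0,"tz": -45,"rx": 0,"ry": 0,"rz": 0,"grip": 0.2}]}}

```text
clock: 18.9
ee_pos: [473.9, -25.9, 131.8]
tool_rot: [0.808, 0.589, 0.0, 0.0]
ft_force: [1.4, 0.2, 0.6]
gripper_width: 33.6
finger_force: 59.6
```

>>> {"fn": "apply_moves", "kwargs": {"deltas": [{"tx": 0,"ty": 0,"tz": 0,"rx": 0,"ry": 0,"rz": 0,"grip": 0.2},{"tx": 0,"ty": 0,"tz": 0,"rx": 0,"ry": 0,"rz": 0,"grip": 0.2}]}}

```text
clock: 19.1
ee_pos: [474.9, -26.8, 131.3]
tool_rot: [0.809, 0.588, 0.001, 0.002]
ft_force: [-1.0, 0.1, -1.2]
gripper_width: 33.2
finger_force: 59.7
```

```bash
python3 - <<'E'
from h import *
go((585.3,356.4,132,None))
E
```

```text
t 19.1 p [474.9 -26.8 131.3] yaw 72.0 tilt [ 0.004 -0.002 -1.   ] F [-1.   0.1 -1.2] w 33.2 ff 59.7 j [ 0.59  0.43 -0.72  2.07  0.4   0.78 -0.69]
move total [398.6 -13.2  -0.7] rows 9 each [44.3 -1.5 -0.1] | rz 0 rows 1 each 0.0
```

>>> {"fn": "apply_moves", "kwargs": {"deltas": [{"tx": 44.3,"ty": -1.5,"tz": 0,"rx": 0,"ry": 0,"rz": 0,"grip": 0.2},{"tx": 44.3,"ty": -1.5,"tz": 0,"rx": 0,"ry": 0,"rz": 0,"grip": 0.2},{"tx": 44.3,"ty": -1.5,"tz": 0,"rx": 0,"ry": 0,"rz": 0,"grip": 0.2},{"tx": 44.3,"ty": -1.5,"tz": 0,"rx": 0,"ry": 0,"rz": 0,"grip": 0.2},{"tx": 44.3,"ty": -1.5,"tz": 0,"rx": 0,"ry": 0,"rz": 0,"grip": 0.2}]}}

```text
clock: 19.6
ee_pos: [534.4, 187.9, 127.9]
tool_rot: [0.809, 0.588, -0.001, -0.0]
ft_force: [0.5, -0.5, -0.7]
gripper_width: 33.4
finger_force: 59.7
```

>>> {"fn": "apply_moves", "kwargs": {"deltas": [{"tx": 44.3,"ty": -1.5,"tz": 0,"rx": 0,"ry": 0,"rz": 0,"grip": 0.2},{"tx": 44.3,"ty": -1.5,"tz": 0,"rx": 0,"ry": 0,"rz": 0,"grip": 0.2},{"tx": 44.3,"ty": -1.5,"tz": 0,"rx": 0,"ry": 0,"rz": 0,"grip": 0.2},{"tx": 44.3,"ty": -1.5,"tz": 0,"rx": 0,"ry": 0,"rz": 0,"grip": 0.2},{"tx": 0,"ty": 0,"tz": 0,"rx": 0,"ry": 0,"rz": 0,"grip": 0.2}]}}

```text
clock: 20.1
ee_pos: [581.4, 364.6, 127.8]
tool_rot: [0.807, 0.591, 0.0, -0.003]
ft_force: [-0.4, 0.5, 0.2]
gripper_width: 33.2
finger_force: 59.7
```

>>> {"fn": "apply_moves", "kwargs": {"deltas": [{"tx": 0,"ty": 0,"tz": 0,"rx": 0,"ry": 0,"rz": 0,"grip": 0.2},{"tx": 0,"ty": 0,"tz": 0,"rx": 0,"ry": 0,"rz": 0,"grip": 0.2}]}}

```text
clock: 20.3
ee_pos: [583.4, 355.3, 127.8]
tool_rot: [0.809, 0.588, -0.001, 0.0]
ft_force: [-0.4, 0.9, 0.1]
gripper_width: 33.2
finger_force: 59.7
```

```bash
python3 - <<'E'
from h import *
go((585.3,356.4,98,None))
E
```

```text
t 20.3 p [583.4 355.3 127.8] yaw 72.0 tilt [-0.002 -0.002 -1.   ] F [-0.4  0.9  0.1] w 33.2 ff 59.7 j [-0.16  0.74 -0.66  1.56  0.5   1.02 -1.28]
move total [ 1.6  1.4 29.8] rows 1 each [ 1.6  1.4 29.8] | rz 0 rows 1 each 0.0
```

>>> {"fn": "apply_moves", "kwargs": {"deltas": [{"tx": 1.6,"ty": 1.4,"tz": 30,"rx": 0,"ry": 0,"rz": 0,"grip": 0.2},{"tx": 0,"ty": 0,"tz": 0,"rx": 0,"ry": 0,"rz": 0,"grip": 0.2},{"tx": 0,"ty": 0,"tz": 0,"rx": 0,"ry": 0,"rz": 0,"grip": 0.58},{"tx": 0,"ty": 0,"tz": 0,"rx": 0,"ry": 0,"rz": 0,"grip": 0.58},{"tx": 0,"ty": 0,"tz": 0,"rx": 0,"ry": 0,"rz": 0,"grip": 0.58}]}}

```text
clock: 20.8
ee_pos: [586.3, 358.1, 100.5]
tool_rot: [0.809, 0.588, 0.001, 0.0]
ft_force: [-0.7, -0.7, 0.4]
gripper_width: 49.3
finger_force: 0.0
```

>>> {"fn": "apply_moves", "kwargs": {"deltas": [{"tx": 0,"ty": 0,"tz": -34,"rx": 0,"ry": 0,"rz": 0,"grip": 0.7},{"tx": -44.6,"ty": 0.9,"tz": 0,"rx": 0,"ry": 0,"rz": 0,"grip": 0.7},{"tx": -44.6,"ty": 0.9,"tz": 0,"rx": 0,"ry": 0,"rz": 0,"grip": 0.7},{"tx": -44.6,"ty": 0.9,"tz": 0,"rx": 0,"ry": 0,"rz": 0,"grip": 0.7},{"tx": -44.6,"ty": 0.9,"tz": 0,"rx": 0,"ry": 0,"rz": 0,"grip": 0.7}]}}

```text
clock: 21.3
ee_pos: [533.8, 185.7, 134.1]
tool_rot: [0.809, 0.588, 0.001, 0.001]
ft_force: [1.2, -0.7, 0.3]
gripper_width: 59.8
finger_force: 0.0
```

>>> {"fn": "apply_moves", "kwargs": {"deltas": [{"tx": -44.6,"ty": 0.9,"tz": 0,"rx": 0,"ry": 0,"rz": 0,"grip": 0.7},{"tx": -44.6,"ty": 0.9,"tz": 0,"rx": 0,"ry": 0,"rz": 0,"grip": 0.7},{"tx": -44.6,"ty": 0.9,"tz": 0,"rx": 0,"ry": 0,"rz": 0,"grip": 0.7},{"tx": -44.6,"ty": 0.9,"tz": 0,"rx": 0,"ry": 0,"rz": 0,"grip": 0.7},{"tx": -44.6,"ty": 0.9,"tz": 0,"rx": 0,"ry": 0,"rz": 0,"grip": 0.7}]}}

```text
clock: 21.8
ee_pos: [469.4, -28.0, 134.1]
tool_rot: [0.809, 0.588, 0.0, 0.001]
ft_force: [0.9, -0.6, 0.5]
gripper_width: 59.9
finger_force: 0.0
```

>>> {"fn": "apply_moves", "kwargs": {"deltas": [{"tx": -44.6,"ty": 0.9,"tz": 0,"rx": 0,"ry": 0,"rz": 0,"grip": 0.7},{"tx": -44.6,"ty": 0.9,"tz": 0,"rx": 0,"ry": 0,"rz": 0,"grip": 0.7},{"tx": 0,"ty": 0,"tz": 40,"rx": 0,"ry": 0,"rz": 0,"grip": 0.7},{"tx": 0,"ty": 0,"tz": 30,"rx": 0,"ry": 0,"rz": 0,"grip": 0.7},{"tx": 0,"ty": 0,"tz": 0,"rx": 0,"ry": 0,"rz": 0,"grip": 0.7}]}}

```text
clock: 22.3
ee_pos: [441.6, -112.0, 61.2]
tool_rot: [0.809, 0.588, -0.002, -0.002]
ft_force: [-0.9, 0.5, 0.3]
gripper_width: 60.2
finger_force: 0.0
```

>>> {"fn": "apply_moves", "kwargs": {"deltas": [{"tx": 0,"ty": 0,"tz": 0,"rx": 0,"ry": 0,"rz": 0,"grip": 0.7}]}}

```text
clock: 22.4
ee_pos: [444.5, -111.2, 64.0]
tool_rot: [0.808, 0.589, 0.0, 0.0]
ft_force: [0.8, -0.2, -0.6]
gripper_width: 59.9
finger_force: 0.0
```

```bash
python3 - <<'E'
from dishes import *
dishes()
go((443.5,-113.5,5.5,None))
E
```

```text
top [588.1 364.8] 69
scene [ 444.1 -114.3] 56
t 22.5 p [ 445.3 -111.3   64.8] yaw 72.1 tilt [ 0.003 -0.001 -1.   ] F [-0.7  0.1 -0.5] w 59.9 ff 0.0 j [ 0.7   0.51 -0.63  2.14  0.51  0.63 -0.6 ]
move total [-2.7 -1.1 59.3] rows 2 each [-1.3 -0.5 29.6] | rz 0 rows 1 each 0.0
```

>>> {"fn": "apply_moves", "kwargs": {"deltas": [{"tx": -2.7,"ty": -1,"tz": 35,"rx": 0,"ry": 0,"rz": 0,"grip": 0.7},{"tx": 0,"ty": 0,"tz": 24,"rx": 0,"ry": 0,"rz": 0,"grip": 0.7},{"tx": 0,"ty": 0,"tz": 0,"rx": 0,"ry": 0,"rz": 0,"grip": 0.7},{"tx": 0,"ty": 0,"tz": 0,"rx": 0,"ry": 0,"rz": 0,"grip": 0.2},{"tx": 0,"ty": 0,"tz": 0,"rx": 0,"ry": 0,"rz": 0,"grip": 0.2}]}}

```text
clock: 23.0
ee_pos: [443.6, -113.8, 6.1]
tool_rot: [0.809, 0.588, 0.001, 0.001]
ft_force: [-3.1, 2.0, 13.0]
gripper_width: 33.8
finger_force: 58.7
```

>>> {"fn": "apply_moves", "kwargs": {"deltas": [{"tx": 0,"ty": 0,"tz": 0,"rx": 0,"ry": 0,"rz": 0,"grip": 0.2},{"tx": 0,"ty": 0,"tz": 0,"rx": 0,"ry": 0,"rz": 0,"grip": 0.2},{"tx": 0,"ty": 0,"tz": -35,"rx": 0,"ry": 0,"rz": 0,"grip": 0.2},{"tx": 0,"ty": 0,"tz": -45,"rx": 0,"ry": 0,"rz": 0,"grip": 0.2},{"tx": 0,"ty": 0,"tz": -45,"rx": 0,"ry": 0,"rz": 0,"grip": 0.2}]}}

```text
clock: 23.5
ee_pos: [442.2, -113.6, 131.8]
tool_rot: [0.809, 0.588, 0.0, 0.0]
ft_force: [0.3, 0.2, 0.6]
gripper_width: 33.0
finger_force: 59.6
```

>>> {"fn": "apply_moves", "kwargs": {"deltas": [{"tx": 0,"ty": 0,"tz": 0,"rx": 0,"ry": 0,"rz": 0,"grip": 0.2},{"tx": 0,"ty": 0,"tz": 0,"rx": 0,"ry": 0,"rz": 0,"grip": 0.2}]}}

```text
clock: 23.7
ee_pos: [443.0, -114.7, 131.2]
tool_rot: [0.809, 0.588, 0.001, 0.002]
ft_force: [-0.6, 0.5, -0.6]
gripper_width: 33.4
finger_force: 59.7
```

```bash
python3 - <<'E'
from h import *
go((585.3,356.4,132,None))
E
```

```text
t 23.7 p [ 443.  -114.7  131.2] yaw 72.0 tilt [ 0.004 -0.003 -1.   ] F [-0.6  0.5 -0.6] w 33.4 ff 59.7 j [ 0.81  0.4  -0.74  2.11  0.39  0.76 -0.49]
move total [492.1 -10.1  -0.8] rows 11 each [44.7 -0.9 -0.1] | rz 0 rows 1 each 0.0
```

>>> {"fn": "apply_moves", "kwargs": {"deltas": [{"tx": 44.7,"ty": -0.9,"tz": 0,"rx": 0,"ry": 0,"rz": 0,"grip": 0.2},{"tx": 44.7,"ty": -0.9,"tz": 0,"rx": 0,"ry": 0,"rz": 0,"grip": 0.2},{"tx": 44.7,"ty": -0.9,"tz": 0,"rx": 0,"ry": 0,"rz": 0,"grip": 0.2},{"tx": 44.7,"ty": -0.9,"tz": 0,"rx": 0,"ry": 0,"rz": 0,"grip": 0.2},{"tx": 44.7,"ty": -0.9,"tz": 0,"rx": 0,"ry": 0,"rz": 0,"grip": 0.2}]}}

```text
clock: 24.2
ee_pos: [506.1, 101.4, 128.1]
tool_rot: [0.809, 0.588, -0.001, -0.0]
ft_force: [-0.6, -0.6, -0.5]
gripper_width: 33.3
finger_force: 59.7
```

>>> {"fn": "apply_moves", "kwargs": {"deltas": [{"tx": 44.7,"ty": -0.9,"tz": 0,"rx": 0,"ry": 0,"rz": 0,"grip": 0.2},{"tx": 44.7,"ty": -0.9,"tz": 0,"rx": 0,"ry": 0,"rz": 0,"grip": 0.2},{"tx": 44.7,"ty": -0.9,"tz": 0,"rx": 0,"ry": 0,"rz": 0,"grip": 0.2},{"tx": 44.7,"ty": -0.9,"tz": 0,"rx": 0,"ry": 0,"rz": 0,"grip": 0.2},{"tx": 44.7,"ty": -0.9,"tz": 0,"rx": 0,"ry": 0,"rz": 0,"grip": 0.2}]}}

```text
clock: 24.7
ee_pos: [570.8, 315.3, 127.5]
tool_rot: [0.809, 0.588, -0.001, 0.0]
ft_force: [0.5, -0.4, 0.5]
gripper_width: 33.5
finger_force: 59.7
```

>>> {"fn": "apply_moves", "kwargs": {"deltas": [{"tx": 44.7,"ty": -0.9,"tz": 0,"rx": 0,"ry": 0,"rz": 0,"grip": 0.2},{"tx": 0,"ty": 0,"tz": 0,"rx": 0,"ry": 0,"rz": 0,"grip": 0.2},{"tx": 0,"ty": 0,"tz": 0,"rx": 0,"ry": 0,"rz": 0,"grip": 0.2},{"tx": 0,"ty": 0,"tz": 0,"rx": 0,"ry": 0,"rz": 0,"grip": 0.2}]}}

```text
clock: 25.1
ee_pos: [583.8, 355.1, 127.8]
tool_rot: [0.809, 0.588, -0.001, 0.0]
ft_force: [-0.4, -0.1, -0.3]
gripper_width: 33.4
finger_force: 59.7
```

```bash
python3 - <<'E'
from h import *
go((585.3,356.4,98,None))
E
```

```text
t 25.1 p [583.8 355.1 127.8] yaw 72.0 tilt [-0.002 -0.002 -1.   ] F [-0.4 -0.1 -0.3] w 33.4 ff 59.7 j [-0.16  0.75 -0.67  1.55  0.52  1.03 -1.28]
move total [ 1.6  1.  29.8] rows 1 each [ 1.6  1.  29.8] | rz 0 rows 1 each 0.0
```

>>> {"fn": "apply_moves", "kwargs": {"deltas": [{"tx": 1.6,"ty": 1,"tz": 30,"rx": 0,"ry": 0,"rz": 0,"grip": 0.2},{"tx": 0,"ty": 0,"tz": 0,"rx": 0,"ry": 0,"rz": 0,"grip": 0.2},{"tx": 0,"ty": 0,"tz": 0,"rx": 0,"ry": 0,"rz": 0,"grip": 0.58},{"tx": 0,"ty": 0,"tz": 0,"rx": 0,"ry": 0,"rz": 0,"grip": 0.58},{"tx": 0,"ty": 0,"tz": 0,"rx": 0,"ry": 0,"rz": 0,"grip": 0.58}]}}

```text
clock: 25.6
ee_pos: [586.3, 358.1, 100.5]
tool_rot: [0.809, 0.588, 0.001, 0.0]
ft_force: [0.2, 0.1, -0.8]
gripper_width: 49.6
finger_force: 0.0
```

>>> {"fn": "apply_moves", "kwargs": {"deltas": [{"tx": 0,"ty": 0,"tz": -34,"rx": 0,"ry": 0,"rz": 0,"grip": 0.55},{"tx": -45,"ty": -14,"tz": 0,"rx": 0,"ry": 0,"rz": 0,"grip": 0.55},{"tx": -45,"ty": -14,"tz": 0,"rx": 0,"ry": 0,"rz": 0,"grip": 0.55},{"tx": -45,"ty": -14,"tz": 0,"rx": 0,"ry": 0,"rz": 0,"grip": 0.55},{"tx": -45,"ty": -14,"tz": 0,"rx": 0,"ry": 0,"rz": 0,"grip": 0.55}]}}

```text
clock: 26.1
ee_pos: [476.1, 202.8, 133.9]
tool_rot: [0.809, 0.588, 0.001, 0.001]
ft_force: [0.7, -0.7, 1.1]
gripper_width: 47.1
finger_force: 0.0
```

```bash
python3 - <<'E'
from dishes import *
dishes()
go((437.9,342.4,130,None))
c=np.zeros((600,800,3),np.uint8)
for i,(n,u,v,k,l) in enumerate((('top',90,170,160,90),('scene',200,90,160,120))):
    d=shot(n); b=cv2.cvtColor(d['image'],cv2.COLOR_RGB2BGR)[v:v+l,u:u+k]
    c[300*i:300*i+300,:]=cv2.resize(b,(800,300),interpolation=cv2.INTER_CUBIC) if 0 else cv2.copyMakeBorder(cv2.resize(b,None,fx=300/l,fy=300/l,interpolation=cv2.INTER_CUBIC),0,0,0,800-int(round(k*300/l)),0)
cv2.imwrite('pics/c6.png',c)
E
```

```text
top [590.  365.9] 77
t 26.2 p [473.7 197.8 132.8] yaw 71.8 tilt [-0.003 -0.007 -1.   ] F [-0.1  0.2 -0.1] w 47.1 ff 0.0 j [ 0.14  0.5  -0.75  1.98  0.46  0.85 -1.18]
move total [126.2 -79.2   2.8] rows 4 each [ 31.5 -19.8   0.7] | rz 0 rows 1 each 0.0
```

View pics/c6.png

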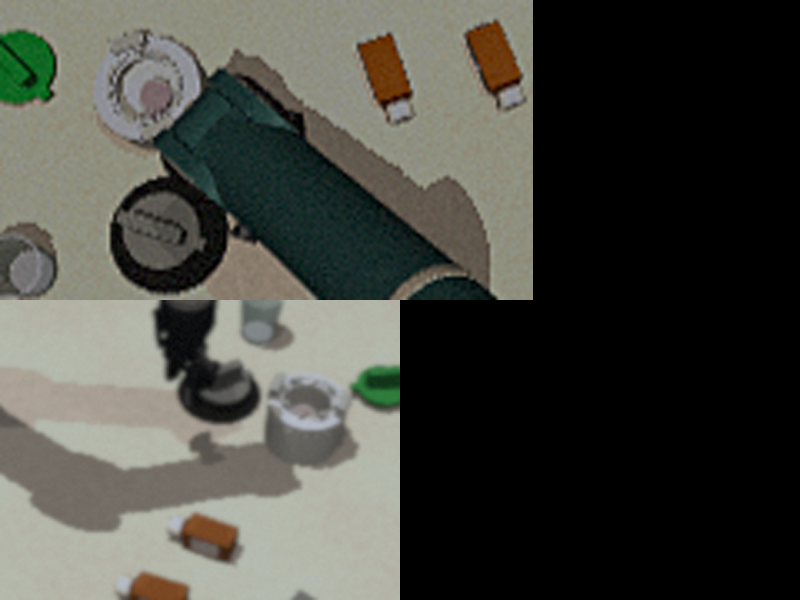

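All four dishes are gone from the bench and stacked in the pot (top crop (155,93)); the cap sits on the mat at (160,232) at yaw 72. Fetch the cap.

>>> {"fn": "apply_moves", "kwargs": {"deltas": [{"tx": 31.5,"ty": -20,"tz": 0,"rx": 0,"ry": 0,"rz": 0,"grip": 0.55},{"tx": 31.5,"ty": -20,"tz": 0,"rx": 0,"ry": 0,"rz": 0,"grip": 0.55},{"tx": 31.5,"ty": -20,"tz": 0,"rx": 0,"ry": 0,"rz": 0,"grip": 0.55},{"tx": 31.5,"ty": -20,"tz": 0,"rx": 0,"ry": 0,"rz": 0,"grip": 0.55},{"tx": 0,"ty": 0,"tz": 40,"rx": 0,"ry": 0,"rz": 0,"grip": 0.55}]}}

```text
clock: 26.8
ee_pos: [440.4, 360.3, 98.4]
tool_rot: [0.806, 0.591, 0.008, -0.003]
ft_force: [1.8, -0.1, -0.1]
gripper_width: 46.8
finger_force: 0.0
```

>>> {"fn": "apply_moves", "kwargs": {"deltas": [{"tx": 0,"ty": 0,"tz": 20,"rx": 0,"ry": 0,"rz": 0,"grip": 0.55},{"tx": 0,"ty": 0,"tz": 0,"rx": 0,"ry": 0,"rz": 0,"grip": 0.55},{"tx": 0,"ty": 0,"tz": 0,"rx": 0,"ry": 0,"rz": 0,"grip": 0.55}]}}

```text
clock: 27.1
ee_pos: [439.9, 350.4, 73.7]
tool_rot: [0.808, 0.589, 0.001, -0.001]
ft_force: [0.8, -1.0, 0.4]
gripper_width: 47.0
finger_force: 0.0
```

```bash
python3 - <<'E'
from dishes import *
go((439,343.2,28,72.1))
E
```

```text
t 27.1 p [439.9 350.4  73.7] yaw 72.1 tilt [ 0.     0.002 -1.   ] F [ 0.8 -1.   0.4] w 47.0 ff 0.0 j [-0.22  0.65 -0.68  1.9   0.56  0.79 -1.51]
move total [-7.1  1.3 45.7] rows 1 each [-7.1  1.3 45.7] | rz 0.0 rows 1 each 0.01
```

>>> {"fn": "apply_moves", "kwargs": {"deltas": [{"tx": -7.1,"ty": 1.3,"tz": 10,"rx": 0,"ry": 0,"rz": 0,"grip": 0.55},{"tx": 0,"ty": 0,"tz": 20,"rx": 0,"ry": 0,"rz": 0,"grip": 0.55},{"tx": 0,"ty": 0,"tz": 15,"rx": 0,"ry": 0,"rz": 0,"grip": 0.55},{"tx": 0,"ty": 0,"tz": 0,"rx": 0,"ry": 0,"rz": 0,"grip": 0.55},{"tx": 0,"ty": 0,"tz": 0,"rx": 0,"ry": 0,"rz": 0,"grip": 0.55}]}}

```text
clock: 27.6
ee_pos: [438.8, 341.5, 28.4]
tool_rot: [0.809, 0.588, 0.0, -0.0]
ft_force: [-0.1, 0.8, 0.3]
gripper_width: 46.8
finger_force: 0.0
```

>>> {"fn": "apply_moves", "kwargs": {"deltas": [{"tx": 0,"ty": 0,"tz": 0,"rx": 0,"ry": 0,"rz": 0,"grip": 0},{"tx": 0,"ty": 0,"tz": 0,"rx": 0,"ry": 0,"rz": 0,"grip": 0},{"tx": 0,"ty": 0,"tz": 0,"rx": 0,"ry": 0,"rz": 0,"grip": 0},{"tx": 0,"ty": 0,"tz": 0,"rx": 0,"ry": 0,"rz": 0,"grip": 0}]}}

```text
clock: 28.0
ee_pos: [439.2, 341.9, 29.0]
tool_rot: [0.809, 0.588, 0.001, 0.0]
ft_force: [-0.5, -0.7, 6.9]
gripper_width: 15.1
finger_force: 59.2
```

>>> {"fn": "apply_moves", "kwargs": {"deltas": [{"tx": 0,"ty": 0,"tz": -30,"rx": 0,"ry": 0,"rz": 0,"grip": 0},{"tx": 0,"ty": 0,"tz": -40,"rx": 0,"ry": 0,"rz": 0,"grip": 0},{"tx": 0,"ty": 0,"tz": -40,"rx": 0,"ry": 0,"rz": 0,"grip": 0},{"tx": 0,"ty": 0,"tz": -35,"rx": 0,"ry": 0,"rz": 0,"grip": 0},{"tx": 0,"ty": 0,"tz": 0,"rx": 0,"ry": 0,"rz": 0,"grip": 0}]}}

```text
clock: 28.5
ee_pos: [440.6, 343.5, 177.7]
tool_rot: [0.809, 0.588, 0.004, 0.0]
ft_force: [0.6, 0.9, -0.7]
gripper_width: 15.0
finger_force: 59.0
```

>>> {"fn": "apply_moves", "kwargs": {"deltas": [{"tx": 0,"ty": 0,"tz": 0,"rx": 0,"ry": 0,"rz": 0,"grip": 0}]}}

```text
clock: 28.6
ee_pos: [438.9, 341.0, 173.3]
tool_rot: [0.809, 0.588, 0.0, 0.0]
ft_force: [1.0, 0.2, -2.6]
gripper_width: 15.1
finger_force: 59.0
```

```bash
python3 - <<'E'
from dishes import *
go((585.3,356.4,170,72))
E
```

```text
t 28.6 p [438.9 341.  173.3] yaw 72.0 tilt [ 0.001 -0.    -1.   ] F [ 1.   0.2 -2.6] w 15.1 ff 59.0 j [-0.12  0.51 -0.78  1.85  0.43  0.96 -1.4 ]
move total [ 59.8 134.5   3.3] rows 4 each [15.  33.6  0.8] | rz 0.0 rows 1 each 0.02
```

>>> {"fn": "apply_moves", "kwargs": {"deltas": [{"tx": 15,"ty": 33.6,"tz": 0,"rx": 0,"ry": 0,"rz": 0,"grip": 0},{"tx": 15,"ty": 33.6,"tz": 0,"rx": 0,"ry": 0,"rz": 0,"grip": 0},{"tx": 15,"ty": 33.6,"tz": 0,"rx": 0,"ry": 0,"rz": 0,"grip": 0},{"tx": 14,"ty": 33.6,"tz": 0,"rx": 0,"ry": 0,"rz": 0,"grip": 0},{"tx": 0,"ty": 0,"tz": 0,"rx": 0,"ry": 0,"rz": 0,"grip": 0}]}}

```text
clock: 29.1
ee_pos: [588.9, 353.5, 169.4]
tool_rot: [0.81, 0.586, -0.001, 0.001]
ft_force: [-0.1, -0.2, -1.9]
gripper_width: 14.8
finger_force: 58.9
```

>>> {"fn": "apply_moves", "kwargs": {"deltas": [{"tx": 0,"ty": 0,"tz": 30,"rx": 0,"ry": 0,"rz": 0,"grip": 0},{"tx": 0,"ty": 0,"tz": 15,"rx": 0,"ry": 0,"rz": 0,"grip": 0},{"tx": 0,"ty": 0,"tz": 0,"rx": 0,"ry": 0,"rz": 0,"grip": 0},{"tx": 0,"ty": 0,"tz": 0,"rx": 0,"ry": 0,"rz": 0,"grip": 0}]}}

```text
clock: 29.5
ee_pos: [584.0, 356.1, 127.4]
tool_rot: [0.809, 0.588, -0.001, -0.0]
ft_force: [0.4, 0.6, -0.9]
gripper_width: 14.8
finger_force: 58.9
```

```bash
python3 - <<'E'
from dishes import *
go((585,355.2,105,72))
E
```

```text
t 29.5 p [584.  356.1 127.4] yaw 72.1 tilt [-0.002 -0.001 -1.   ] F [ 0.4  0.6 -0.9] w 14.8 ff 58.9 j [-0.15  0.75 -0.68  1.55  0.52  1.03 -1.29]
move total [-0.5  1.2 22.4] rows 1 each [-0.5  1.2 22.4] | rz 0.1 rows 1 each 0.08
```

>>> {"fn": "apply_moves", "kwargs": {"deltas": [{"tx": -0.5,"ty": 1.2,"tz": 8,"rx": 0,"ry": 0,"rz": 0,"grip": 0},{"tx": 0,"ty": 0,"tz": 7,"rx": 0,"ry": 0,"rz": 0,"grip": 0},{"tx": 0,"ty": 0,"tz": 5,"rx": 0,"ry": 0,"rz": 0,"grip": 0},{"tx": 0,"ty": 0,"tz": 2,"rx": 0,"ry": 0,"rz": 0,"grip": 0},{"tx": 0,"ty": 0,"tz": 0,"rx": 0,"ry": 0,"rz": 0,"grip": 0}]}}

```text
clock: 30.0
ee_pos: [585.7, 355.2, 106.2]
tool_rot: [0.809, 0.588, -0.0, 0.0]
ft_force: [0.2, 0.6, -0.9]
gripper_width: 15.3
finger_force: 59.0
```

>>> {"fn": "apply_moves", "kwargs": {"deltas": [{"tx": 0,"ty": 0,"tz": 3,"rx": 0,"ry": 0,"rz": 0,"grip": 0},{"tx": 0,"ty": 0,"tz": 3,"rx": 0,"ry": 0,"rz": 0,"grip": 0},{"tx": 0,"ty": 0,"tz": 0,"rx": 0,"ry": 0,"rz": 0,"grip": 0},{"tx": 0,"ty": 0,"tz": 0,"rx": 0,"ry": 0,"rz": 0,"grip": 0}]}}

```text
clock: 30.4
ee_pos: [586.4, 355.4, 105.2]
tool_rot: [0.809, 0.588, 0.001, 0.001]
ft_force: [-7.6, -8.3, 26.1]
gripper_width: 15.3
finger_force: 62.8
```

```bash
python3 - <<'E'
from dishes import *
go((585,355.2,94,72))
E
```

```text
t 30.4 p [586.4 355.4 105.2] yaw 72.0 tilt [ 0.003 -0.001 -1.   ] F [-7.6 -8.3 26.1] w 15.3 ff 62.8 j [-0.16  0.78 -0.67  1.56  0.55  0.99 -1.3 ]
move total [-0.6 -1.2 11.2] rows 1 each [-0.6 -1.2 11.2] | rz 0.0 rows 1 each 0.03
```

```bash
python3 - <<'E'
from dishes import *
s,_=st(); print(s['moment'],s['joint_efforts'].round(1))
d=bot.get_image('scene');b=cv2.cvtColor(d['image'],cv2.COLOR_RGB2BGR)[100:160,290:370]
cv2.imwrite('pics/c7.png',cv2.resize(b,(800,600),interpolation=cv2.INTER_CUBIC))
E
```

```text
t 30.4 p [586.4 355.4 105.2] yaw 72.0 tilt [ 0.003 -0.001 -1.   ] F [-7.6 -8.3 26.1] w 15.3 ff 62.8 j [-0.16  0.78 -0.67  1.56  0.55  0.99 -1.3 ]
[-1.41363261  2.04892805  0.2901312 ] [ -2.5 -46.2  -9.4 -18.3   0.7  -3.4  -0.3]
```

View pics/c7.png

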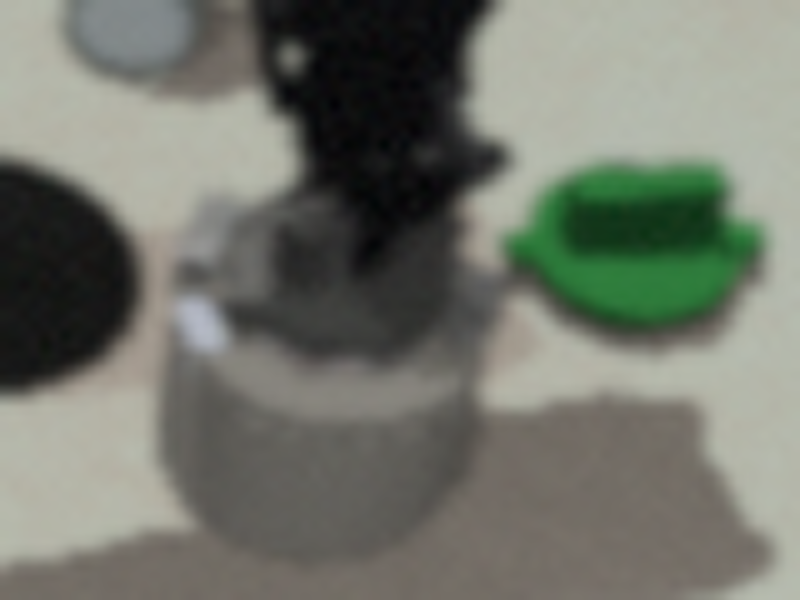

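The cap sits level but appears to be caught at the mouth edge on its −x side, judging by the moment. Back off slightly, shift, and retry.

>>> {"fn": "apply_moves", "kwargs": {"deltas": [{"tx": 0,"ty": 0,"tz": -8,"rx": 0,"ry": 0,"rz": 0,"grip": 0},{"tx": -0.7,"ty": 1.8,"tz": 0,"rx": 0,"ry": 0,"rz": 0,"grip": 0},{"tx": 0,"ty": 0,"tz": 0,"rx": 0,"ry": 0,"rz": 0,"grip": 0},{"tx": 0,"ty": 0,"tz": 0,"rx": 0,"ry": 0,"rz": 0,"grip": 0}]}}

```text
clock: 30.85
ee_pos: [587.1, 353.7, 107.1]
tool_rot: [0.809, 0.588, -0.001, -0.0]
ft_force: [-0.4, 0.3, -2.1]
gripper_width: 14.7
finger_force: 59.0
```

>>> {"fn": "apply_moves", "kwargs": {"deltas": [{"tx": 0,"ty": 0,"tz": 3,"rx": 0,"ry": 0,"rz": 0,"grip": 0},{"tx": 0,"ty": 0,"tz": 2,"rx": 0,"ry": 0,"rz": 0,"grip": 0},{"tx": 0,"ty": 0,"tz": 1,"rx": 0,"ry": 0,"rz": 0,"grip": 0},{"tx": 0,"ty": 0,"tz": 0,"rx": 0,"ry": 0,"rz": 0,"grip": 0}]}}

```text
clock: 31.25
ee_pos: [587.3, 354.0, 102.2]
tool_rot: [0.809, 0.588, -0.0, 0.0]
ft_force: [-1.0, -1.2, 4.0]
gripper_width: 14.9
finger_force: 59.5
```

```bash
python3 - <<'E'
from dishes import *
s,_=st(); print(s['moment'])
E
```

```text
t 31.2 p [587.3 354.  102.2] yaw 72.0 tilt [-0. -0. -1.] F [-1.  -1.2  4. ] w 14.9 ff 59.5 j [-0.16  0.78 -0.66  1.56  0.55  0.99 -1.3 ]
[-0.29245422  0.1862752  -0.03463595]
```

>>> {"fn": "apply_moves", "kwargs": {"deltas": [{"tx": 0,"ty": 0,"tz": 3,"rx": 0,"ry": 0,"rz": 0,"grip": 0},{"tx": 0,"ty": 0,"tz": 3,"rx": 0,"ry": 0,"rz": 0,"grip": 0},{"tx": 0,"ty": 0,"tz": 1.5,"rx": 0,"ry": 0,"rz": 0,"grip": 0},{"tx": 0,"ty": 0,"tz": 0,"rx": 0,"ry": 0,"rz": 0,"grip": 0}]}}

```text
clock: 31.65
ee_pos: [587.3, 354.1, 95.3]
tool_rot: [0.809, 0.588, 0.0, 0.0]
ft_force: [-2.3, -3.8, 8.0]
gripper_width: 15.3
finger_force: 60.3
```

```bash
python3 - <<'E'
from dishes import *
s,_=st(); print(s['moment'])
E
```

```text
t 31.6 p [587.3 354.1  95.3] yaw 72.0 tilt [ 0. -0. -1.] F [-2.3 -3.8  8. ] w 15.3 ff 60.3 j [-0.16  0.79 -0.66  1.57  0.55  0.98 -1.3 ]
[-0.59496768  0.45319811  0.07011216]
```

>>> {"fn": "apply_moves", "kwargs": {"deltas": [{"tx": 0,"ty": 0,"tz": 0.8,"rx": 0,"ry": 0,"rz": 4,"grip": 0},{"tx": 0,"ty": -0.4,"tz": 0,"rx": 0,"ry": 0,"rz": 8,"grip": 0},{"tx": 0,"ty": -0.4,"tz": 0,"rx": 0,"ry": 0,"rz": 8,"grip": 0},{"tx": 0,"ty": 0,"tz": 0,"rx": 0,"ry": 0,"rz": 0,"grip": 0}]}}

```text
clock: 32.05
ee_pos: [586.6, 355.4, 95.1]
tool_rot: [0.899, 0.438, 0.001, -0.0]
ft_force: [-2.2, -0.3, 7.8]
gripper_width: 14.8
finger_force: 60.3
```

```bash
python3 - <<'E'
from dishes import *
s,_=st(); print(s['moment'])
E
```

```text
t 32.0 p [586.6 355.4  95.1] yaw 51.9 tilt [ 0.001  0.001 -1.   ] F [-2.2 -0.3  7.8] w 14.8 ff 60.3 j [-0.21  0.76 -0.58  1.57  0.48  0.95 -1.61]
[-0.30251308  0.45520058 -0.24290785]
```

>>> {"fn": "apply_moves", "kwargs": {"deltas": [{"tx": 0,"ty": -0.4,"tz": 0.4,"rx": 0,"ry": 0,"rz": 8,"grip": 0},{"tx": 0,"ty": -0.4,"tz": 0,"rx": 0,"ry": 0,"rz": 8,"grip": 0},{"tx": 0,"ty": 0,"tz": 0,"rx": 0,"ry": 0,"rz": 7,"grip": 0},{"tx": 0,"ty": 0,"tz": 0,"rx": 0,"ry": 0,"rz": 4,"grip": 0},{"tx": 0,"ty": 0,"tz": 0,"rx": 0,"ry": 0,"rz": 0,"grip": 0}]}}

```text
clock: 32.55
ee_pos: [585.6, 356.8, 94.9]
tool_rot: [0.976, 0.217, 0.001, -0.001]
ft_force: [-2.7, -0.1, 8.5]
gripper_width: 15.3
finger_force: 60.4
```

```bash
python3 - <<'E'
from dishes import *
s,_=st(); print(s['moment'])
E
```

```text
t 32.5 p [585.6 356.8  94.9] yaw 25.0 tilt [ 0.001  0.002 -1.   ] F [-2.7 -0.1  8.5] w 15.3 ff 60.4 j [-0.27  0.73 -0.48  1.58  0.39  0.93 -2.02]
[-0.04986405  0.53522091 -0.10473163]
```

>>> {"fn": "apply_moves", "kwargs": {"deltas": [{"tx": 0,"ty": 0,"tz": 0,"rx": 0,"ry": 0,"rz": 3,"grip": 0},{"tx": 0,"ty": 0,"tz": 0,"rx": 0,"ry": 0,"rz": 2,"grip": 0},{"tx": 0,"ty": 0,"tz": 0,"rx": 0,"ry": 0,"rz": 0,"grip": 0}]}}

```text
clock: 32.85
ee_pos: [585.8, 356.9, 94.9]
tool_rot: [0.985, 0.175, 0.001, -0.001]
ft_force: [-2.6, 0.6, 7.0]
gripper_width: 15.0
finger_force: 60.4
```

```bash
python3 - <<'E'
from dishes import *
s,_=st(); print(s['moment'])
E
```

```text
t 32.9 p [585.8 356.9  94.9] yaw 20.1 tilt [ 0.001  0.002 -1.   ] F [-2.6  0.6  7. ] w 15.0 ff 60.4 j [-0.29  0.73 -0.46  1.58  0.38  0.92 -2.09]
[-0.01366209  0.52390255  0.11504187]
```

>>> {"fn": "apply_moves", "kwargs": {"deltas": [{"tx": 0,"ty": 0,"tz": 0,"rx": 0,"ry": 0,"rz": 2,"grip": 0},{"tx": 0,"ty": 0,"tz": 0,"rx": 0,"ry": 0,"rz": 1.5,"grip": 0},{"tx": 0,"ty": 0,"tz": 0,"rx": 0,"ry": 0,"rz": 0,"grip": 0}]}}

```text
clock: 33.15
ee_pos: [585.8, 356.5, 94.9]
tool_rot: [0.989, 0.146, 0.001, -0.0]
ft_force: [-3.2, -1.6, 8.2]
gripper_width: 15.1
finger_force: 62.6
```

```bash
python3 - <<'E'
from dishes import *
s,_=st(); print(s['moment'])
E
```

```text
t 33.1 p [585.8 356.5  94.9] yaw 16.8 tilt [ 0.002  0.001 -1.   ] F [-3.2 -1.6  8.2] w 15.1 ff 62.6 j [-0.3   0.73 -0.44  1.58  0.37  0.92 -2.14]
[-0.25641027  0.57054522  1.10727294]
```

>>> {"fn": "apply_moves", "kwargs": {"deltas": [{"tx": 0,"ty": 0,"tz": 0,"rx": 0,"ry": 0,"rz": -1.5,"grip": 0},{"tx": 0,"ty": 0,"tz": -3,"rx": 0,"ry": 0,"rz": 0,"grip": 0},{"tx": 0,"ty": 0,"tz": -3,"rx": 0,"ry": 0,"rz": 0,"grip": 0},{"tx": 0,"ty": 0,"tz": 0,"rx": 0,"ry": 0,"rz": 0,"grip": 0}]}}

```text
clock: 33.55
ee_pos: [585.7, 356.4, 100.2]
tool_rot: [0.988, 0.157, 0.0, -0.001]
ft_force: [-2.0, 3.1, 6.4]
gripper_width: 14.9
finger_force: 60.0
```

```bash
python3 - <<'E'
from dishes import *
s,_=st(); print(s['moment'])
E
```

```text
t 33.5 p [585.7 356.4 100.2] yaw 18.1 tilt [ 0.001  0.002 -1.   ] F [-2.   3.1  6.4] w 14.9 ff 60.0 j [-0.29  0.72 -0.45  1.58  0.37  0.93 -2.12]
[0.47417275 0.42654906 0.15667372]
```

>>> {"fn": "apply_moves", "kwargs": {"deltas": [{"tx": 0,"ty": 0,"tz": -1.5,"rx": 0,"ry": 0,"rz": 0,"grip": 0},{"tx": 0,"ty": 0,"tz": 0,"rx": 0,"ry": 0,"rz": -3,"grip": 0},{"tx": 0,"ty": 0,"tz": 0,"rx": 0,"ry": 0,"rz": -3,"grip": 0},{"tx": 0,"ty": 0,"tz": 0,"rx": 0,"ry": 0,"rz": 0,"grip": 0}]}}

```text
clock: 33.95
ee_pos: [586.2, 354.8, 101.0]
tool_rot: [0.978, 0.208, 0.0, -0.0]
ft_force: [-1.0, 1.2, 4.0]
gripper_width: 14.9
finger_force: 60.8
```

```bash
python3 - <<'E'
from dishes import *
s,_=st(); print(s['moment'])
E
```

```text
t 34.0 p [586.2 354.8 101. ] yaw 24.0 tilt [ 0.  0. -1.] F [-1.   1.2  4. ] w 14.9 ff 60.8 j [-0.27  0.73 -0.48  1.57  0.39  0.94 -2.03]
[ 0.27382522  0.15319852 -0.05959226]
```

>>> {"fn": "apply_moves", "kwargs": {"deltas": [{"tx": 0,"ty": 0,"tz": 3,"rx": 0,"ry": 0,"rz": 0,"grip": 0},{"tx": 0,"ty": 0,"tz": 3.5,"rx": 0,"ry": 0,"rz": 0,"grip": 0},{"tx": 0,"ty": 0,"tz": 0,"rx": 0,"ry": 0,"rz": 4.5,"grip": 0},{"tx": 0,"ty": 0,"tz": 0,"rx": 0,"ry": 0,"rz": 2,"grip": 0},{"tx": 0,"ty": 0,"tz": 0,"rx": 0,"ry": 0,"rz": 0,"grip": 0}]}}

```text
clock: 34.45
ee_pos: [585.8, 356.3, 94.9]
tool_rot: [0.988, 0.153, 0.001, -0.001]
ft_force: [-1.1, 3.5, 5.3]
gripper_width: 15.1
finger_force: 61.1
```

```bash
python3 - <<'E'
from dishes import *
s,_=st(); print(s['moment'])
E
```

```text
t 34.5 p [585.8 356.3  94.9] yaw 17.6 tilt [ 0.001  0.002 -1.   ] F [-1.1  3.5  5.3] w 15.1 ff 61.1 j [-0.29  0.73 -0.45  1.58  0.37  0.92 -2.13]
[0.7627454  0.18951875 0.48673529]
```

>>> {"fn": "apply_moves", "kwargs": {"deltas": [{"tx": 0,"ty": 0,"tz": -3,"rx": 0,"ry": 0,"rz": 0,"grip": 0},{"tx": 0,"ty": 0,"tz": -3,"rx": 0,"ry": 0,"rz": 0,"grip": 0},{"tx": 0,"ty": 0,"tz": -3,"rx": 0,"ry": 0,"rz": 0,"grip": 0},{"tx": 0,"ty": 0,"tz": 0,"rx": 0,"ry": 0,"rz": 0,"grip": 0}]}}

```text
clock: 34.85
ee_pos: [585.7, 356.3, 101.2]
tool_rot: [0.988, 0.153, 0.0, -0.001]
ft_force: [4.2, 9.5, -9.3]
gripper_width: 15.3
finger_force: 61.9
```

```bash
python3 - <<'E'
from dishes import *
s,_=st(); print(s['moment'])
E
```

```text
t 34.9 p [585.7 356.3 101.2] yaw 17.7 tilt [-0.     0.003 -1.   ] F [ 4.2  9.5 -9.3] w 15.3 ff 61.9 j [-0.29  0.72 -0.45  1.58  0.36  0.93 -2.13]
[ 1.75566113 -0.88012943  0.4822049 ]
```

The roof holds the cap when pulled up (−9 N) at the end stop. Release it.

>>> {"fn": "apply_moves", "kwargs": {"deltas": [{"tx": 0,"ty": 0,"tz": 2,"rx": 0,"ry": 0,"rz": 0,"grip": 0},{"tx": 0,"ty": 0,"tz": 0,"rx": 0,"ry": 0,"rz": 0,"grip": 0},{"tx": 0,"ty": 0,"tz": 0,"rx": 0,"ry": 0,"rz": 0,"grip": 0.5},{"tx": 0,"ty": 0,"tz": 0,"rx": 0,"ry": 0,"rz": 0,"grip": 0.5},{"tx": 0,"ty": 0,"tz": 0,"rx": 0,"ry": 0,"rz": 0,"grip": 0.5}]}}

```text
clock: 35.35
ee_pos: [586.1, 353.3, 100.7]
tool_rot: [0.988, 0.152, -0.001, 0.001]
ft_force: [0.5, 0.6, -0.4]
gripper_width: 42.9
finger_force: 0.0
```

>>> {"fn": "apply_moves", "kwargs": {"deltas": [{"tx": 0,"ty": 0,"tz": -25,"rx": 0,"ry": 0,"rz": 0,"grip": 0.5},{"tx": 0,"ty": 0,"tz": -40,"rx": 0,"ry": 0,"rz": 0,"grip": 0.5},{"tx": -20,"ty": 42,"tz": 0,"rx": 0,"ry": 0,"rz": 0,"grip": 0.8},{"tx": -20,"ty": 42,"tz": 0,"rx": 0,"ry": 0,"rz": 0,"grip": 0.8},{"tx": -20,"ty": 42,"tz": 0,"rx": 0,"ry": 0,"rz": 0,"grip": 0.8}]}}

```text
clock: 35.85
ee_pos: [566.4, 214.4, 166.5]
tool_rot: [0.988, 0.152, -0.0, 0.001]
ft_force: [1.0, -0.7, 0.9]
gripper_width: 68.4
finger_force: 0.0
```

>>> {"fn": "apply_moves", "kwargs": {"deltas": [{"tx": -10,"ty": 42,"tz": 0,"rx": 0,"ry": 0,"rz": 0,"grip": 0.8},{"tx": -10,"ty": 42,"tz": 0,"rx": 0,"ry": 0,"rz": 0,"grip": 0.8},{"tx": 0,"ty": 0,"tz": 0,"rx": 0,"ry": 0,"rz": 0,"grip": 0.8}]}}

```text
clock: 36.15
ee_pos: [574.0, 121.2, 165.9]
tool_rot: [0.989, 0.147, -0.001, 0.003]
ft_force: [-0.2, -0.0, 0.1]
gripper_width: 68.3
finger_force: 0.0
```

```bash
python3 - <<'E'
from dishes import *
st()
c=np.zeros((400,800,3),np.uint8)
for i,(n,u,v,k) in enumerate((('top',115,175,40),('scene',300,110,50))):
    d=shot(n,f'pics/{n}8.png'); b=cv2.cvtColor(d['image'],cv2.COLOR_RGB2BGR)[v:v+k,u:u+k]
    c[:,400*i:400*i+400]=cv2.resize(b,(400,400),interpolation=cv2.INTER_CUBIC)
cv2.imwrite('pics/c8.png',c)
E
python3 m1.py | grep bottle
```

```text
t 36.1 p [574.  121.2 165.9] yaw 16.9 tilt [-0.001 -0.006 -1.   ] F [-0.2 -0.   0.1] w 68.3 ff 0.0 j [ 0.1   0.49 -0.48  1.79  0.28  0.93 -1.78]
bottle None 0
 area 210.5625 [238.2 187.1] area 226.875 [264.  207.3]bottle [ 6.67942291e+02 -1.52458270e+00  3.52587790e+00 -2.71561796e-01] 0.49515744977278775
 area 214.421875 [266.6 190.3] area 247.328125 [239.6 225.1]bottle [ 6.57632783e+02 -1.08367298e+02  3.49732861e+00 -5.26558830e-01] 0.48308118899915287
```

View pics/c8.png

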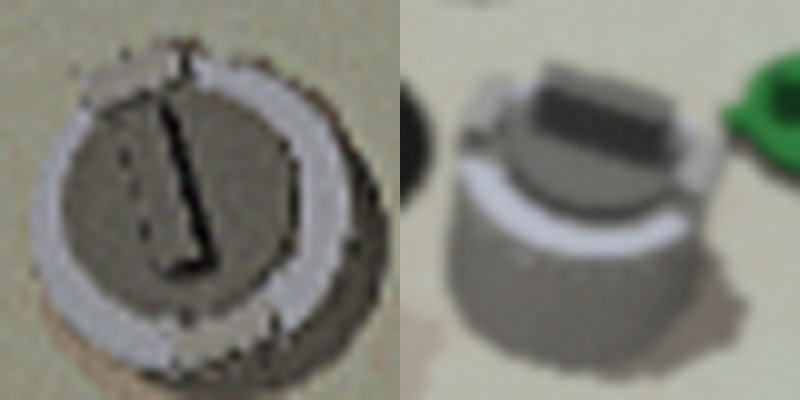

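Cap back in place and looks as at the start. Now the bottles need a 90° pitch; I'll fit a kinematic model from recorded poses to plan a feasible tilt direction.

```bash
cat > kin.py <<'E'
import numpy as np, itertools
from scipy.spatial.transform import Rotation as R
from scipy.optimize import least_squares
D=[([1.23898,.46834,-.01161,1.60354,.00598,1.0714,-.05627],[185,-623,231.2],16.5),
([-.23,.52,-.45,1.58,.24,1.1,-1.91],[570.7,313.7,231.3],22.6),([-.32,.67,-.41,1.54,.3,.99,-2.01],[589.3,358.1,143.3],21.4),
([-.33,.71,-.4,1.58,.32,.92,-2.02],[585.3,356.4,99.2],22),([-.2,.76,-.6,1.57,.49,.97,-1.26],[586.1,355.5,103.1],72),
([.13,.6,-.58,2.03,.53,.66,-1.1],[492.7,133.7,45.7],72.1),([.81,.4,-.74,2.11,.39,.76,-.49],[443,-114.7,131.2],72),
([.59,.43,-.72,2.07,.4,.78,-.69],[474.9,-26.8,131.3],72),([-.15,.75,-.68,1.55,.52,1.03,-1.29],[584,356.1,127.4],72.1),
([-.29,.72,-.45,1.58,.36,.93,-2.13],[585.7,356.3,101.2],17.7)]
AX='zyzyzyz'
def fk(q,p,s):
    # p: d1,L1,a1,L2,a2,L3,a6, yaw0
    r=R.identity(); x=np.zeros(3); off=[[0,0,p[0]],None,[p[2],0,p[1]],None,[p[4],0,p[3]],None,[p[6],0,p[5]]]
    for i in range(7):
        if i%2==0: r=r*R.from_euler('z',s[i]*q[i]); x=x+r.apply(off[i])
        else: r=r*R.from_euler('y',q[i])
    return x,r*R.from_euler('z',p[7])
def res(p,s):
    e=[]
    for q,x,w in D:
        a,r=fk(q,p,s); m=r.as_matrix(); y=np.radians(w)
        e+=list((a-x)/3)+list((m[:,0]-[np.cos(y),np.sin(y),0])*60)+list((m[:,2]-[0,0,-1])*60)
    return e
def load():
    z=np.load('kin.npz'); return z['p'],z['s']
if __name__=='__main__':
    best=None
    for b in itertools.product((1,-1),repeat=3):
        s=[-1,1,b[0],1,b[1],1,b[2]]
        for y0 in(0,1.57,3.14,-1.57):
            f=least_squares(res,[300,380,0,380,0,250,0,y0],args=(s,))
            if best is None or f.cost<best[0]: best=(f.cost,f.x,s)
    print(best[0],best[1].round(2),best[2]); np.savez('kin.npz',p=best[1],s=best[2])
E
python3 kin.py
```

```text
102.92493147491606 [-106.82  563.29  -30.7   479.42   29.34  -76.86  -12.74   -4.71] [-1, 1, -1, 1, -1, 1, -1]
```

```bash
cat > ik.py <<'E'
from kin import *
LO=np.array([-2.53,-.31,-1.57,.28,-1.29,.15,-2.92]);HI=np.array([2.53,2.02,1.55,2.44,4.43,1.84,2.92])
def pose(az,tilt,psi_y):
    """tool z = tilt from down toward azimuth az; tool x horizontal comp along psi (az or az+180): x in tilt plane"""
    a=np.radians(az);t=np.radians(tilt);h=np.array([np.cos(a),np.sin(a),0]);z=np.sin(t)*h-np.cos(t)*np.array([0,0,1])
    x=np.cos(t)*h+np.sin(t)*np.array([0,0,1]); x=x*psi_y; return np.column_stack([x,np.cross(z,x),z])
def ik(x,M,p,s,seeds):
    b=None
    for q0 in seeds:
        f=least_squares(lambda q:np.r_[(fk(q,p,s)[0]-x)/5,(fk(q,p,s)[1].as_matrix()-M).ravel()*20,.02*(np.array(q)-q0)],np.clip(q0,LO+.01,HI-.01),bounds=(LO,HI))
        if b is None or f.cost<b.cost:b=f
    return b.x,fk(b.x,p,s)[0]-x,np.degrees(np.linalg.norm((R.from_matrix(M).inv()*fk(b.x,p,s)[1]).as_rotvec()))
E
cat > t1.py <<'E'
from ik import *
p0,s=load(); seed=[[.6,.6,-.5,1.8,.4,.9,-.9],[.6,.6,.3,1.8,.9,1.2,-.2],[.6,.6,-.3,1.8,-.8,1.2,.2],[.6,.6,0,1.8,.9,1.2,-2.2]]
for L in(180,250):
    p=p0.copy();p[0]+=L-p[5];p[5]=L
    for th in(12,22,30):
        for (gx,gy) in((612,103),):
            M=pose(21,th,1);g=np.array([gx,gy,25])+18.7*M[:,2]; q,e,a=ik(g,M,p,s,seed);print(L,'grasp',th,q.round(2),np.linalg.norm(e).round(1),a.round(1))
        for psi in(1,-1):
          for az in(258,78,290,110):
            # rotating about tool y by 90: x keeps sign relation: after pitch through vertical tool x horizontally opposite of tilt dir
            M=pose(az,90-th,-psi);g=np.array([560,-342,52])+18.7*M[:,2]; q,e,a=ik(g,M,p,s,seed)
            if psi==1: print(L,'place',th,az,psi,q.round(2),np.linalg.norm(e).round(1),a.round(1))
E
python3 t1.py
```

```text
180 grasp 12 [ 0.22  0.79 -0.62  1.87  0.86  0.53 -2.14] 0.0 0.0
180 place 12 258 1 [ 0.1   0.92  0.22  1.84  1.44  1.2  -1.14] 0.0 0.0
180 place 12 78 1 [ 1.13  1.12 -0.62  1.47 -0.61  1.43 -2.4 ] 0.0 0.0
180 place 12 290 1 [ 0.24  0.85  0.13  2.06  2.19  1.14 -1.43] 0.0 0.0
180 place 12 110 1 [ 1.02  1.18 -0.67  1.3  -0.27  1.84 -2.37] 0.0 0.0
180 grasp 22 [ 0.09  0.73 -0.42  1.93  0.99  0.24 -2.31] 0.0 0.0
180 place 22 258 1 [ 0.14  0.87  0.19  1.83  1.37  1.07 -1.06] 0.0 0.0
180 place 22 78 1 [ 1.1   1.06 -0.59  1.49 -0.54  1.34 -2.42] 0.0 0.0
180 place 22 290 1 [ 0.31  0.8   0.05  2.05  2.14  0.98 -1.32] 0.0 0.0
180 place 22 110 1 [ 0.92  1.08 -0.47  1.33 -0.29  1.76 -2.23] 0.0 0.0
180 grasp 30 [ 0.48  0.94 -1.    2.03  1.81  0.6  -2.92] 0.0 0.0
180 place 30 258 1 [ 0.17  0.83  0.18  1.83  1.29  0.96 -0.97] 0.0 0.0
180 place 30 78 1 [ 1.07  1.02 -0.56  1.5  -0.48  1.26 -2.44] 0.0 0.0
180 place 30 290 1 [ 0.35  0.76  0.01  2.03  2.07  0.84 -1.22] 0.0 0.0
180 place 30 110 1 [ 0.91  1.04 -0.46  1.35 -0.23  1.65 -2.22] 0.0 0.0
250 grasp 12 [ 0.23  0.78 -0.61  1.9   0.87  0.5  -2.16]
[... 287 characters left out ...]
 4.0
250 grasp 22 [ 0.03  0.7  -0.32  1.99  0.95  0.16 -2.3 ] 0.0 0.0
250 place 22 258 1 [ 0.04  0.94  0.19  1.83  1.3   1.1  -1.13] 0.0 0.0
250 place 22 78 1 [ 1.14  1.15 -0.57  1.38 -0.47  1.4  -2.4 ] 0.0 0.0
250 place 22 290 1 [ 0.23  0.86  0.02  2.13  2.11  1.09 -1.44] 0.0 0.0
250 place 22 110 1 [ 0.93  1.2  -0.48  1.15 -0.23  1.83 -2.23] 0.0 0.0
250 grasp 30 [ 0.6   1.06 -1.17  2.11  1.9   0.77 -2.92] 0.0 0.0
250 place 30 258 1 [ 0.07  0.89  0.17  1.83  1.24  1.   -1.04] 0.0 0.0
250 place 30 78 1 [ 1.12  1.09 -0.54  1.41 -0.41  1.32 -2.42] 0.0 0.0
250 place 30 290 1 [ 0.29  0.8  -0.03  2.11  2.06  0.95 -1.33] 0.0 0.0
250 place 30 110 1 [ 0.93  1.15 -0.47  1.19 -0.18  1.72 -2.22] 0.0 0.0
```

>>> {"fn": "apply_moves", "kwargs": {"deltas": [{"tx": -4.8,"ty": 41,"tz": 9,"rx": 0,"ry": 0,"rz": 0,"grip": 0.8},{"tx": -4.8,"ty": 41,"tz": 9,"rx": 0,"ry": 0,"rz": 0,"grip": 0.8},{"tx": -4.8,"ty": 41,"tz": 9,"rx": 0,"ry": 0,"rz": 0,"grip": 0.8},{"tx": -4.8,"ty": 41,"tz": 9,"rx": 0,"ry": 0,"rz": 0,"grip": 0.8},{"tx": -4.8,"ty": 41,"tz": 9,"rx": 0,"ry": 0,"rz": 0,"grip": 0.8}]}}

```text
clock: 36.85
ee_pos: [612.4, -71.5, 121.1]
tool_rot: [0.988, 0.154, 0.0, -0.0]
ft_force: [1.9, -0.7, -0.4]
gripper_width: 68.5
finger_force: 0.0
```

>>> {"fn": "apply_moves", "kwargs": {"deltas": [{"tx": -4.8,"ty": 41,"tz": 9,"rx": 0,"ry": 0,"rz": 0,"grip": 0.8},{"tx": 0,"ty": 0,"tz": 0,"rx": 0,"ry": 0,"rz": -3.6,"grip": 0.8},{"tx": 0,"ty": 0,"tz": 0,"rx": 0,"ry": 7.5,"rz": 0,"grip": 0.8},{"tx": 0,"ty": 0,"tz": 0,"rx": 0,"ry": 7.5,"rz": 0,"grip": 0.8},{"tx": 0,"ty": 0,"tz": 0,"rx": 0,"ry": 0,"rz": 0,"grip": 0.8}]}}

```text
clock: 37.35
ee_pos: [616.0, -113.3, 110.7]
tool_rot: [0.975, 0.181, 0.126, -0.025]
ft_force: [-1.0, -0.6, -0.7]
gripper_width: 68.5
finger_force: 0.0
```

```bash
cat >> h.py <<'E'
def gop(x,M=None):
    s,m=st(); D=np.array(x)-s['ee_pos']; t=m.T@D; n=int(np.ceil(np.linalg.norm(t)/47)) or 1
    print('tool move',t.round(1),'rows',n,'each',(t/n).round(1))
    if M is not None: print('rotvec tool deg',np.degrees(R.from_matrix(m.T@M).as_rotvec()).round(1))
E
python3 - <<'E'
from h import *
from ik import pose
gop((618.2,-123.5,10),pose(20.5,15,1))
s,m=st(); print(s['joints'].round(4).tolist(),s['ee_pos'].tolist(),s['tool_rot'].tolist())
E
```

```text
t 37.4 p [ 616.  -113.3  110.7] yaw 21.0 tilt [ 0.238  0.094 -0.967] F [-1.  -0.6 -0.7] w 68.5 ff 0.0 j [ 0.6   0.56 -0.52  1.9   0.26  0.54 -1.23]
tool move [-27.3  10.5  97. ] rows 3 each [-9.1  3.5 32.3]
rotvec tool deg [-0.3  0.2  0.5]
t 37.4 p [ 616.  -113.3  110.7] yaw 21.0 tilt [ 0.238  0.094 -0.967] F [-1.  -0.6 -0.7] w 68.5 ff 0.0 j [ 0.6   0.56 -0.52  1.9   0.26  0.54 -1.23]
[0.6033, 0.5564, -0.5204, 1.8963, 0.2558, 0.5403, -1.2293] [616.0204675013624, -113.33962457663944, 110.73441127551095] [0.9749954848815224, 0.18109813043865, 0.1264248697430938, -0.024576898150749604]
```

>>> {"fn": "apply_moves", "kwargs": {"deltas": [{"tx": -1.5,"ty": 10.4,"tz": 0,"rx": 0,"ry": 0,"rz": 0,"grip": 0.8},{"tx": -8.6,"ty": 0,"tz": 32.3,"rx": 0,"ry": 0,"rz": 0,"grip": 0.8},{"tx": -8.6,"ty": 0,"tz": 32.3,"rx": 0,"ry": 0,"rz": 0,"grip": 0.8},{"tx": -6,"ty": 0,"tz": 22,"rx": 0,"ry": 0,"rz": 0,"grip": 0.8},{"tx": -2.6,"ty": 0,"tz": 10.4,"rx": 0,"ry": 0,"rz": 0,"grip": 0.8}]}}

```text
clock: 37.85
ee_pos: [622.9, -121.5, 9.5]
tool_rot: [0.975, 0.183, 0.127, -0.024]
ft_force: [-0.1, 0.2, -0.4]
gripper_width: 68.4
finger_force: 0.0
```

>>> {"fn": "apply_moves", "kwargs": {"deltas": [{"tx": 0,"ty": 0,"tz": 0,"rx": 0,"ry": 0,"rz": 0,"grip": 0.8},{"tx": 0,"ty": 0,"tz": 0,"rx": 0,"ry": 0,"rz": 0,"grip": 0.8}]}}

```text
clock: 38.05
ee_pos: [623.8, -122.2, 12.6]
tool_rot: [0.974, 0.183, 0.129, -0.024]
ft_force: [-0.2, -0.2, 0.4]
gripper_width: 68.1
finger_force: 0.0
```

```bash
python3 - <<'E'
from h import *
from ik import pose
gop((618.2,-123.5,10),pose(20.5,15,1))
b=cv2.cvtColor(shot('scene')['image'],cv2.COLOR_RGB2BGR)[170:250,200:306]
cv2.imwrite('pics/c9.png',cv2.resize(b,(795,600),interpolation=cv2.INTER_CUBIC))
E
```

```text
t 38.0 p [ 623.8 -122.2   12.6] yaw 21.2 tilt [ 0.243  0.093 -0.966] F [-0.2 -0.2  0.4] w 68.1 ff 0.0 j [ 0.53  0.71 -0.42  1.91  0.34  0.37 -1.27]
tool move [-6.2 -0.8  1. ] rows 1 each [-6.2 -0.8  1. ]
rotvec tool deg [-0.1 -0.1  0.7]
```

View pics/c9.png

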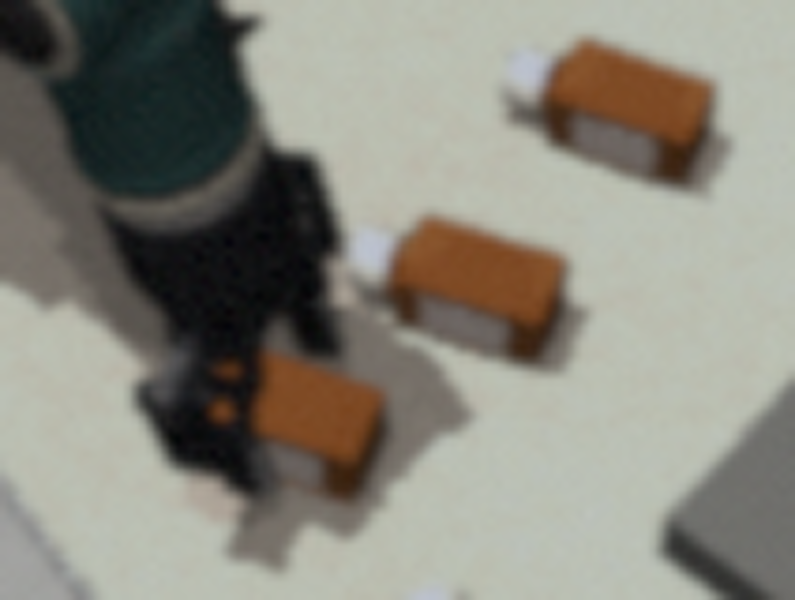

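The fingers straddle the nearest bottle (crop (300,420)). Close and lift.

>>> {"fn": "apply_moves", "kwargs": {"deltas": [{"tx": -5,"ty": 0,"tz": 0,"rx": 0,"ry": 0,"rz": 0,"grip": 0.8},{"tx": 0,"ty": 0,"tz": 0,"rx": 0,"ry": 0,"rz": 0,"grip": 0.8},{"tx": 0,"ty": 0,"tz": 0,"rx": 0,"ry": 0,"rz": 0,"grip": 0.2},{"tx": 0,"ty": 0,"tz": 0,"rx": 0,"ry": 0,"rz": 0,"grip": 0.2},{"tx": 0,"ty": 0,"tz": 0,"rx": 0,"ry": 0,"rz": 0,"grip": 0.2}]}}

```text
clock: 38.6
ee_pos: [618.1, -125.0, 11.1]
tool_rot: [0.975, 0.182, 0.129, -0.024]
ft_force: [-2.5, -1.2, 5.0]
gripper_width: 39.0
finger_force: 61.9
```

>>> {"fn": "apply_moves", "kwargs": {"deltas": [{"tx": 0,"ty": 0,"tz": 0,"rx": 0,"ry": 0,"rz": 0,"grip": 0.2},{"tx": 6,"ty": 0,"tz": -24,"rx": 0,"ry": 0,"rz": 0,"grip": 0.2},{"tx": 10,"ty": 0,"tz": -38,"rx": 0,"ry": 0,"rz": 0,"grip": 0.2},{"tx": 10,"ty": 0,"tz": -38,"rx": 0,"ry": 0,"rz": 0,"grip": 0.2},{"tx": 10,"ty": 0,"tz": -38,"rx": 0,"ry": 0,"rz": 0,"grip": 0.2}]}}

```text
clock: 39.1
ee_pos: [616.2, -124.7, 153.9]
tool_rot: [0.975, 0.182, 0.128, -0.024]
ft_force: [0.8, -0.3, -1.2]
gripper_width: 39.0
finger_force: 60.9
```

>>> {"fn": "apply_moves", "kwargs": {"deltas": [{"tx": 0,"ty": 0,"tz": 0,"rx": 0,"ry": -7.5,"rz": 0,"grip": 0.2},{"tx": 0,"ty": 0,"tz": 0,"rx": 0,"ry": -7.5,"rz": 0,"grip": 0.2},{"tx": 0,"ty": 0,"tz": 0,"rx": 0,"ry": 0,"rz": 0,"grip": 0.2}]}}

```text
clock: 39.4
ee_pos: [619.7, -122.1, 153.7]
tool_rot: [0.983, 0.185, 0.001, -0.0]
ft_force: [0.9, 1.2, -1.5]
gripper_width: 38.9
finger_force: 61.0
```

```bash
python3 - <<'E'
from h import *
go((560,-330,160,78))
E
```

```text
t 39.4 p [ 619.7 -122.1  153.7] yaw 21.4 tilt [ 0.002  0.001 -1.   ] F [ 0.9  1.2 -1.5] w 38.9 ff 61.0 j [ 0.48  0.58 -0.47  1.69  0.31  0.95 -1.3 ]
move total [-131.3  171.9   -6.3] rows 5 each [-26.3  34.4  -1.3] | rz -56.6 rows 7 each -8.09
```

>>> {"fn": "apply_moves", "kwargs": {"deltas": [{"tx": -26.3,"ty": 34.4,"tz": -1.3,"rx": 0,"ry": 0,"rz": 0,"grip": 0.2},{"tx": -26.3,"ty": 34.4,"tz": -1.3,"rx": 0,"ry": 0,"rz": 0,"grip": 0.2},{"tx": -26.3,"ty": 34.4,"tz": -1.3,"rx": 0,"ry": 0,"rz": 0,"grip": 0.2},{"tx": -26.3,"ty": 34.4,"tz": -1.3,"rx": 0,"ry": 0,"rz": 0,"grip": 0.2},{"tx": -26.3,"ty": 34.4,"tz": -1.3,"rx": 0,"ry": 0,"rz": 0,"grip": 0.2}]}}

```text
clock: 39.9
ee_pos: [554.4, -334.2, 158.5]
tool_rot: [0.983, 0.183, 0.0, -0.0]
ft_force: [1.5, -0.5, -1.4]
gripper_width: 39.3
finger_force: 61.0
```

>>> {"fn": "apply_moves", "kwargs": {"deltas": [{"tx": 0,"ty": 0,"tz": 0,"rx": 0,"ry": 0,"rz": -8.1,"grip": 0.2},{"tx": 0,"ty": 0,"tz": 0,"rx": 0,"ry": 0,"rz": -8.1,"grip": 0.2},{"tx": 0,"ty": 0,"tz": 0,"rx": 0,"ry": 0,"rz": -8.1,"grip": 0.2},{"tx": 0,"ty": 0,"tz": 0,"rx": 0,"ry": 0,"rz": -8.1,"grip": 0.2},{"tx": 0,"ty": 0,"tz": 0,"rx": 0,"ry": 0,"rz": -8.1,"grip": 0.2}]}}

```text
clock: 40.4
ee_pos: [555.1, -332.6, 158.4]
tool_rot: [0.857, 0.515, 0.0, -0.0]
ft_force: [0.1, 0.5, -1.8]
gripper_width: 39.4
finger_force: 61.0
```

>>> {"fn": "apply_moves", "kwargs": {"deltas": [{"tx": 0,"ty": 0,"tz": 0,"rx": 0,"ry": 0,"rz": -8.1,"grip": 0.2},{"tx": 0,"ty": 0,"tz": 0,"rx": 0,"ry": 0,"rz": -8.1,"grip": 0.2},{"tx": 0,"ty": 0,"tz": 0,"rx": 0,"ry": -7.5,"rz": 0,"grip": 0.2},{"tx": 0,"ty": 0,"tz": 0,"rx": 0,"ry": -7.5,"rz": 0,"grip": 0.2},{"tx": 0,"ty": 0,"tz": 0,"rx": 0,"ry": -7.5,"rz": 0,"grip": 0.2}]}}

```text
clock: 40.9
ee_pos: [555.2, -333.2, 159.1]
tool_rot: [0.763, 0.616, -0.152, 0.124]
ft_force: [0.0, 0.3, -1.4]
gripper_width: 39.5
finger_force: 61.0
```

>>> {"fn": "apply_moves", "kwargs": {"deltas": [{"tx": 0,"ty": 0,"tz": 0,"rx": 0,"ry": -7.5,"rz": 0,"grip": 0.2},{"tx": 0,"ty": 0,"tz": 0,"rx": 0,"ry": -7.5,"rz": 0,"grip": 0.2},{"tx": 0,"ty": 0,"tz": 0,"rx": 0,"ry": -7.5,"rz": 0,"grip": 0.2},{"tx": 0,"ty": 0,"tz": 0,"rx": 0,"ry": 0,"rz": 0,"grip": 0.2},{"tx": 0,"ty": 0,"tz": 0,"rx": 0,"ry": 0,"rz": 0,"grip": 0.2}]}}

```text
clock: 41.4
ee_pos: [555.7, -332.2, 158.2]
tool_rot: [0.719, 0.582, -0.297, 0.239]
ft_force: [-0.2, 0.0, -0.7]
gripper_width: 39.0
finger_force: 61.0
```

```bash
python3 - <<'E'
from h import *
from ik import pose
gop((560-13.5-3.8,-405.6-17.7,90),pose(258,75,-1))
E
```

```text
t 41.4 p [ 555.7 -332.2  158.2] yaw 78.1 tilt [-0.149 -0.688 -0.71 ] F [-0.2  0.  -0.7] w 39.0 ff 61.0 j [ 0.38  0.64 -0.33  1.79  1.09  1.19 -0.78]
tool move [-17.1   6.5 113.1] rows 3 each [-5.7  2.2 37.7]
rotvec tool deg [ -0.1 -30.2   0.1]
```

>>> {"fn": "apply_moves", "kwargs": {"deltas": [{"tx": 0,"ty": 0,"tz": 0,"rx": 0,"ry": -7.5,"rz": 0,"grip": 0.2},{"tx": 0,"ty": 0,"tz": 0,"rx": 0,"ry": -7.5,"rz": 0,"grip": 0.2},{"tx": 0,"ty": 0,"tz": 0,"rx": 0,"ry": -7.5,"rz": 0,"grip": 0.2},{"tx": 0,"ty": 0,"tz": 0,"rx": 0,"ry": -7.5,"rz": 0,"grip": 0.2},{"tx": 0,"ty": 0,"tz": 0,"rx": 0,"ry": 0,"rz": 0,"grip": 0.2}]}}

```text
clock: 41.9
ee_pos: [554.6, -332.8, 155.3]
tool_rot: [0.617, 0.5, -0.475, 0.379]
ft_force: [-0.3, 0.2, -2.5]
gripper_width: 39.4
finger_force: 61.1
```

>>> {"fn": "apply_moves", "kwargs": {"deltas": [{"tx": 0,"ty": 0,"tz": 0,"rx": 0,"ry": 0,"rz": 0,"grip": 0.2}]}}

```text
clock: 42.0
ee_pos: [555.5, -334.4, 159.2]
tool_rot: [0.619, 0.498, -0.473, 0.38]
ft_force: [0.1, -1.0, -0.9]
gripper_width: 39.2
finger_force: 61.1
```

```bash
python3 - <<'E'
from h import *
from ik import pose
gop((560-13.5-3.8,-405.6-17.7,90),pose(258,75,-1))
b=cv2.cvtColor(shot('scene')['image'],cv2.COLOR_RGB2BGR)[190:310,110:270]
cv2.imwrite('pics/c10.png',cv2.resize(b,(800,600),interpolation=cv2.INTER_CUBIC))
E
```

```text
t 42.0 p [ 555.5 -334.4  159.2] yaw 77.9 tilt [-0.206 -0.943 -0.263] F [ 0.1 -1.  -0.9] w 39.2 ff 61.1 j [ 0.12  0.85 -0.15  1.78  1.33  1.53 -1.08]
tool move [ 43.3   6.6 104.6] rows 3 each [14.4  2.2 34.9]
rotvec tool deg [-0.3 -0.2 -0. ]
```

View pics/c10.png

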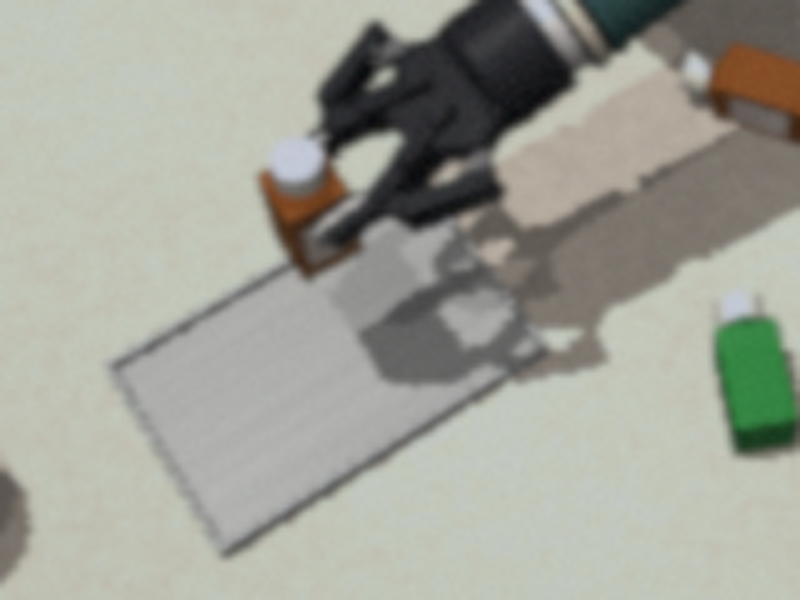

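Bottle upright in the gripper (crop (300,200)) above the tray. Move to the far spot and lower.

>>> {"fn": "apply_moves", "kwargs": {"deltas": [{"tx": 14.4,"ty": 2.2,"tz": 35,"rx": 0,"ry": 0,"rz": 0,"grip": 0.2},{"tx": 14.4,"ty": 2.2,"tz": 35,"rx": 0,"ry": 0,"rz": 0,"grip": 0.2},{"tx": 14.4,"ty": 2.2,"tz": 35,"rx": 0,"ry": 0,"rz": 0,"grip": 0.2},{"tx": 20,"ty": 0,"tz": 5.4,"rx": 0,"ry": 0,"rz": 0,"grip": 0.2},{"tx": 0,"ty": 0,"tz": 0,"rx": 0,"ry": 0,"rz": 0,"grip": 0.2}]}}

```text
clock: 42.55
ee_pos: [541.4, -425.0, 69.3]
tool_rot: [0.619, 0.497, -0.474, 0.38]
ft_force: [-0.3, 0.7, -2.0]
gripper_width: 39.0
finger_force: 61.1
```

>>> {"fn": "apply_moves", "kwargs": {"deltas": [{"tx": 0,"ty": 0,"tz": 0,"rx": 0,"ry": 0,"rz": 0,"grip": 0.2}]}}

```text
clock: 42.65
ee_pos: [544.0, -423.1, 71.5]
tool_rot: [0.618, 0.498, -0.473, 0.382]
ft_force: [0.0, 0.4, -0.6]
gripper_width: 38.9
finger_force: 61.1
```

```bash
python3 - <<'E'
from h import *
from ik import pose
gop((560-13.5-3.8,-405.6-17.7,52),pose(258,75,-1))
E
```

```text
t 42.6 p [ 544.  -423.1   71.5] yaw 77.3 tilt [-0.204 -0.944 -0.26 ] F [ 0.   0.4 -0.6] w 38.9 ff 61.1 j [ 0.22  1.   -0.08  1.74  1.46  1.41 -1.17]
tool move [18.7 -1.2  5.5] rows 1 each [18.7 -1.2  5.5]
rotvec tool deg [-0.2 -0.1 -0.2]
```

>>> {"fn": "apply_moves", "kwargs": {"deltas": [{"tx": 10,"ty": -1,"tz": 2.7,"rx": 0,"ry": 0,"rz": 0,"grip": 0.2},{"tx": 8.7,"ty": 0,"tz": 2.4,"rx": 0,"ry": 0,"rz": 0,"grip": 0.2},{"tx": 3,"ty": 0,"tz": 0.8,"rx": 0,"ry": 0,"rz": 0,"grip": 0.2},{"tx": 0,"ty": 0,"tz": 0,"rx": 0,"ry": 0,"rz": 0,"grip": 0.2}]}}

```text
clock: 43.05
ee_pos: [543.1, -421.6, 47.9]
tool_rot: [0.617, 0.498, -0.474, 0.383]
ft_force: [-0.1, 1.0, 1.9]
gripper_width: 39.3
finger_force: 61.4
```

>>> {"fn": "apply_moves", "kwargs": {"deltas": [{"tx": 1.5,"ty": 0,"tz": 0.4,"rx": 0,"ry": 0,"rz": 0,"grip": 0.2},{"tx": 0,"ty": 0,"tz": 0,"rx": 0,"ry": 0,"rz": 0,"grip": 0.2}]}}

```text
clock: 43.25
ee_pos: [543.1, -421.7, 47.9]
tool_rot: [0.617, 0.497, -0.475, 0.384]
ft_force: [-2.4, 5.9, 8.8]
gripper_width: 39.2
finger_force: 62.2
```

>>> {"fn": "apply_moves", "kwargs": {"deltas": [{"tx": 1.5,"ty": 0,"tz": 0.4,"rx": 0,"ry": 0,"rz": 0,"grip": 0.2},{"tx": 0,"ty": 0,"tz": 0,"rx": 0,"ry": 0,"rz": 0,"grip": 0.2}]}}

```text
clock: 43.45
ee_pos: [543.0, -421.7, 47.9]
tool_rot: [0.616, 0.497, -0.475, 0.384]
ft_force: [-3.7, 10.1, 14.7]
gripper_width: 39.2
finger_force: 62.6
```

>>> {"fn": "apply_moves", "kwargs": {"deltas": [{"tx": -2.5,"ty": 0,"tz": -0.7,"rx": 0,"ry": 0,"rz": 0,"grip": 0.2},{"tx": 0,"ty": 0,"tz": 0,"rx": 0,"ry": 0,"rz": 0,"grip": 0.7},{"tx": 0,"ty": 0,"tz": 0,"rx": 0,"ry": 0,"rz": 0,"grip": 0.7},{"tx": 0,"ty": 0,"tz": 0,"rx": 0,"ry": 0,"rz": 0,"grip": 0.7},{"tx": 0,"ty": 0,"tz": -20,"rx": 0,"ry": 0,"rz": 0,"grip": 0.7}]}}

```text
clock: 43.95
ee_pos: [544.4, -405.8, 52.1]
tool_rot: [0.617, 0.497, -0.476, 0.382]
ft_force: [0.8, -1.4, 0.3]
gripper_width: 59.9
finger_force: 0.0
```

>>> {"fn": "apply_moves", "kwargs": {"deltas": [{"tx": 0,"ty": 0,"tz": -35,"rx": 0,"ry": 0,"rz": 0,"grip": 0.8},{"tx": 0,"ty": 0,"tz": -45,"rx": 0,"ry": 0,"rz": 0,"grip": 0.8},{"tx": -45,"ty": 0,"tz": -12,"rx": 0,"ry": 0,"rz": 0,"grip": 0.8},{"tx": -45,"ty": 0,"tz": -12,"rx": 0,"ry": 0,"rz": 0,"grip": 0.8},{"tx": 0,"ty": 0,"tz": 0,"rx": 0,"ry": 0,"rz": 0,"grip": 0.8}]}}

```text
clock: 44.45
ee_pos: [566.0, -326.2, 172.2]
tool_rot: [0.619, 0.497, -0.471, 0.386]
ft_force: [0.1, 0.2, -0.1]
gripper_width: 68.3
finger_force: 0.0
```

>>> {"fn": "apply_moves", "kwargs": {"deltas": [{"tx": 0,"ty": 0,"tz": 0,"rx": 0,"ry": 7.5,"rz": 0,"grip": 0.8},{"tx": 0,"ty": 0,"tz": 0,"rx": 0,"ry": 7.5,"rz": 0,"grip": 0.8},{"tx": 0,"ty": 0,"tz": 0,"rx": 0,"ry": 7.5,"rz": 0,"grip": 0.8},{"tx": 0,"ty": 0,"tz": 0,"rx": 0,"ry": 7.5,"rz": 0,"grip": 0.8},{"tx": 0,"ty": 0,"tz": 0,"rx": 0,"ry": 7.5,"rz": 0,"grip": 0.8}]}}

```text
clock: 44.95
ee_pos: [564.1, -325.7, 166.6]
tool_rot: [0.737, 0.596, -0.247, 0.201]
ft_force: [-0.5, -0.1, 0.2]
gripper_width: 68.5
finger_force: 0.0
```

>>> {"fn": "apply_moves", "kwargs": {"deltas": [{"tx": 0,"ty": 0,"tz": 0,"rx": 0,"ry": 7.5,"rz": 0,"grip": 0.8},{"tx": 0,"ty": 0,"tz": 0,"rx": 0,"ry": 7.5,"rz": 0,"grip": 0.8},{"tx": 0,"ty": 0,"tz": 0,"rx": 0,"ry": 7.5,"rz": 0,"grip": 0.8},{"tx": 0,"ty": 0,"tz": 0,"rx": 0,"ry": 7.5,"rz": 0,"grip": 0.8},{"tx": 0,"ty": 0,"tz": 0,"rx": 0,"ry": 7.5,"rz": 0,"grip": 0.8}]}}

```text
clock: 45.45
ee_pos: [563.9, -326.5, 167.3]
tool_rot: [0.777, 0.629, 0.003, -0.001]
ft_force: [-0.7, -0.5, -0.9]
gripper_width: 68.3
finger_force: 0.0
```

>>> {"fn": "apply_moves", "kwargs": {"deltas": [{"tx": 0,"ty": 0,"tz": 0,"rx": 0,"ry": 0,"rz": 8,"grip": 0.8},{"tx": 0,"ty": 0,"tz": 0,"rx": 0,"ry": 0,"rz": 8,"grip": 0.8},{"tx": 0,"ty": 0,"tz": 0,"rx": 0,"ry": 0,"rz": 8,"grip": 0.8},{"tx": 0,"ty": 0,"tz": 0,"rx": 0,"ry": 0,"rz": 8,"grip": 0.8},{"tx": 0,"ty": 0,"tz": 0,"rx": 0,"ry": 0,"rz": 8,"grip": 0.8}]}}

```text
clock: 45.95
ee_pos: [563.2, -326.4, 165.8]
tool_rot: [0.947, 0.322, -0.0, -0.001]
ft_force: [-0.1, -0.5, 0.4]
gripper_width: 68.1
finger_force: 0.0
```

>>> {"fn": "apply_moves", "kwargs": {"deltas": [{"tx": 0,"ty": 0,"tz": 0,"rx": 0,"ry": 0,"rz": 8,"grip": 0.8},{"tx": 0,"ty": 0,"tz": 0,"rx": 0,"ry": 0,"rz": 8,"grip": 0.8},{"tx": 0,"ty": 0,"tz": 0,"rx": 0,"ry": 0,"rz": 0,"grip": 0.8},{"tx": 0,"ty": 0,"tz": 0,"rx": 0,"ry": 0,"rz": 0,"grip": 0.8}]}}

```text
clock: 46.35
ee_pos: [563.3, -326.8, 165.9]
tool_rot: [0.981, 0.192, -0.0, -0.0]
ft_force: [-0.2, 0.3, -0.6]
gripper_width: 68.4
finger_force: 0.0
```

```bash
python3 - <<'E'
from h import *
gop((629,-17.2,110))
from fit import *
ds=[shot('top'),shot('scene')]; M=[masks(d) for d in ds]
for c in((623,108),(639,-14)):
    print('bottle',*fit(ds,[m[0] for m in M],box,[c[0]+33,c[1]-8,np.pi+.25,0],[8,8,.2,6]))
# standing bottle in tray
def bx(q):
    c=np.array([[a,b,e] for a in(-20,20) for b in(-20,20) for e in(0,70)],float); return R.from_euler('z',q[2]).apply(c)+[q[0],q[1],3]
print('stand',*fit(ds,[m[0] for m in M],bx,[546,-405,-.2],[8,8,.2]))
E
```

```text
t 46.4 p [ 563.3 -326.8  165.9] yaw 22.1 tilt [-0.     0.001 -1.   ] F [-0.2  0.3 -0.6] w 68.4 ff 0.0 j [ 0.77  0.58 -0.42  1.63  0.27  0.99 -0.92]
tool move [ 177.4 -262.1   56. ] rows 7 each [ 25.3 -37.4   8. ]
 area 206.921875 [205.5 191.1] area 201.015625 [284.1 183.5]bottle [650.68507139 119.03669714   3.50501988   8.83239855] 0.5164127043851134
 area 210.640625 [238.2 187.1] area 226.6875 [264.  207.3]bottle [ 6.67892023e+02 -1.50590496e+00  3.52966844e+00  5.74867833e-02] 0.49503355579203256
stand None 0
```

>>> {"fn": "apply_moves", "kwargs": {"deltas": [{"tx": 25.3,"ty": -37.4,"tz": 8,"rx": 0,"ry": 0,"rz": 0,"grip": 0.8},{"tx": 25.3,"ty": -37.4,"tz": 8,"rx": 0,"ry": 0,"rz": 0,"grip": 0.8},{"tx": 25.3,"ty": -37.4,"tz": 8,"rx": 0,"ry": 0,"rz": 0,"grip": 0.8},{"tx": 25.3,"ty": -37.4,"tz": 8,"rx": 0,"ry": 0,"rz": 0,"grip": 0.8},{"tx": 25.3,"ty": -37.4,"tz": 8,"rx": 0,"ry": 0,"rz": 0,"grip": 0.8}]}}

```text
clock: 46.95
ee_pos: [611.0, -105.6, 125.7]
tool_rot: [0.982, 0.19, 0.0, -0.0]
ft_force: [0.0, 0.0, 0.3]
gripper_width: 68.3
finger_force: 0.0
```

>>> {"fn": "apply_moves", "kwargs": {"deltas": [{"tx": 25.3,"ty": -37.4,"tz": 8,"rx": 0,"ry": 0,"rz": 0,"grip": 0.8},{"tx": 25.3,"ty": -37.4,"tz": 8,"rx": 0,"ry": 0,"rz": 0,"grip": 0.8},{"tx": 0,"ty": 0,"tz": 0,"rx": 0,"ry": 7.5,"rz": 0.5,"grip": 0.8},{"tx": 0,"ty": 0,"tz": 0,"rx": 0,"ry": 7.5,"rz": 0,"grip": 0.8},{"tx": 0,"ty": 0,"tz": 0,"rx": 0,"ry": 0,"rz": 0,"grip": 0.8}]}}

```text
clock: 47.45
ee_pos: [625.8, -20.2, 108.0]
tool_rot: [0.975, 0.184, 0.126, -0.024]
ft_force: [-0.7, -1.7, -0.0]
gripper_width: 68.1
finger_force: 0.0
```

>>> {"fn": "apply_moves", "kwargs": {"deltas": [{"tx": 0,"ty": 0,"tz": 0,"rx": 0,"ry": 0,"rz": 0,"grip": 0.8}]}}

```text
clock: 47.55
ee_pos: [629.9, -19.8, 110.1]
tool_rot: [0.974, 0.183, 0.127, -0.024]
ft_force: [0.3, -0.1, -0.4]
gripper_width: 68.6
finger_force: 0.0
```

```bash
python3 - <<'E'
from h import *
from ik import pose
gop((629,-17.2,110),pose(21.5,15,1))
from fit import masks,S
for n in('top','scene'):
    d=shot(n); m=masks(d)[0]; k,_,s_,ce=cv2.connectedComponentsWithStats(m)
    for i in range(1,k):
        if s_[i,4]>60*64: print(n,(ce[i]/S).round(1),s_[i,:5]//8,p2w(d,*(ce[i]/S),38).round(0)[:2])
E
```

```text
t 47.5 p [629.9 -19.8 110.1] yaw 21.3 tilt [ 0.24   0.094 -0.966] F [ 0.3 -0.1 -0.4] w 68.6 ff 0.0 j [ 0.41  0.54 -0.49  1.91  0.3   0.52 -1.43]
tool move [ 0.1 -2.8  0.2] rows 1 each [ 0.1 -2.8  0.2]
rotvec tool deg [ 0.   0.1 -0.2]
top [366.2 130. ] [  331   110    70    37 16409] [ 858. -502.]
top [205.5 191.1] [ 197  180   15   21 1656] [616. 105.]
top [343.7 211.8] [337 204  14  13 690] [ 542. -405.]
scene [98.7 40.9] [  77    0   40   84 9286] [-512.  139.]
scene [204.5  11.7] [  165     0    88    34 12579] [-340.  633.]
scene [333.3   2.1] [324   0  18   6 565] [  62. 1139.]
scene [434.7  25.1] [  402     2    65    46 13777] [ 531. 1314.]
scene [155.6  49. ] [149  37  12  19 713] [-280.  279.]
scene [284.1 183.5] [ 272  176   21   17 1616] [626. 100.]
scene [264.1 207.1] [ 252  199   23   18 1974] [641. -20.]
scene [151.8 266.6] [143 260  15  13 631] [ 541. -411.]
scene [208.9 353.9] [  151   312    99    71 21854] [ 850. -469.]
```

>>> {"fn": "apply_moves", "kwargs": {"deltas": [{"tx": 0,"ty": -2.8,"tz": 0,"rx": 0,"ry": 0,"rz": 0,"grip": 0.8},{"tx": -8.6,"ty": 0,"tz": 32.3,"rx": 0,"ry": 0,"rz": 0,"grip": 0.8},{"tx": -8.6,"ty": 0,"tz": 32.3,"rx": 0,"ry": 0,"rz": 0,"grip": 0.8},{"tx": -6,"ty": 0,"tz": 22,"rx": 0,"ry": 0,"rz": 0,"grip": 0.8},{"tx": -2.6,"ty": 0,"tz": 10.4,"rx": 0,"ry": 0,"rz": 0,"grip": 0.8}]}}

```text
clock: 48.15
ee_pos: [628.3, -15.7, 7.2]
tool_rot: [0.974, 0.184, 0.127, -0.025]
ft_force: [-0.9, -0.2, -0.3]
gripper_width: 68.3
finger_force: 0.0
```

>>> {"fn": "apply_moves", "kwargs": {"deltas": [{"tx": 0,"ty": 0,"tz": 0,"rx": 0,"ry": 0,"rz": 0,"grip": 0.8},{"tx": 0,"ty": 0,"tz": 0,"rx": 0,"ry": 0,"rz": 0,"grip": 0.8},{"tx": 0,"ty": 0,"tz": 0,"rx": 0,"ry": 0,"rz": 0,"grip": 0.8}]}}

```text
clock: 48.45
ee_pos: [630.4, -16.2, 11.1]
tool_rot: [0.974, 0.184, 0.129, -0.024]
ft_force: [0.3, 0.2, -0.0]
gripper_width: 68.6
finger_force: 0.0
```

```bash
python3 - <<'E'
from h import *
from ik import pose
gop((629,-17.2,11),pose(21.5,15,1))
E
```

```text
t 48.5 p [630.4 -16.2  11.1] yaw 21.4 tilt [ 0.243  0.095 -0.965] F [ 0.3  0.2 -0. ] w 68.6 ff 0.0 j [ 0.31  0.69 -0.36  1.94  0.39  0.32 -1.51]
tool move [-1.7  0.5 -0.3] rows 1 each [-1.7  0.5 -0.3]
rotvec tool deg [ 0.1 -0.1 -0.1]
```

>>> {"fn": "apply_moves", "kwargs": {"deltas": [{"tx": -1.7,"ty": 0.5,"tz": 0,"rx": 0,"ry": 0,"rz": 0,"grip": 0.2},{"tx": 0,"ty": 0,"tz": 0,"rx": 0,"ry": 0,"rz": 0,"grip": 0.2},{"tx": 0,"ty": 0,"tz": 0,"rx": 0,"ry": 0,"rz": 0,"grip": 0.2},{"tx": 0,"ty": 0,"tz": 0,"rx": 0,"ry": 0,"rz": 0,"grip": 0.2}]}}

```text
clock: 48.85
ee_pos: [628.3, -18.1, 10.2]
tool_rot: [0.974, 0.183, 0.129, -0.024]
ft_force: [-2.0, -1.5, 6.0]
gripper_width: 39.7
finger_force: 62.1
```

>>> {"fn": "apply_moves", "kwargs": {"deltas": [{"tx": 6,"ty": 0,"tz": -24,"rx": 0,"ry": 0,"rz": 0,"grip": 0.2},{"tx": 10,"ty": 0,"tz": -38,"rx": 0,"ry": 0,"rz": 0,"grip": 0.2},{"tx": 10,"ty": 0,"tz": -38,"rx": 0,"ry": 0,"rz": 0,"grip": 0.2},{"tx": 10,"ty": 0,"tz": -38,"rx": 0,"ry": 0,"rz": 0,"grip": 0.2},{"tx": 0,"ty": 0,"tz": 0,"rx": 0,"ry": -7.5,"rz": 0,"grip": 0.2}]}}

```text
clock: 49.35
ee_pos: [626.7, -21.3, 156.8]
tool_rot: [0.981, 0.183, 0.066, -0.01]
ft_force: [0.5, 0.4, -2.6]
gripper_width: 39.5
finger_force: 61.0
```

>>> {"fn": "apply_moves", "kwargs": {"deltas": [{"tx": 0,"ty": 0,"tz": 0,"rx": 0,"ry": -7.5,"rz": 0,"grip": 0.2},{"tx": -24.4,"ty": 35.4,"tz": 0,"rx": 0,"ry": 0,"rz": 0,"grip": 0.2},{"tx": -24.4,"ty": 35.4,"tz": 0,"rx": 0,"ry": 0,"rz": 0,"grip": 0.2},{"tx": -24.4,"ty": 35.4,"tz": 0,"rx": 0,"ry": 0,"rz": 0,"grip": 0.2},{"tx": -24.4,"ty": 35.4,"tz": 0,"rx": 0,"ry": 0,"rz": 0,"grip": 0.2}]}}

```text
clock: 49.85
ee_pos: [586.7, -186.6, 151.5]
tool_rot: [0.983, 0.185, -0.0, -0.0]
ft_force: [-0.1, 0.2, -1.5]
gripper_width: 38.8
finger_force: 61.1
```

>>> {"fn": "apply_moves", "kwargs": {"deltas": [{"tx": -24.4,"ty": 35.4,"tz": 0,"rx": 0,"ry": 0,"rz": 0,"grip": 0.2},{"tx": -24.4,"ty": 35.4,"tz": 0,"rx": 0,"ry": 0,"rz": 0,"grip": 0.2},{"tx": -24.4,"ty": 35.4,"tz": 0,"rx": 0,"ry": 0,"rz": 0,"grip": 0.2},{"tx": 0,"ty": 0,"tz": 0,"rx": 0,"ry": 0,"rz": -8.1,"grip": 0.2},{"tx": 0,"ty": 0,"tz": 0,"rx": 0,"ry": 0,"rz": -8.1,"grip": 0.2}]}}

```text
clock: 50.35
ee_pos: [556.6, -313.1, 151.2]
tool_rot: [0.947, 0.323, -0.001, -0.0]
ft_force: [0.4, 1.3, -1.4]
gripper_width: 39.1
finger_force: 61.2
```

>>> {"fn": "apply_moves", "kwargs": {"deltas": [{"tx": 0,"ty": 0,"tz": 0,"rx": 0,"ry": 0,"rz": -8.1,"grip": 0.2},{"tx": 0,"ty": 0,"tz": 0,"rx": 0,"ry": 0,"rz": -8.1,"grip": 0.2},{"tx": 0,"ty": 0,"tz": 0,"rx": 0,"ry": 0,"rz": -8.1,"grip": 0.2},{"tx": 0,"ty": 0,"tz": 0,"rx": 0,"ry": 0,"rz": -8.1,"grip": 0.2},{"tx": 0,"ty": 0,"tz": 0,"rx": 0,"ry": 0,"rz": -8.1,"grip": 0.2}]}}

```text
clock: 50.85
ee_pos: [557.5, -310.8, 151.4]
tool_rot: [0.775, 0.632, -0.0, -0.0]
ft_force: [0.1, -1.0, -1.8]
gripper_width: 39.3
finger_force: 61.2
```

>>> {"fn": "apply_moves", "kwargs": {"deltas": [{"tx": 0,"ty": 0,"tz": 0,"rx": 0,"ry": -7.5,"rz": 0,"grip": 0.2},{"tx": 0,"ty": 0,"tz": 0,"rx": 0,"ry": -7.5,"rz": 0,"grip": 0.2},{"tx": 0,"ty": 0,"tz": 0,"rx": 0,"ry": -7.5,"rz": 0,"grip": 0.2},{"tx": 0,"ty": 0,"tz": 0,"rx": 0,"ry": -7.5,"rz": 0,"grip": 0.2},{"tx": 0,"ty": 0,"tz": 0,"rx": 0,"ry": -7.5,"rz": 0,"grip": 0.2}]}}

```text
clock: 51.35
ee_pos: [558.4, -310.3, 152.6]
tool_rot: [0.735, 0.596, -0.251, 0.205]
ft_force: [-0.5, -0.1, -2.2]
gripper_width: 39.1
finger_force: 61.1
```

>>> {"fn": "apply_moves", "kwargs": {"deltas": [{"tx": 0,"ty": 0,"tz": 0,"rx": 0,"ry": -7.5,"rz": 0,"grip": 0.2},{"tx": 0,"ty": 0,"tz": 0,"rx": 0,"ry": -7.5,"rz": 0,"grip": 0.2},{"tx": 0,"ty": 0,"tz": 0,"rx": 0,"ry": -7.5,"rz": 0,"grip": 0.2},{"tx": 0,"ty": 0,"tz": 0,"rx": 0,"ry": -7.5,"rz": 0,"grip": 0.2},{"tx": 0,"ty": 0,"tz": 0,"rx": 0,"ry": -7.5,"rz": 0,"grip": 0.2}]}}

```text
clock: 51.85
ee_pos: [558.7, -309.5, 151.5]
tool_rot: [0.615, 0.499, -0.473, 0.385]
ft_force: [-0.6, -0.8, -3.1]
gripper_width: 39.0
finger_force: 61.2
```

>>> {"fn": "apply_moves", "kwargs": {"deltas": [{"tx": 0,"ty": 0,"tz": 0,"rx": 0,"ry": 0,"rz": 0,"grip": 0.2},{"tx": 0,"ty": 0,"tz": 0,"rx": 0,"ry": 0,"rz": 0,"grip": 0.2},{"tx": 0,"ty": 0,"tz": 0,"rx": 0,"ry": 0,"rz": 0,"grip": 0.2}]}}

```text
clock: 52.15
ee_pos: [558.2, -311.6, 152.8]
tool_rot: [0.618, 0.499, -0.472, 0.383]
ft_force: [0.0, 0.1, -0.5]
gripper_width: 38.9
finger_force: 61.2
```

```bash
python3 - <<'E'
from h import *
from ik import pose
gop((560-3.8,-342-17.7,75),pose(258,75,-1))
from fit import masks,S
for n in('top','scene'):
    d=shot(n); m=masks(d)[0]; k,_,s_,ce=cv2.connectedComponentsWithStats(m)
    for i in range(1,k):
        if 40*64<s_[i,4]<300*64: print(n,(ce[i]/S).round(1),s_[i,:5]//8)
E
```

```text
t 52.1 p [ 558.2 -311.6  152.8] yaw 77.5 tilt [-0.201 -0.944 -0.261] F [ 0.   0.1 -0.5] w 38.9 ff 61.2 j [ 0.08  0.86 -0.14  1.78  1.3   1.54 -1.1 ]
tool move [62.8  7.9 66.1] rows 2 each [31.4  4.  33.1]
rotvec tool deg [-0.  -0.2 -0.1]
top [205.6 191.2] [ 197  180   15   21 1680]
top [318.9 202.1] [313 194  13  14 583]
top [343.7 211.8] [338 204  14  13 685]
scene [333.3   2.2] [324   0  19   6 587]
scene [284.2 183.7] [ 272  176   22   17 1574]
scene [177.3 228.7] [169 221  16  19 820]
scene [151.8 266.6] [143 260  15  13 633]
```

>>> {"fn": "apply_moves", "kwargs": {"deltas": [{"tx": 25,"ty": 4,"tz": 33,"rx": 0,"ry": 0,"rz": 0,"grip": 0.2},{"tx": 25,"ty": 4,"tz": 33,"rx": 0,"ry": 0,"rz": 0,"grip": 0.2},{"tx": 13,"ty": 0,"tz": 0,"rx": 0,"ry": 0,"rz": 0,"grip": 0.2},{"tx": 0,"ty": 0,"tz": 0,"rx": 0,"ry": 0,"rz": 0,"grip": 0.2},{"tx": 0,"ty": 0,"tz": 0,"rx": 0,"ry": 0,"rz": 0,"grip": 0.2}]}}

```text
clock: 52.75
ee_pos: [556.7, -358.4, 74.6]
tool_rot: [0.617, 0.5, -0.472, 0.383]
ft_force: [-0.1, 0.3, -1.7]
gripper_width: 39.1
finger_force: 61.1
```

>>> {"fn": "apply_moves", "kwargs": {"deltas": [{"tx": 12,"ty": 0,"tz": 3.2,"rx": 0,"ry": 0,"rz": 0,"grip": 0.2},{"tx": 8,"ty": 0,"tz": 2.1,"rx": 0,"ry": 0,"rz": 0,"grip": 0.2},{"tx": 0,"ty": 0,"tz": 0,"rx": 0,"ry": 0,"rz": 0,"grip": 0.2}]}}

```text
clock: 53.05
ee_pos: [555.8, -358.1, 51.8]
tool_rot: [0.616, 0.5, -0.473, 0.383]
ft_force: [-0.9, 0.5, -1.7]
gripper_width: 39.0
finger_force: 61.2
```

```bash
python3 - <<'E'
from h import *
from ik import pose
gop((560-3.8,-342-17.7,48),pose(258,75,-1))
E
```

```text
t 53.0 p [ 555.8 -358.1   51.8] yaw 78.5 tilt [-0.2   -0.945 -0.26 ] F [-0.9  0.5 -1.7] w 39.0 ff 61.2 j [ 0.12  1.04 -0.1   1.73  1.38  1.45 -1.2 ]
tool move [3.2 0.8 2.4] rows 1 each [3.2 0.8 2.4]
rotvec tool deg [ 0.  -0.1  0.1]
```

>>> {"fn": "apply_moves", "kwargs": {"deltas": [{"tx": 2,"ty": 0,"tz": 0.5,"rx": 0,"ry": 0,"rz": 0,"grip": 0.2},{"tx": 0,"ty": 0,"tz": 0,"rx": 0,"ry": 0,"rz": 0,"grip": 0.2}]}}

```text
clock: 53.25
ee_pos: [556.1, -358.5, 50.8]
tool_rot: [0.616, 0.5, -0.473, 0.383]
ft_force: [-0.7, 1.4, -1.8]
gripper_width: 39.3
finger_force: 61.2
```

>>> {"fn": "apply_moves", "kwargs": {"deltas": [{"tx": 2,"ty": 0,"tz": 0.5,"rx": 0,"ry": 0,"rz": 0,"grip": 0.2},{"tx": 0,"ty": 0,"tz": 0,"rx": 0,"ry": 0,"rz": 0,"grip": 0.2}]}}

```text
clock: 53.45
ee_pos: [556.0, -358.6, 48.7]
tool_rot: [0.616, 0.5, -0.473, 0.383]
ft_force: [0.2, 0.1, -2.1]
gripper_width: 39.2
finger_force: 61.2
```

>>> {"fn": "apply_moves", "kwargs": {"deltas": [{"tx": 1,"ty": 0,"tz": 0.3,"rx": 0,"ry": 0,"rz": 0,"grip": 0.2},{"tx": 0,"ty": 0,"tz": 0,"rx": 0,"ry": 0,"rz": 0,"grip": 0.2}]}}

```text
clock: 53.65
ee_pos: [556.1, -358.7, 48.6]
tool_rot: [0.616, 0.499, -0.473, 0.384]
ft_force: [-1.0, 2.2, 2.5]
gripper_width: 39.0
finger_force: 61.7
```

>>> {"fn": "apply_moves", "kwargs": {"deltas": [{"tx": 0,"ty": 0,"tz": 0,"rx": 0,"ry": 0,"rz": 0,"grip": 0.7},{"tx": 0,"ty": 0,"tz": 0,"rx": 0,"ry": 0,"rz": 0,"grip": 0.7},{"tx": 0,"ty": 0,"tz": 0,"rx": 0,"ry": 0,"rz": 0,"grip": 0.7},{"tx": 0,"ty": 0,"tz": -20,"rx": 0,"ry": 0,"rz": 0,"grip": 0.7},{"tx": 0,"ty": 0,"tz": -35,"rx": 0,"ry": 0,"rz": 0,"grip": 0.8}]}}

```text
clock: 54.15
ee_pos: [565.6, -307.8, 62.4]
tool_rot: [0.617, 0.498, -0.475, 0.382]
ft_force: [-0.0, 0.5, -0.0]
gripper_width: 68.7
finger_force: 0.0
```

>>> {"fn": "apply_moves", "kwargs": {"deltas": [{"tx": 0,"ty": 0,"tz": -45,"rx": 0,"ry": 0,"rz": 0,"grip": 0.8},{"tx": -45,"ty": 0,"tz": -12,"rx": 0,"ry": 0,"rz": 0,"grip": 0.8},{"tx": -45,"ty": 0,"tz": -12,"rx": 0,"ry": 0,"rz": 0,"grip": 0.8},{"tx": 0,"ty": 0,"tz": 0,"rx": 0,"ry": 0,"rz": 0,"grip": 0.8}]}}

```text
clock: 54.55
ee_pos: [579.0, -262.3, 173.1]
tool_rot: [0.618, 0.498, -0.47, 0.386]
ft_force: [-0.0, 0.3, -0.5]
gripper_width: 68.3
finger_force: 0.0
```

>>> {"fn": "apply_moves", "kwargs": {"deltas": [{"tx": 0,"ty": 0,"tz": 0,"rx": 0,"ry": 7.5,"rz": 0,"grip": 0.8},{"tx": 0,"ty": 0,"tz": 0,"rx": 0,"ry": 7.5,"rz": 0,"grip": 0.8},{"tx": 0,"ty": 0,"tz": 0,"rx": 0,"ry": 7.5,"rz": 0,"grip": 0.8},{"tx": 0,"ty": 0,"tz": 0,"rx": 0,"ry": 7.5,"rz": 0,"grip": 0.8},{"tx": 0,"ty": 0,"tz": 0,"rx": 0,"ry": 7.5,"rz": 0,"grip": 0.8}]}}

```text
clock: 55.05
ee_pos: [577.0, -262.1, 167.7]
tool_rot: [0.736, 0.598, -0.247, 0.201]
ft_force: [-0.3, 0.2, -0.8]
gripper_width: 68.2
finger_force: 0.0
```

>>> {"fn": "apply_moves", "kwargs": {"deltas": [{"tx": 0,"ty": 0,"tz": 0,"rx": 0,"ry": 7.5,"rz": 0,"grip": 0.8},{"tx": 0,"ty": 0,"tz": 0,"rx": 0,"ry": 7.5,"rz": 0,"grip": 0.8},{"tx": 0,"ty": 0,"tz": 0,"rx": 0,"ry": 7.5,"rz": 0,"grip": 0.8},{"tx": 0,"ty": 0,"tz": 0,"rx": 0,"ry": 7.5,"rz": 0,"grip": 0.8},{"tx": 0,"ty": 0,"tz": 0,"rx": 0,"ry": 7.5,"rz": 0,"grip": 0.8}]}}

```text
clock: 55.55
ee_pos: [577.0, -262.8, 168.4]
tool_rot: [0.776, 0.63, 0.003, -0.001]
ft_force: [0.0, 0.0, -0.6]
gripper_width: 68.2
finger_force: 0.0
```

>>> {"fn": "apply_moves", "kwargs": {"deltas": [{"tx": 0,"ty": 0,"tz": 0,"rx": 0,"ry": 0,"rz": 8.2,"grip": 0.8},{"tx": 0,"ty": 0,"tz": 0,"rx": 0,"ry": 0,"rz": 8.2,"grip": 0.8},{"tx": 0,"ty": 0,"tz": 0,"rx": 0,"ry": 0,"rz": 8.2,"grip": 0.8},{"tx": 0,"ty": 0,"tz": 0,"rx": 0,"ry": 0,"rz": 8.2,"grip": 0.8},{"tx": 0,"ty": 0,"tz": 0,"rx": 0,"ry": 0,"rz": 8.2,"grip": 0.8}]}}

```text
clock: 56.05
ee_pos: [576.2, -262.9, 166.9]
tool_rot: [0.949, 0.316, -0.0, -0.001]
ft_force: [-0.2, -0.0, -0.3]
gripper_width: 68.5
finger_force: 0.0
```

>>> {"fn": "apply_moves", "kwargs": {"deltas": [{"tx": 0,"ty": 0,"tz": 0,"rx": 0,"ry": 0,"rz": 8.2,"grip": 0.8},{"tx": 0,"ty": 0,"tz": 0,"rx": 0,"ry": 0,"rz": 8.2,"grip": 0.8},{"tx": 0,"ty": 0,"tz": 0,"rx": 0,"ry": 0,"rz": 0,"grip": 0.8},{"tx": 0,"ty": 0,"tz": 0,"rx": 0,"ry": 0,"rz": 0,"grip": 0.8}]}}

```text
clock: 56.45
ee_pos: [576.3, -263.2, 167.0]
tool_rot: [0.983, 0.182, -0.0, -0.0]
ft_force: [0.2, 0.6, 0.5]
gripper_width: 68.3
finger_force: 0.0
```

```bash
python3 - <<'E'
from h import *
gop((612.1,104.1,110))
E
```

```text
t 56.5 p [ 576.3 -263.2  167. ] yaw 20.9 tilt [-0.     0.001 -1.   ] F [0.2 0.6 0.5] w 68.3 ff 0.0 j [ 0.68  0.55 -0.42  1.68  0.26  0.97 -1.04]
tool move [ 164.6 -330.2   57.3] rows 8 each [ 20.6 -41.3   7.2]
```

>>> {"fn": "apply_moves", "kwargs": {"deltas": [{"tx": 20.6,"ty": -41.3,"tz": 7,"rx": 0,"ry": 0,"rz": 0,"grip": 0.8},{"tx": 20.6,"ty": -41.3,"tz": 7,"rx": 0,"ry": 0,"rz": 0,"grip": 0.8},{"tx": 20.6,"ty": -41.3,"tz": 7,"rx": 0,"ry": 0,"rz": 0,"grip": 0.8},{"tx": 20.6,"ty": -41.3,"tz": 7,"rx": 0,"ry": 0,"rz": 0,"grip": 0.8},{"tx": 20.6,"ty": -41.3,"tz": 7,"rx": 0,"ry": 0,"rz": 0,"grip": 0.8}]}}

```text
clock: 56.95
ee_pos: [599.5, -32.7, 131.8]
tool_rot: [0.984, 0.181, -0.0, -0.0]
ft_force: [0.1, 0.4, -0.3]
gripper_width: 68.2
finger_force: 0.0
```

>>> {"fn": "apply_moves", "kwargs": {"deltas": [{"tx": 20.6,"ty": -41.3,"tz": 7,"rx": 0,"ry": 0,"rz": 0,"grip": 0.8},{"tx": 20.6,"ty": -41.3,"tz": 7,"rx": 0,"ry": 0,"rz": 0,"grip": 0.8},{"tx": 20.6,"ty": -41.3,"tz": 7,"rx": 0,"ry": 0,"rz": 0,"grip": 0.8},{"tx": 0,"ty": 0,"tz": 0,"rx": 0,"ry": 7.5,"rz": 0,"grip": 0.8},{"tx": 0,"ty": 0,"tz": 0,"rx": 0,"ry": 7.5,"rz": 0,"grip": 0.8}]}}

```text
clock: 57.45
ee_pos: [614.0, 107.5, 110.9]
tool_rot: [0.974, 0.182, 0.131, -0.025]
ft_force: [0.1, -1.7, -1.5]
gripper_width: 68.2
finger_force: 0.0
```

>>> {"fn": "apply_moves", "kwargs": {"deltas": [{"tx": 0,"ty": 0,"tz": 0,"rx": 0,"ry": 0,"rz": 0,"grip": 0.8},{"tx": 0,"ty": 0,"tz": 0,"rx": 0,"ry": 0,"rz": 0,"grip": 0.8}]}}

```text
clock: 57.65
ee_pos: [613.6, 102.7, 111.3]
tool_rot: [0.975, 0.178, 0.128, -0.023]
ft_force: [0.7, -0.1, 0.1]
gripper_width: 68.3
finger_force: 0.0
```

```bash
python3 - <<'E'
from h import *
from ik import pose
gop((612.1,104.1,110),pose(21,15,1))
E
```

```text
t 57.6 p [613.6 102.7 111.3] yaw 20.7 tilt [ 0.241  0.091 -0.966] F [ 0.7 -0.1  0.1] w 68.3 ff 0.0 j [ 0.15  0.51 -0.44  1.94  0.37  0.5  -1.72]
tool move [-1.2 -1.8  1. ] rows 1 each [-1.2 -1.8  1. ]
rotvec tool deg [ 0.1  0.1 -0.3]
```

>>> {"fn": "apply_moves", "kwargs": {"deltas": [{"tx": -1.2,"ty": -1.8,"tz": 1,"rx": 0,"ry": 0,"rz": 0,"grip": 0.8},{"tx": -8.6,"ty": 0,"tz": 32.3,"rx": 0,"ry": 0,"rz": 0,"grip": 0.8},{"tx": -8.6,"ty": 0,"tz": 32.3,"rx": 0,"ry": 0,"rz": 0,"grip": 0.8},{"tx": -6,"ty": 0,"tz": 22,"rx": 0,"ry": 0,"rz": 0,"grip": 0.8},{"tx": -2.6,"ty": 0,"tz": 10.4,"rx": 0,"ry": 0,"rz": 0,"grip": 0.8}]}}

```text
clock: 58.15
ee_pos: [612.2, 104.6, 7.1]
tool_rot: [0.976, 0.178, 0.127, -0.024]
ft_force: [-0.8, -0.2, 0.3]
gripper_width: 68.6
finger_force: 0.0
```

>>> {"fn": "apply_moves", "kwargs": {"deltas": [{"tx": 0,"ty": 0,"tz": 0,"rx": 0,"ry": 0,"rz": 0,"grip": 0.8},{"tx": 0,"ty": 0,"tz": 0,"rx": 0,"ry": 0,"rz": 0,"grip": 0.8},{"tx": 0,"ty": 0,"tz": 0,"rx": 0,"ry": 0,"rz": 0,"grip": 0.8}]}}

```text
clock: 58.45
ee_pos: [613.8, 104.8, 10.9]
tool_rot: [0.975, 0.178, 0.13, -0.024]
ft_force: [0.5, -0.0, 0.5]
gripper_width: 68.5
finger_force: 0.0
```

```bash
python3 - <<'E'
from h import *
from ik import pose
gop((612.1,104.1,11),pose(21,15,1))
E
```

```text
t 58.5 p [613.8 104.8  10.9] yaw 20.6 tilt [ 0.244  0.092 -0.965] F [ 0.5 -0.   0.5] w 68.5 ff 0.0 j [ 0.03  0.66 -0.29  1.98  0.48  0.29 -1.83]
tool move [-1.7  0.1 -0.6] rows 1 each [-1.7  0.1 -0.6]
rotvec tool deg [ 0.1 -0.1 -0.3]
```

>>> {"fn": "apply_moves", "kwargs": {"deltas": [{"tx": -1.7,"ty": 0,"tz": 0,"rx": 0,"ry": 0,"rz": 0,"grip": 0.2},{"tx": 0,"ty": 0,"tz": 0,"rx": 0,"ry": 0,"rz": 0,"grip": 0.2},{"tx": 0,"ty": 0,"tz": 0,"rx": 0,"ry": 0,"rz": 0,"grip": 0.2},{"tx": 0,"ty": 0,"tz": 0,"rx": 0,"ry": 0,"rz": 0,"grip": 0.2}]}}

```text
clock: 58.85
ee_pos: [611.4, 103.5, 10.1]
tool_rot: [0.975, 0.177, 0.129, -0.023]
ft_force: [-1.8, -1.6, 6.5]
gripper_width: 39.0
finger_force: 61.6
```

>>> {"fn": "apply_moves", "kwargs": {"deltas": [{"tx": 6,"ty": 0,"tz": -24,"rx": 0,"ry": 0,"rz": 0,"grip": 0.2},{"tx": 10,"ty": 0,"tz": -38,"rx": 0,"ry": 0,"rz": 0,"grip": 0.2},{"tx": 10,"ty": 0,"tz": -38,"rx": 0,"ry": 0,"rz": 0,"grip": 0.2},{"tx": 10,"ty": 0,"tz": -38,"rx": 0,"ry": 0,"rz": 0,"grip": 0.2},{"tx": 0,"ty": 0,"tz": 0,"rx": 0,"ry": -7.5,"rz": 0,"grip": 0.2}]}}

```text
clock: 59.35
ee_pos: [609.9, 102.2, 157.1]
tool_rot: [0.982, 0.178, 0.066, -0.011]
ft_force: [2.7, 0.4, -1.7]
gripper_width: 38.9
finger_force: 60.6
```

>>> {"fn": "apply_moves", "kwargs": {"deltas": [{"tx": 0,"ty": 0,"tz": 0,"rx": 0,"ry": -7.5,"rz": 0,"grip": 0.2},{"tx": -19.6,"ty": 37.9,"tz": 0,"rx": 0,"ry": 0,"rz": 0,"grip": 0.2},{"tx": -19.6,"ty": 37.9,"tz": 0,"rx": 0,"ry": 0,"rz": 0,"grip": 0.2},{"tx": -19.6,"ty": 37.9,"tz": 0,"rx": 0,"ry": 0,"rz": 0,"grip": 0.2},{"tx": -19.6,"ty": 37.9,"tz": 0,"rx": 0,"ry": 0,"rz": 0,"grip": 0.2}]}}

```text
clock: 59.85
ee_pos: [589.4, -67.6, 151.3]
tool_rot: [0.984, 0.179, -0.0, -0.0]
ft_force: [-0.0, -0.5, -1.2]
gripper_width: 39.4
finger_force: 60.7
```

>>> {"fn": "apply_moves", "kwargs": {"deltas": [{"tx": -19.6,"ty": 37.9,"tz": 0,"rx": 0,"ry": 0,"rz": 0,"grip": 0.2},{"tx": -19.6,"ty": 37.9,"tz": 0,"rx": 0,"ry": 0,"rz": 0,"grip": 0.2},{"tx": -19.6,"ty": 37.9,"tz": 0,"rx": 0,"ry": 0,"rz": 0,"grip": 0.2},{"tx": -19.6,"ty": 37.9,"tz": 0,"rx": 0,"ry": 0,"rz": 0,"grip": 0.2},{"tx": 0,"ty": 0,"tz": 0,"rx": 0,"ry": 0,"rz": -8.2,"grip": 0.2}]}}

```text
clock: 60.35
ee_pos: [567.6, -244.7, 150.9]
tool_rot: [0.969, 0.245, -0.002, 0.002]
ft_force: [-0.4, -0.3, -1.7]
gripper_width: 39.1
finger_force: 61.0
```

>>> {"fn": "apply_moves", "kwargs": {"deltas": [{"tx": 0,"ty": 0,"tz": 0,"rx": 0,"ry": 0,"rz": -8.2,"grip": 0.2},{"tx": 0,"ty": 0,"tz": 0,"rx": 0,"ry": 0,"rz": -8.2,"grip": 0.2},{"tx": 0,"ty": 0,"tz": 0,"rx": 0,"ry": 0,"rz": -8.2,"grip": 0.2},{"tx": 0,"ty": 0,"tz": 0,"rx": 0,"ry": 0,"rz": -8.2,"grip": 0.2},{"tx": 0,"ty": 0,"tz": 0,"rx": 0,"ry": 0,"rz": -8.2,"grip": 0.2}]}}

```text
clock: 60.85
ee_pos: [569.7, -235.6, 151.3]
tool_rot: [0.818, 0.575, -0.0, -0.0]
ft_force: [0.0, -0.2, -1.7]
gripper_width: 39.3
finger_force: 61.0
```

>>> {"fn": "apply_moves", "kwargs": {"deltas": [{"tx": 0,"ty": 0,"tz": 0,"rx": 0,"ry": 0,"rz": -8.2,"grip": 0.2},{"tx": 0,"ty": 0,"tz": 0,"rx": 0,"ry": -7.5,"rz": 0,"grip": 0.2},{"tx": 0,"ty": 0,"tz": 0,"rx": 0,"ry": -7.5,"rz": 0,"grip": 0.2},{"tx": 0,"ty": 0,"tz": 0,"rx": 0,"ry": -7.5,"rz": 0,"grip": 0.2},{"tx": 0,"ty": 0,"tz": 0,"rx": 0,"ry": -7.5,"rz": 0,"grip": 0.2}]}}

```text
clock: 61.35
ee_pos: [570.5, -235.5, 152.5]
tool_rot: [0.75, 0.608, -0.202, 0.165]
ft_force: [-1.2, 0.3, -2.8]
gripper_width: 39.0
finger_force: 60.8
```

>>> {"fn": "apply_moves", "kwargs": {"deltas": [{"tx": 0,"ty": 0,"tz": 0,"rx": 0,"ry": -7.5,"rz": 0,"grip": 0.2},{"tx": 0,"ty": 0,"tz": 0,"rx": 0,"ry": -7.5,"rz": 0,"grip": 0.2},{"tx": 0,"ty": 0,"tz": 0,"rx": 0,"ry": -7.5,"rz": 0,"grip": 0.2},{"tx": 0,"ty": 0,"tz": 0,"rx": 0,"ry": -7.5,"rz": 0,"grip": 0.2},{"tx": 0,"ty": 0,"tz": 0,"rx": 0,"ry": -7.5,"rz": 0,"grip": 0.2}]}}

```text
clock: 61.85
ee_pos: [570.8, -234.4, 151.6]
tool_rot: [0.645, 0.523, -0.432, 0.351]
ft_force: [0.7, -0.5, -2.3]
gripper_width: 39.3
finger_force: 60.9
```

>>> {"fn": "apply_moves", "kwargs": {"deltas": [{"tx": 0,"ty": 0,"tz": 0,"rx": 0,"ry": -7.5,"rz": 0,"grip": 0.2},{"tx": 0,"ty": 0,"tz": 0,"rx": 0,"ry": 0,"rz": 0,"grip": 0.2},{"tx": 0,"ty": 0,"tz": 0,"rx": 0,"ry": 0,"rz": 0,"grip": 0.2}]}}

```text
clock: 62.15
ee_pos: [570.2, -235.2, 150.6]
tool_rot: [0.617, 0.501, -0.472, 0.382]
ft_force: [-0.1, -1.0, -0.9]
gripper_width: 39.2
finger_force: 60.9
```

```bash
python3 - <<'E'
from h import *
from ik import pose
gop((569.7,-296.1,75),pose(258,75,-1))
from fit import masks,S
for n in('top','scene'):
    d=shot(n,f'pics/{n}11.png'); m=masks(d)[0]; k,_,s_,ce=cv2.connectedComponentsWithStats(m)
    for i in range(1,k):
        if 40*64<s_[i,4]<300*64: print(n,(ce[i]/S).round(1),s_[i,:5]//8)
E
```

```text
t 62.1 p [ 570.2 -235.2  150.6] yaw 78.4 tilt [-0.2   -0.944 -0.262] F [-0.1 -1.  -0.9] w 39.2 ff 60.9 j [-0.02  0.88 -0.17  1.74  1.21  1.61 -1.11]
tool move [57.3 12.2 77.4] rows 3 each [19.1  4.1 25.8]
rotvec tool deg [ 0.1 -0.2  0.1]
top [297.3 198.6] [291 190  14  15 570]
top [326.6 208.3] [321 200  14  12 623]
top [343.7 211.8] [337 204  14  13 693]
scene [236.5   5.3] [ 225    0   28   16 1694]
scene [333.3   2.2] [323   0  19   6 578]
scene [199.6 215.5] [192 208  15  19 880]
scene [170.5 255.7] [162 249  15  15 706]
scene [151.8 266.6] [143 260  15  13 632]
```

>>> {"fn": "apply_moves", "kwargs": {"deltas": [{"tx": 19,"ty": 4,"tz": 26,"rx": 0,"ry": 0,"rz": 0,"grip": 0.2},{"tx": 19,"ty": 4,"tz": 26,"rx": 0,"ry": 0,"rz": 0,"grip": 0.2},{"tx": 19,"ty": 4,"tz": 25,"rx": 0,"ry": 0,"rz": 0,"grip": 0.2},{"tx": 0,"ty": 0,"tz": 0,"rx": 0,"ry": 0,"rz": 0,"grip": 0.2},{"tx": 0,"ty": 0,"tz": 0,"rx": 0,"ry": 0,"rz": 0,"grip": 0.2}]}}

```text
clock: 62.75
ee_pos: [569.5, -297.5, 77.7]
tool_rot: [0.618, 0.499, -0.473, 0.383]
ft_force: [0.3, 0.5, -0.5]
gripper_width: 39.3
finger_force: 60.9
```

>>> {"fn": "apply_moves", "kwargs": {"deltas": [{"tx": 12,"ty": 0,"tz": 3.2,"rx": 0,"ry": 0,"rz": 0,"grip": 0.2},{"tx": 9,"ty": 0,"tz": 2.4,"rx": 0,"ry": 0,"rz": 0,"grip": 0.2},{"tx": 0,"ty": 0,"tz": 0,"rx": 0,"ry": 0,"rz": 0,"grip": 0.2},{"tx": 0,"ty": 0,"tz": 0,"rx": 0,"ry": 0,"rz": 0,"grip": 0.2}]}}

```text
clock: 63.15
ee_pos: [569.7, -295.7, 54.4]
tool_rot: [0.616, 0.5, -0.473, 0.383]
ft_force: [-0.4, 0.4, -1.7]
gripper_width: 39.1
finger_force: 60.9
```

>>> {"fn": "apply_moves", "kwargs": {"deltas": [{"tx": 2,"ty": 0,"tz": 0.5,"rx": 0,"ry": 0,"rz": 0,"grip": 0.2},{"tx": 0,"ty": 0,"tz": 0,"rx": 0,"ry": 0,"rz": 0,"grip": 0.2}]}}

```text
clock: 63.35
ee_pos: [569.7, -296.1, 52.5]
tool_rot: [0.616, 0.5, -0.473, 0.383]
ft_force: [-0.0, -0.2, -1.2]
gripper_width: 39.3
finger_force: 60.9
```

```bash
python3 - <<'E'
from h import *
from ik import pose
gop((569.7,-296.1,48),pose(258,75,-1))
E
```

```text
t 63.4 p [ 569.7 -296.1   52.5] yaw 78.1 tilt [-0.2   -0.945 -0.259] F [-0.  -0.2 -1.2] w 39.3 ff 60.9 j [ 0.04  1.05 -0.12  1.7   1.3   1.51 -1.2 ]
tool move [4.4 0.  1.2] rows 1 each [4.4 0.  1.2]
rotvec tool deg [ 0.1 -0.   0. ]
```

>>> {"fn": "apply_moves", "kwargs": {"deltas": [{"tx": 2.5,"ty": 0,"tz": 0.7,"rx": 0,"ry": 0,"rz": 0,"grip": 0.2},{"tx": 0,"ty": 0,"tz": 0,"rx": 0,"ry": 0,"rz": 0,"grip": 0.2}]}}

```text
clock: 63.55
ee_pos: [569.5, -296.2, 49.7]
tool_rot: [0.616, 0.5, -0.473, 0.383]
ft_force: [0.8, 0.1, -1.3]
gripper_width: 38.9
finger_force: 60.9
```

>>> {"fn": "apply_moves", "kwargs": {"deltas": [{"tx": 1.5,"ty": 0,"tz": 0.4,"rx": 0,"ry": 0,"rz": 0,"grip": 0.2},{"tx": 0,"ty": 0,"tz": 0,"rx": 0,"ry": 0,"rz": 0,"grip": 0.2}]}}

```text
clock: 63.75
ee_pos: [569.6, -296.3, 49.5]
tool_rot: [0.616, 0.499, -0.474, 0.384]
ft_force: [-0.8, 2.1, 4.5]
gripper_width: 38.9
finger_force: 61.2
```

>>> {"fn": "apply_moves", "kwargs": {"deltas": [{"tx": 0.8,"ty": 0,"tz": 0.2,"rx": 0,"ry": 0,"rz": 0,"grip": 0.2},{"tx": 0,"ty": 0,"tz": 0,"rx": 0,"ry": 0,"rz": 0,"grip": 0.2}]}}

```text
clock: 63.95
ee_pos: [569.6, -296.3, 49.6]
tool_rot: [0.616, 0.499, -0.474, 0.384]
ft_force: [-1.5, 3.3, 8.7]
gripper_width: 39.1
finger_force: 61.5
```

Touching the floor. Release, retreat and check.

>>> {"fn": "apply_moves", "kwargs": {"deltas": [{"tx": -1,"ty": 0,"tz": -0.3,"rx": 0,"ry": 0,"rz": 0,"grip": 0.2},{"tx": 0,"ty": 0,"tz": 0,"rx": 0,"ry": 0,"rz": 0,"grip": 0.7},{"tx": 0,"ty": 0,"tz": 0,"rx": 0,"ry": 0,"rz": 0,"grip": 0.7},{"tx": 0,"ty": 0,"tz": 0,"rx": 0,"ry": 0,"rz": 0,"grip": 0.7},{"tx": 0,"ty": 0,"tz": -20,"rx": 0,"ry": 0,"rz": 0,"grip": 0.7}]}}

```text
clock: 64.45
ee_pos: [571.8, -279.8, 53.9]
tool_rot: [0.617, 0.498, -0.475, 0.382]
ft_force: [-0.0, -0.2, -0.4]
gripper_width: 59.8
finger_force: 0.0
```

>>> {"fn": "apply_moves", "kwargs": {"deltas": [{"tx": 0,"ty": 0,"tz": -35,"rx": 0,"ry": 0,"rz": 0,"grip": 0.8},{"tx": 0,"ty": 0,"tz": -45,"rx": 0,"ry": 0,"rz": 0,"grip": 0.8},{"tx": -45,"ty": 0,"tz": -12,"rx": 0,"ry": 0,"rz": 0,"grip": 0.8},{"tx": -45,"ty": 0,"tz": -12,"rx": 0,"ry": 0,"rz": 0,"grip": 0.8},{"tx": -30,"ty": 0,"tz": -35,"rx": 0,"ry": 0,"rz": 0,"grip": 0.8}]}}

```text
clock: 64.95
ee_pos: [594.2, -177.8, 208.7]
tool_rot: [0.617, 0.498, -0.474, 0.383]
ft_force: [-0.0, -0.8, 0.2]
gripper_width: 68.3
finger_force: 0.0
```

>>> {"fn": "apply_moves", "kwargs": {"deltas": [{"tx": -30,"ty": 0,"tz": -35,"rx": 0,"ry": 0,"rz": 0,"grip": 0.8},{"tx": 0,"ty": 0,"tz": 0,"rx": 0,"ry": 0,"rz": 0,"grip": 0.8},{"tx": 0,"ty": 0,"tz": 0,"rx": 0,"ry": 0,"rz": 0,"grip": 0.8}]}}

```text
clock: 65.25
ee_pos: [601.1, -148.7, 244.7]
tool_rot: [0.617, 0.501, -0.471, 0.384]
ft_force: [-0.4, 0.4, -0.0]
gripper_width: 68.6
finger_force: 0.0
```

```bash
python3 - <<'E'
from dishes import *
st(); dishes()
c=np.zeros((600,800,3),np.uint8)
t=cv2.cvtColor(shot('top')['image'],cv2.COLOR_RGB2BGR)[100:270,70:430];s=cv2.cvtColor(shot('scene')['image'],cv2.COLOR_RGB2BGR)[90:310,70:370]
t=cv2.resize(t,(635,300),interpolation=cv2.INTER_CUBIC);s=cv2.resize(s,(409,300),interpolation=cv2.INTER_CUBIC)
c[:300,:635]=t;c[300:,:409]=s
p=cv2.cvtColor(shot('scene')['image'],cv2.COLOR_RGB2BGR)[195:285,120:230]
c[300:600,420:787]=cv2.resize(p,(367,300),interpolation=cv2.INTER_CUBIC)
cv2.imwrite('pics/c12.png',c)
E
```

```text
t 65.2 p [ 601.1 -148.7  244.7] yaw 77.9 tilt [-0.197 -0.945 -0.261] F [-0.4  0.4 -0. ] w 68.6 ff 0.0 j [-0.12  0.79 -0.21  1.63  1.13  1.77 -0.98]
```

View pics/c12.png

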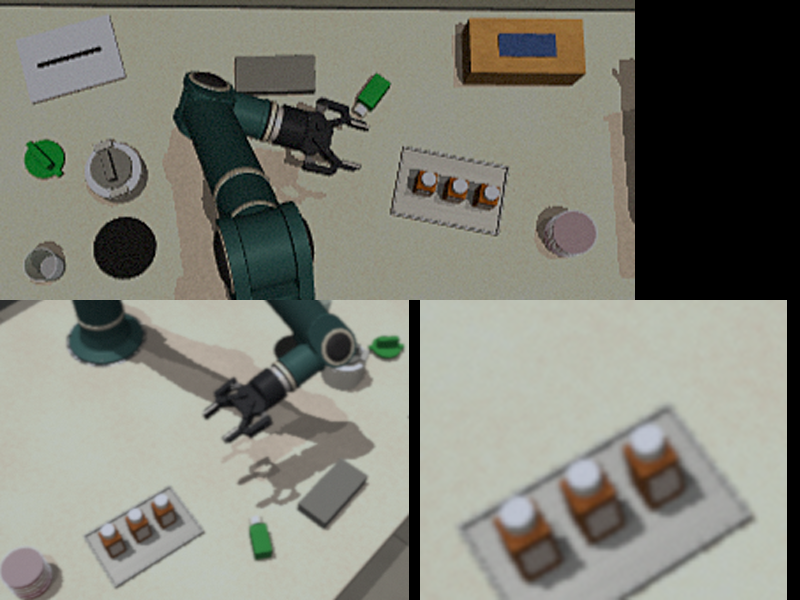

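All three bottles stand in the tray, no dishes are left on the bench, the cap is locked and the bystanders are unmoved. Handing in.

```bash
python3 -c "
from plant import bot
print(bot.hand_in())"
```

```text
the job is handed in; nothing more can be done
None
```

I handed the job in at about 65 s of the 210 s: all four dishes are in the pot, the cap is back and turned to its end stop (it held when pulled up), all three bottles stand upright in the tray, and the plates, slide box and beaker were left alone; the hand-in gave no verdict.

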